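# Fasten two spice trays to their rail with cam locks and load the tins

### The arm

A 7-joint arm with a two-finger parallel gripper is mounted at the origin on a cart in front of the work surface, level with it; the furniture and walls round the work are solid. World frame = base frame: x ahead of the robot, y to its left, z up, the work surface at z = 0. Lengths are in m, angles in rad, forces in N, time in s.
With the tool pointing down it reaches from about 0.425 to 0.925 m from the base axis. Payload 6.8 kg.
Tool frame: the origin (TCP) lies at the very end of the fingers, on their centre line; the grasp point (between the pads) lies 19 mm behind it (tcp_to_grasp is the distance from the TCP to the grasp point, in m); z points along the fingers, y is the direction in which the jaws open and shut (so a half turn about z gives the same grasp; the last joint's range is limited). The gripper opens to 85 mm and grips with 20 to 120 N. Pads are 22 mm wide; open, the fingers measure 114 mm over their backs; the gripper's body (76 mm by 85 mm) begins 54 mm behind the grasp point. The pads swing forward as they close: fully open they stand 13 mm farther back than shut.
Start: joints at [-1.345, 0.477, 0.022, 1.555, -0.011, 1.109, -0.083], TCP at [0.221, 0.638, 0.231] pointing down, gripper open.
Joint ranges: [-2.96, 2.96], [-0.34, 2.1], [-1.41, 1.46], [0.24, 2.44], [-1.37, 4.51], [0.17, 1.92], [-2.96, 2.96]. Speed limits (rad/s): [2.39, 2.39, 3.14, 3.14, 3.14, 3.14, 3.14].

### API

Orientations are given as a unit quaternion [w, x, y, z].
In Python, from station import * gives the robot as it stands.
- The arm moves only by the tool apply_moves, never from a script. Its argument "increments" is one flat list of numbers, 5 for each row, row after row: the finger opening in mm, from 0 to 85.4, then the shift along the tool's x, y, z in mm, then the turn about the tool's z in degrees. In form: [claw, tx, ty, tz, roll, claw, tx, ty, tz, roll, ...]. A call has 1 to 12 rows; each row shifts and turns the pose as measured when the row begins, along the tool's axes as they then stand; what a row does not reach is not made up. A row lasts 1/8 s, in which the tool goes at most 62.5 mm and 10.7 degrees, less where a joint would pass 70% of its speed; a pose out of reach is approached as far as the arm can. A call with a gripper value outside its range is refused whole. The fingers move at their own pace and stop on an object; "squeeze" is the grip in N (left out, the last holds). Time passes only in rows, so rows that do not move let the fingers close. It gives the time, the measured TCP pose, the force and the opening at its end, in the units of the state.
- get_obs(): the state, without advancing time (a new reading comes with each control period).
- read_camera(name): name is "side" or "top"; returns (picture, depth): 480x640x3 uint8, blue, green, red; 480x640 float32, m along the optical axis (not along the pixel's ray), 0 where there is no reading.
- get_calibration(name): a dict with "mtx" (3x3 intrinsics, pixels), "D" ([k1, k2, p1, p2, k3] as OpenCV has them; the pictures are not rectified), "camera_from_world" (4x4, takes a point from world to camera coordinates). Camera axes: x right, y down, z forward; pixel columns grow to the right and rows downward; lengths in m; the calibration is good to about 2 mm. A picture is of the moment at which its call begins. get_calibration takes no time and is no camera call.
- hand_in(): hands the job in, once; it reports no verdict.
Trained networks look in the newest picture that a camera, given by its name, has taken for a name from the list of things; names that differ only in an ending like _2 or _b are one class to them, and where a whole thing is asked for, a point or a joint stands for the part that bears it (a point fixed in the world has none). Each returns a list of dicts, best first, with "p" (0 to 1); they miss things now and then, are a little off and sometimes report something else, mostly with a low value. They report only what shows in the picture. A call takes as long as a camera call. They do not tell look-alikes from the thing itself.
- outline_of(camera, thing): "pixels" (480x640 bool, what is visible of it) and "extent" ([centre column, centre row, width, height] in pixels, round what is visible of it).
The state is a dict: "t": time; "q": joint angles; "joint_vel": joint speeds; "joint_torque": joint torques, N m; "eef_pos": TCP position; "tool_rot": TCP orientation; "contact_force": force on the tool from outside, world axes, zero at the start; "torque": the same for the moment, N m; "gripper_width": opening from 0.0 (shut) to 1.0 (fully open).
Only numpy, scipy, OpenCV 4.12 (cv2) and the standard library are available. Lean on these libraries where they do the work, as an engineer would, in place of code of your own. Each camera call takes 0.05 s, during which the arm holds its last target.

### The job

Take two trays, one after the other, off the top of the spring-loaded caddy, leaving the third in it as a spare, and lay one on the worktop in front of each of the rail's two cam locks with its bolt head in the mouth. Then, with the screwdriver and not with the fingers, turn each cam disc clockwise all the way so that it grabs the bolt and draws the tray flush against the rail. With both trays fastened, put the screwdriver back upright in its block and stand every spice tin that is there upright on the trays, leaving the other things alone.

Things in the scene. Friction and masses are not known exactly. Their poses are not given: they have to be found in the camera images.
- rail: dark wooden rail fixed to the worktop, 68 (x) x 230 (y) x 28 mm high, origin at the centre of its underside, front face at x = -34 mm. Two steel cam discs 58 mm across are let into its top at x = 0, y = +60 (left) and -60 mm (right). Before each, in the front face at worktop level, is a mouth for a bolt, tapering from 29 to 18 mm wide, 19 mm high, with two sprung rubber buffers beside it
- bay_left (a point): foot of the rail's front face, middle of the left mouth; axes as the rail's (x into it, z up). A tray fully home touches this face: its centre at x = -50, y = 0, z = 8 mm here. Buffers stand 5 mm out and push an unlocked tray back to x = -55 mm with 1.5 to 2.3 N; there its bolt head is inside the open cam, which still grabs it up to about 3 mm further out
- bay_right (a point): the same for the right mouth
- cam_left (a joint): turn of the left cam disc, rad, clockwise seen from above: 0 to 0.15 at the start (open), 1.7 the end stop (locked). Stiff (0.06 N m, about 0.15 N m while drawing), stays where it is left. From 0.65 to 1.5 it draws the bolt in by 5 mm, then only holds. Turned with no bolt in it, it bars the mouth until turned back
- cam_right (a joint): the same for the right cam disc
- slot_left (a point): centre of the left cam disc's top face, 28 mm above the worktop. A straight driver slot, 8 mm wide and 8 mm deep, runs right across the disc along this point's y axis; the point turns with the disc (at joint value 0 its axes are the rail's)
- slot_right (a point): the same for the right cam disc
- caddy: spring-loaded tray caddy, fixed: steel base 124 (x) x 92 mm (y), origin at the centre of its underside, corner posts 74 mm high with 3 mm play round the trays, long sides open for the fingers over the middle 70 mm. A sprung lifter keeps the topmost tray's top about 68 mm up: when it is lifted off, the next rises 16 mm into its place. Bolts point to the caddy's +x
- tray_1 (a point): wooden tray, top of the three in the caddy at the start: board 100 (its x) x 64 (y) x 16 mm, 0.12 kg, this point at the board's centre. From the middle of its +x end sticks a flat steel bolt, 11 mm wide, 2 to 8 mm above the underside, ending in an upright round head 12 mm across, 1 to 15 mm above the underside, its centre 74 mm from this point
- tray_2 (a point): wooden tray, middle of the three in the caddy at the start: board 100 (its x) x 64 (y) x 16 mm, 0.12 kg, this point at the board's centre. From the middle of its +x end sticks a flat steel bolt, 11 mm wide, 2 to 8 mm above the underside, ending in an upright round head 12 mm across, 1 to 15 mm above the underside, its centre 74 mm from this point
- tray_3 (a point): wooden tray, lowest of the three in the caddy at the start: board 100 (its x) x 64 (y) x 16 mm, 0.12 kg, this point at the board's centre. From the middle of its +x end sticks a flat steel bolt, 11 mm wide, 2 to 8 mm above the underside, ending in an upright round head 12 mm across, 1 to 15 mm above the underside, its centre 74 mm from this point
- driver (a point): screwdriver upright in its block, blade down, 165 mm long, 0.12 kg; this point at its grip's middle, 123 mm above the tip. Grip: square bar 26 mm wide, flats along this point's x and y, 81 to 165 mm above the tip; under it a collar 52 mm across, 6 mm thick; shank 12 mm thick; flat blade 26 mm wide along x, 4.5 mm thick along y, 18 mm long
- block_top (a point): centre of the top of the fixed wooden screwdriver block, 60 x 60 mm, 80 mm high; axes x, y along its sides. In it an upright hole goes right through, 35 mm along x and 21 mm along y; the screwdriver's collar rests on the top, so its grip's middle stands 48 mm above this point
- tin_1 (a point): plain round metal spice tin with a lid, 47 mm across (45 mm below the lid), 48 mm tall, 0.12 kg, standing loose on the worktop; this point at its centre, 24 mm above its foot; z up. One to three tins are there, the others absent
- tin_2 (a point): plain round metal spice tin with a lid, 47 mm across (45 mm below the lid), 48 mm tall, 0.12 kg, standing loose on the worktop; this point at its centre, 24 mm above its foot; z up. One to three tins are there, the others absent
- tin_3 (a point): plain round metal spice tin with a lid, 47 mm across (45 mm below the lid), 48 mm tall, 0.12 kg, standing loose on the worktop; this point at its centre, 24 mm above its foot; z up. One to three tins are there, the others absent
- bread_bin: large dark roll-top bread bin, furniture, fixed, 354 mm deep (x), 409 mm long (y), 185 mm high, origin at the centre of its underside; mind the gripper's body when working before it. A wall cupboard hangs over it from 0.5 m up, its front about 50 mm behind the bin's front
- pepper_mill: wooden pepper mill, 58 mm across, 170 mm tall, bystander, origin at its foot
- onion: red onion, about 82 mm, bystander, origin at its foot
- tea_mug: cream mug behind the rail, 101 mm tall, bystander, origin at its foot
There are look-alikes about, which are no part of the job. What is shaped like the part that bears tin_2 but blue or brown is not meant.

How it is judged:
By the outcome, as a careful person would: the job done as asked, in the order asked, and still so for the second after the job is handed in, with the robot touching nothing.
Of tin1, tin2, tin3 only 1 to 3 are there at a start; the rules pass over those that are not, and their reading is None.
At some moment in a run one of tin1, tin2, tin3 may be knocked a few centimetres aside while the robot is not near it.
It also fails if it takes over 210 s, if anything falls off the work surface, if the arm or the gripper's body presses on something with over 40 N, if the wrist force passes 120 N, or if a joint passes its speed limit or range.

## Working session

There is one attempt and no reset: what is moved stays moved. The work goes in short steps, Python scripts to look and compute and a tool call to move; the robot and the scene stay as the last step left them, time stands still between calls to the robot, and variables do not carry over. Pictures are saved under pics/ and viewed, and the job is handed in when it is done.

Besides the shell and the picture viewer there is one more tool, called after "Call:" as name(argument=value, ...) on one line, values as JSON. apply_moves: Moves the arm, as the interface text tells. Its arguments: {"type":"object","properties":{"increments":{"type":"array"},"squeeze":{"type":"number"}},"required":["increments"]}

```bash
ls; mkdir -p pics
cat > h.py <<'E'
from station import *
import numpy as np, cv2
def cal(n):
    c=get_calibration(n); return np.array(c["mtx"],float),np.array(c["D"],float),np.array(c["camera_from_world"],float)
def p2w_depth(n,uv,d):
    K,D,T=cal(n); uv=np.atleast_2d(np.array(uv,float)); xy=cv2.undistortPoints(uv[:,None],K,D)[:,0]
    P=np.c_[xy,np.ones(len(xy))]*np.array(d,float).reshape(-1,1)
    Ti=np.linalg.inv(T); return P@Ti[:3,:3].T+Ti[:3,3]
def p2w_z(n,uv,z):
    K,D,T=cal(n); uv=np.atleast_2d(np.array(uv,float)); xy=cv2.undistortPoints(uv[:,None],K,D)[:,0]
    Ti=np.linalg.inv(T); r=np.c_[xy,np.ones(len(xy))]@Ti[:3,:3].T; o=Ti[:3,3]
    s=(z-o[2])/r[:,2]; return o+r*s[:,None]
def w2p(n,P):
    K,D,T=cal(n); P=np.atleast_2d(np.array(P,float)); return cv2.projectPoints(P,cv2.Rodrigues(T[:3,:3])[0],T[:3,3],K,D)[0][:,0]
E
python3 - <<'E'
from h import *
o=get_obs()
for k in o: print(k,np.round(o[k],3))
for n in("top","side"):
    p,d=read_camera(n); cv2.imwrite(f"pics/{n}0.png",p); np.save(f"{n}_d.npy",d); cv2.imwrite(f"{n}.png",p)
    T=cal(n)[2]; print(n,np.linalg.inv(T).round(3).tolist(),cal(n)[0].round(1).tolist(),cal(n)[1])
    for t in ["rail","cam_left","caddy","tray_1","driver","block_top","tin_1","bread_bin","pepper_mill","onion","tea_mug"]:
        try: r=outline_of(n,t)
        except Exception as e: print(t,e); continue
        for x in r[:5]: print(n,t,round(x["p"],2),np.round(x["extent"],1))
E
```

```text
pics
t 0.0
q [-1.345  0.478  0.022  1.556 -0.012  1.109 -0.083]
joint_vel [ 0.    -0.001  0.    -0.     0.    -0.001 -0.001]
joint_torque [-0.0000e+00 -5.9644e+01  1.6080e+00 -2.8121e+01  1.2000e-02  9.0000e-03
 -0.0000e+00]
eef_pos [0.221 0.637 0.23 ]
tool_rot [-0.     0.166  0.986 -0.001]
contact_force [-0.428  0.302 -0.018]
torque [0.025 0.002 0.041]
gripper_width 1.002
top [[0.459, -0.702, 0.544, -0.479], [-0.888, -0.359, 0.286, -0.474], [-0.005, -0.615, -0.789, 1.632], [0.0, 0.0, 0.0, 1.0]] [[585.7, 0.0, 328.0], [0.0, 585.7, 242.4], [0.0, 0.0, 1.0]] [-0.17757456  0.          0.          0.          0.        ]
top rail 0.94 [375.2 276.4  67.4  45.6]
top rail 0.3 [379.4 233.2  25.8  30.8]
top rail 0.16 [285.6 277.8  21.4  20.9]
top cam_left 0.66 [361.1 266.3  18.1  20.2]
top caddy 0.75 [236.9 247.   24.3  35.8]
top tray_1 0.68 [229.8 239.4  33.7  31.1]
top tray_1 0.52 [226.9 252.3  19.9  10. ]
top tray_1 0.39 [232.8 251.5  22.6  17.6]
top driver 0.69 [436.9 323.   19.5  21.6]
top driver 0.62 [437.2 334.3  26.4  33.2]
top block_top 0.7 [437.9 334.   24.4  30.2]
top tin_1 0.76 [310
[... 722 characters left out ...]
  11.3]
side caddy 0.59 [341.6 340.8  50.1  47.3]
side tray_1 0.89 [340.5 336.8  51.4  25.7]
side tray_1 0.72 [337.2 344.6  46.8  19.6]
side tray_1 0.66 [317.7 232.3  23.2  50. ]
side tray_1 0.56 [347.4 270.1  15.4  23.3]
side driver 0.48 [360.7 172.1  16.6  22.3]
side block_top 0.74 [359.3 189.   20.6  17.4]
side block_top 0.63 [317.  229.9  23.6  43.2]
side tin_1 0.92 [354.  407.   22.7  24.2]
side tin_1 0.89 [343.9 305.   17.1  25. ]
side tin_1 0.82 [327.3 377.2  21.6  22.1]
side tin_1 0.66 [345.9 268.7  15.5  24. ]
side tin_1 0.54 [358.4 284.9  16.3  21.5]
side pepper_mill 0.87 [311.8 168.9  14.6  39.4]
side onion 0.75 [330.  185.3  23.4  18.4]
side tea_mug 0.66 [275.6 212.7  19.    5.3]
```

View images.

View pics/top0.png

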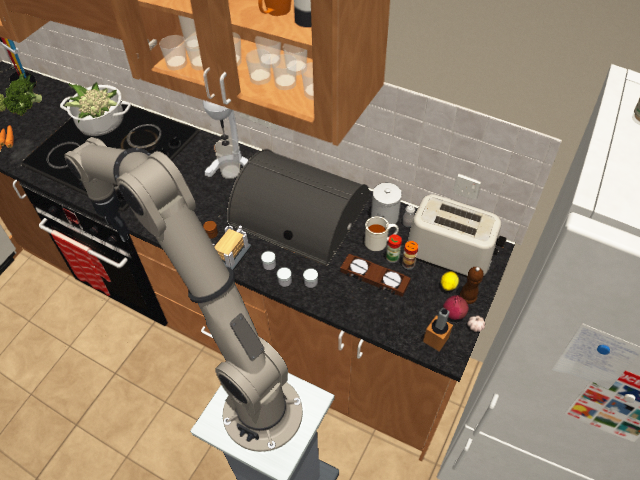

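View pics/side0.png

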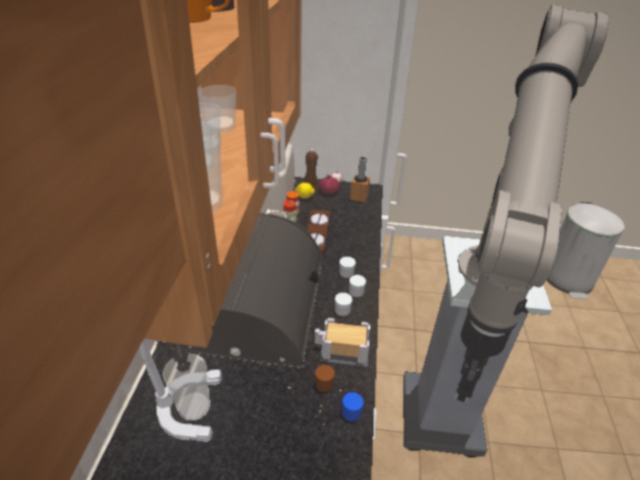

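Run:
```python
import cv2
a=cv2.imread("top.png")[190:380,190:510]; cv2.imwrite("pics/top0z.png",cv2.resize(a,None,fx=2.5,fy=2.5,interpolation=cv2.INTER_CUBIC))
a=cv2.imread("side.png")[140:430,240:440]; cv2.imwrite("pics/side0z.png",cv2.resize(a,None,fx=2,fy=2,interpolation=cv2.INTER_CUBIC))
```

```text
(no output)
```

View pics/top0z.png

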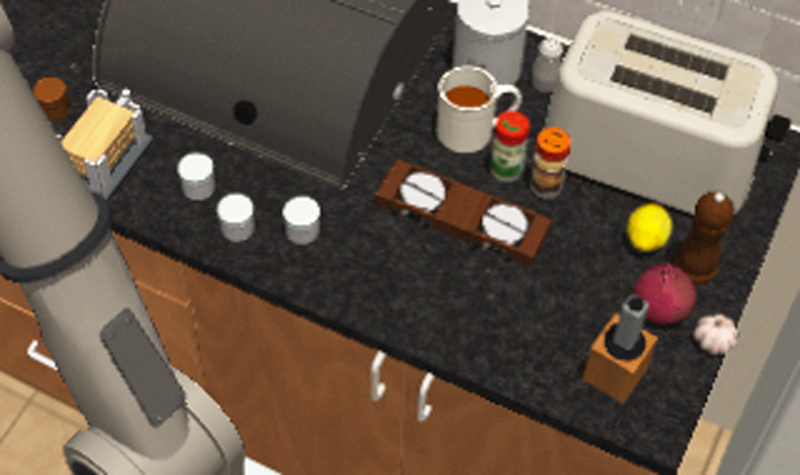

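View pics/side0z.png

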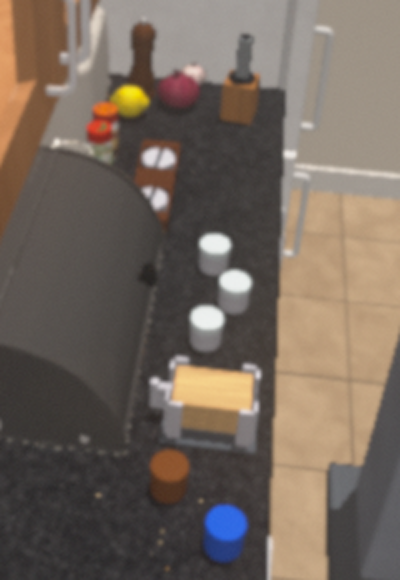

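```bash
cat >> h.py <<'E'
def cloud(n,d,r0=0,r1=480,c0=0,c1=640):
    v,u=np.mgrid[r0:r1,c0:c1]; dd=d[r0:r1,c0:c1]; m=dd>0
    uv=np.c_[u[m],v[m]]; return uv,p2w_depth(n,uv,dd[m])
E
python3 - <<'E'
from h import *
for n,rois in (("top",{"rail":(245,300,325,425),"block":(300,355,415,465),"tins":(245,290,255,325),"caddy":(225,270,212,255)}),("side",{"rail":(205,260,300,340),"block":(155,205,345,375),"tins":(250,320,325,375),"caddy":(315,370,310,375)})):
    p=cv2.imread(n+".png"); d=np.load(n+"_d.npy")
    for k,(r0,r1,c0,c1) in rois.items():
        uv,P=cloud(n,d,r0,r1,c0,c1)
        h=np.histogram(P[:,2],np.arange(-.03,.2,.01)); print(n,k,[(round(b,2),c) for c,b in zip(*h) if c>3])
        zr={"rail":(.02,.036),"block":(.072,.088),"tins":(.04,.056),"caddy":(.06,.08)}[k]
        m=(P[:,2]>zr[0])&(P[:,2]<zr[1]); Q=P[m]
        if k!="tins":
            print("  ",Q.mean(0).round(4),np.median(Q[:,2]),cv2.minAreaRect(Q[:,:2].astype(np.float32)*1000), Q.min(0).round(3),Q.max(0).round(3))
        else:
            mask=np.zeros((480,640),np.uint8); mask[uv[m][:,1],uv[m][:,0]]=1
            nn,lab,st,ce=cv2.connectedComponentsWithStats(mask)
            for i in range(1,nn):
                if st[i,4]>20:
                    q=Q[lab[uv[m][:,1],uv[m][:,0]]==i]; print("  tin",ce[i].round(1),st[i],q.mean(0).round(4),cv2.minEnclosingCircle(q[:,:2].astype(np.float32)*1000))
E
```

```text
top rail [(np.float64(-0.02), np.int64(92)), (np.float64(-0.01), np.int64(2012)), (np.float64(0.0), np.int64(1225)), (np.float64(0.01), np.int64(358)), (np.float64(0.02), np.int64(942)), (np.float64(0.03), np.int64(289)), (np.float64(0.04), np.int64(86)), (np.float64(0.05), np.int64(78)), (np.float64(0.06), np.int64(93)), (np.float64(0.07), np.int64(90)), (np.float64(0.08), np.int64(68)), (np.float64(0.09), np.int64(71)), (np.float64(0.1), np.int64(71)), (np.float64(0.11), np.int64(7))]
   [ 0.5955 -0.0922  0.0265] 0.026304630471410406 ((626.0940551757812, -68.30699157714844), (167.43881225585938, 304.4952697753906), 1.1234055757522583) [ 0.543 -0.219  0.02 ] [0.713 0.083 0.036]
top block [(np.float64(-0.02), np.int64(31)), (np.float64(-0.01), np.int64(987)), (np.float64(0.0), np.int64(672)), (np.float64(0.01), np.int64(50)), (np.float64(0.02), np.int64(55)), (np.float64(0.03), np.int64(77)), (np.float64(0.04), np.int64(120)), (np.float64(0.05), np.int64(159)), (np.float64(0.06), np.int64(114)), (np.float64(0.07), np.int64(129)), (np.float64(0.08), np.int64(148)), (np.float64(0.09), 
[... 4089 characters left out ...]
(438.97430419921875, 175.22520446777344), 25.877809524536133)
  tin [342.9 299.3] [335 293  17  14 188] [0.4712 0.2604 0.0495] ((472.20098876953125, 257.677490234375), 24.08426284790039)
side caddy [(np.float64(-0.01), np.int64(299)), (np.float64(0.0), np.int64(1430)), (np.float64(0.01), np.int64(130)), (np.float64(0.02), np.int64(106)), (np.float64(0.03), np.int64(149)), (np.float64(0.04), np.int64(213)), (np.float64(0.05), np.int64(156)), (np.float64(0.06), np.int64(650)), (np.float64(0.07), np.int64(431))]
   [0.4557 0.4052 0.0692] 0.06947185564491098 ((463.49212646484375, 402.5527038574219), (137.26123046875, 86.5391616821289), 0.10657814145088196) [0.395 0.359 0.06 ] [0.532 0.446 0.08 ]
```

```bash
cat > fit.py <<'E'
from h import *
from scipy.optimize import minimize
def box(c,yaw,sx,sy,z0,z1,off=(0,0)):
    R=np.array([[np.cos(yaw),-np.sin(yaw)],[np.sin(yaw),np.cos(yaw)]])
    q=np.array([[x,y] for x in(-sx/2,sx/2) for y in(-sy/2,sy/2)])+off; q=q@R.T+c
    return np.r_[np.c_[q,np.full(4,z0)],np.c_[q,np.full(4,z1)]]
def cyl(c,r,z0,z1):
    a=np.linspace(0,2*np.pi,40)[:-1]; q=np.c_[np.cos(a),np.sin(a)]*r+c
    return np.r_[np.c_[q,np.full(len(a),z0)],np.c_[q,np.full(len(a),z1)]]
S=8
def render(n,P):
    uv=w2p(n,P).astype(np.float32); h=cv2.convexHull(uv)[:,0]
    return h
def soft(h,r0,r1,c0,c1):
    im=np.zeros(((r1-r0)*S,(c1-c0)*S),np.uint8)
    cv2.fillConvexPoly(im,np.round(((h-[c0,r0]+0.5)*S-0.5)*16).astype(np.int32),255,shift=4)
    return cv2.resize(im,(c1-c0,r1-r0),interpolation=cv2.INTER_AREA)/255.
def fitmask(n,mask,model,x0,steps):
    ys,xs=np.where(mask); r0,r1,c0,c1=max(ys.min()-12,0),ys.max()+13,max(xs.min()-12,0),xs.max()+13
    M=mask[r0:r1,c0:c1].astype(float)
    f=lambda x:np.sum(np.abs(soft(render(n,model(x)),r0,r1,c0,c1)-M))/M.sum()
    sim=np.array([x0]+[np.array(x0)+np.eye(len(x0))[i]*steps[i] for i in range(len(x0))])
    r=minimize(f,x0,method="Nelder-Mead",options=dict(initial_simplex=sim,maxiter=400,xatol=1e-5,fatol=1e-4))
    return r.x,r.fun
E
python3 - <<'E'
from fit import *
for n in("top","side"):
    read_camera(n)
    im=cv2.imread(n+".png"); ov=im.copy()
    for x in outline_of(n,"tin_1"):
        if x["p"]<.4: continue
        m=x["pixels"]; c=p2w_z(n,[x["extent"][:2]],.03)[0]
        if m.sum()<40: continue
        r,f=fitmask(n,m,lambda q:cyl(q[:2],.0235,0,.048),c[:2],(.01,.01)); print(n,"tin",round(x["p"],2),r.round(4),round(f,3))
        ov[m]=(0,255,0)
    for x in outline_of(n,"rail")[:1]:
        m=x["pixels"]; ov[m]=(0,0,255)
        r,f=fitmask(n,m,lambda q:box(q[:2],q[2],.068,.23,0,.028),(.59,-.09,0.),(.01,.01,.1)); print(n,"rail",x["p"],r.round(4),f)
    for x in outline_of(n,"block_top")[:1]:
        m=x["pixels"]; ov[m]=(255,0,0)
        r,f=fitmask(n,m,lambda q:box(q[:2],q[2],.06,.06,0,.08),(.45,-.37,0.),(.01,.01,.1)); print(n,"block",x["p"],r.round(4),f)
    for x in outline_of(n,"caddy")[:1]:
        m=x["pixels"]; ov[m]=(255,0,255)
        r,f=fitmask(n,m,lambda q:box(q[:2],q[2],.124,.092,0,.074),(.455,.4,0.),(.01,.01,.1)); print(n,"caddy",x["p"],r.round(4),f)
    a=ov[190:380,190:510] if n=="top" else ov[140:430,240:440]
    cv2.imwrite(f"pics/ov_{n}.png",cv2.resize(a,None,fx=2.5 if n=="top" else 2,fy=2.5 if n=="top" else 2,interpolation=cv2.INTER_NEAREST))
E
```

```text
top tin 0.51 [0.4372 0.172 ] 0.134
top tin 0.49 [0.4701 0.2534] 0.157
top tin 0.48 [0.4713 0.092 ] 0.15
top tin 0.47 [0.4941 0.5125] 0.466
top rail 0.98 [ 0.5866 -0.0904  0.0027] 0.07861422904886488
top block 0.95 [ 0.4545 -0.3633 -0.1193] 0.48817121619889786
top caddy 0.85 [ 0.4492  0.3972 -0.0046] 2.0144328050855047
side tin 0.79 [0.4938 0.511 ] 0.109
side tin 0.77 [0.4206 0.579 ] 0.05
side tin 0.76 [0.4376 0.1676] 0.121
side tin 0.6 [0.472  0.0856] 0.077
side tin 0.43 [ 0.5904 -0.1619] 1.047
side rail 0.74 [ 0.5878 -0.1211  0.0469] 0.5289488910318225
side block 0.66 [ 0.4585 -0.3585 -0.1645] 0.332617220801364
side caddy 0.75 [ 0.4507  0.4023 -0.0698] 1.7925820930781953
```

View pics/ov_top.png

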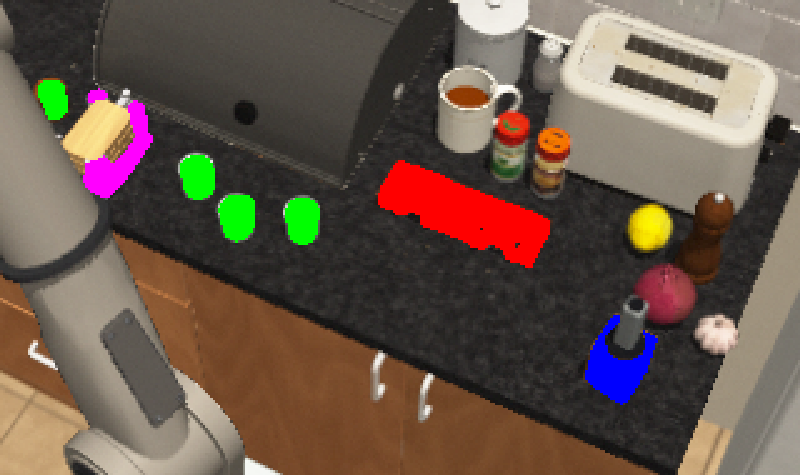

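View pics/ov_side.png

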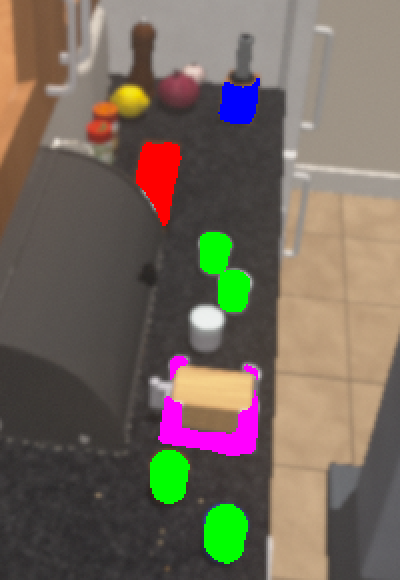

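Run:
```python
import cv2
from h import *
a=cv2.imread("top.png")[250:300,332:417]; cv2.imwrite("pics/rz.png",cv2.resize(a,None,fx=9,fy=9,interpolation=cv2.INTER_CUBIC))
a=cv2.imread("top.png")[300:360,410:480]; b=cv2.imread("top.png")[222:282,205:275]
cv2.imwrite("pics/bz.png",cv2.resize(np.hstack([a,b]),None,fx=5.7,fy=5.7,interpolation=cv2.INTER_CUBIC))
```

```text
(no output)
```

View pics/rz.png

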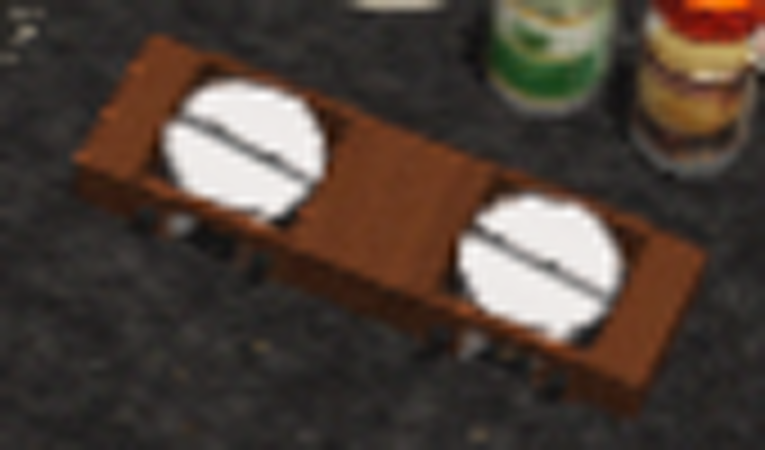

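View pics/bz.png

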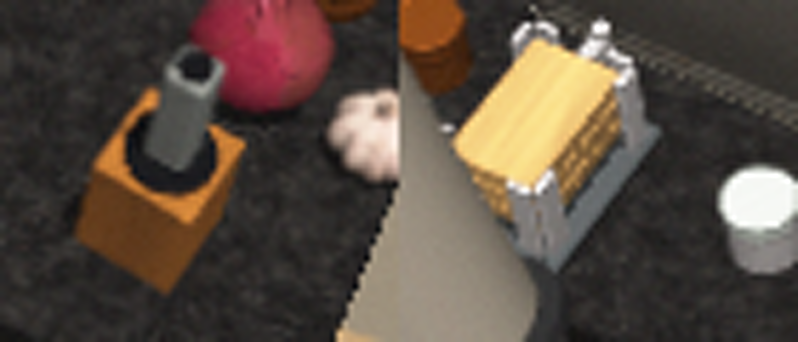

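Run:
```python
from h import *
def px(p,s,o): p=np.array(p,float); return (p+.5)/s-.5+o
def show(name,p,z,s,o):
    w=p2w_z("top",px(p,s,np.array(o)),z); print(name,w[:,:2].round(4).tolist()); return w
w=show("rail top",[(152,37),(78,165),(706,250),(640,388)],.028,9,(332,250)); print("  c",w.mean(0).round(4))
d=w[[2,3]].mean(0)-w[[0,1]].mean(0); print("yaw",np.degrees(np.arctan2(d[0],-d[1])),np.linalg.norm(d))
w=show("discs",[(243,149),(541,266)],.028,9,(332,250)); print(w.mean(0),np.linalg.norm(w[0]-w[1]), np.degrees(np.arctan2((w[1]-w[0])[0],-(w[1]-w[0])[1])))
for e in ([(180,115),(308,181)],[(472,228),(610,300)]):
    w=show("slot",e,.028,9,(332,250)); d=w[1]-w[0]; print("  dir deg",np.degrees(np.arctan2(d[0],-d[1])),w.mean(0).round(4))
w=show("block",[(155,88),(243,145),(183,222),(95,165)],.08,5.7,(410,300)); print(w.mean(0).round(4)); 
print([np.degrees(np.arctan2(*(w[b]-w[a])[1::-1])).round(1) for a,b in((0,1),(3,2),(3,0),(2,1))],[np.linalg.norm(w[b]-w[a]).round(3) for a,b in((0,1),(3,2),(3,0),(2,1))])
show("collar",[(172,152)],.086,5.7,(410,300)); show("grip top",[(195,62)],.171,5.7,(410,300)); show("grip cyl",[(172,62),(198,47),(222,64),(193,82)],.17,5.7,(410,300))
w=show("tray",[(541-399,38),(622-399,78),(528-399,190),(455-399,145)],.068,5.7,(205,222)); print(w.mean(0).round(4))
print([np.degrees(np.arctan2(*(w[b]-w[a])[1::-1])).round(1) for a,b in((0,1),(3,2),(3,0),(2,1))],[np.linalg.norm(w[b]-w[a]).round(3) for a,b in((0,1),(3,2),(3,0),(2,1))])
a=cv2.imread("side.png")[200:255,295:350];b=cv2.imread("side.png")[150:205,335:390];c=cv2.imread("side.png")[315:370,310:365];
cv2.imwrite("pics/sz.png",cv2.resize(np.hstack([a,b,c]),None,fx=4.8,fy=4.8,interpolation=cv2.INTER_CUBIC))
```

```text
rail top [[0.6158, 0.0226], [0.5496, 0.0209], [0.6207, -0.2033], [0.5535, -0.2052]]
  c [ 0.5849 -0.0912  0.028 ]
yaw 1.1264847909023148 0.22605022935260777
discs [[0.5843, -0.0308], [0.5864, -0.1516]]
[ 0.58531434 -0.09115558  0.028     ] 0.12081324595834884 1.002567199888402
slot [[0.5877, -0.0029], [0.582, -0.0587]]
  dir deg -5.746441394085995 [ 0.5849 -0.0308  0.028 ]
slot [[0.5904, -0.1219], [0.584, -0.1803]]
  dir deg -6.2097460069533215 [ 0.5872 -0.1511  0.028 ]
block [[0.492, -0.3407], [0.48, -0.3963], [0.4216, -0.384], [0.4328, -0.3292]]
[ 0.4566 -0.3626  0.08  ]
[np.float64(-102.1), np.float64(-101.5), np.float64(-11.0), np.float64(-11.9)] [np.float64(0.057), np.float64(0.056), np.float64(0.06), np.float64(0.06)]
collar [[0.4552, -0.3638]]
grip top [[0.4588, -0.3614]]
grip cyl [[0.4541, -0.3507], [0.4686, -0.3595], [0.4646, -0.3743], [0.4477, -0.3647]]
tray [[0.4992, 0.4258], [0.4954, 0.3647], [0.3986, 0.369], [0.4065, 0.4266]]
[0.4499 0.3965 0.068 ]
[np.float64(-93.5), np.float64(-97.9), np.float64(-0.5), np.float64(-2.6)] [np.float64(0.061), np.float64(0.058), np.float64(0.093), np.float64(0.097)]
```

View pics/sz.png

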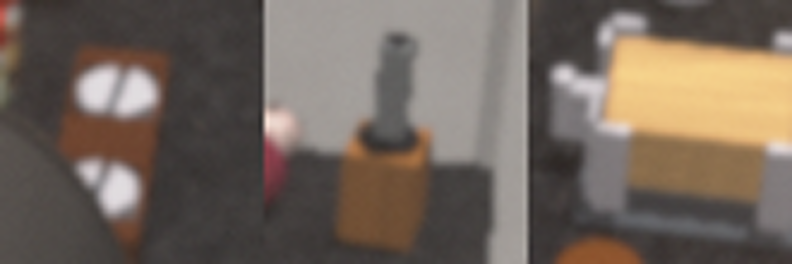

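Run:
```python
from h import *
def px(p,s,o): p=np.array(p,float); return (p+.5)/s-.5+o
def show(name,p,z,s,o):
    w=p2w_z("side",px(p,s,np.array(o)),z); print(name,w[:,:2].round(4).tolist()); return w
show("disc r",[(117,91)],.028,4.8,(295,200)); show("slot",[(125,65),(110,114)],.028,4.8,(295,200))
show("rail corners right end",[(78,46),(170,55)],.028,4.8,(295,200))
show("block top",[(355-264,118),(434-264,128),(425-264,164),(347-264,152)],.08,4.8,(335,150))
show("grip top",[(398-264,40)],.171,4.8,(335,150)); show("collar",[(389-264,137)],.086,4.8,(335,150))
im=cv2.imread("side.png")[310:375,305:380]; cv2.imwrite("pics/sc.png",cv2.resize(im,None,fx=8,fy=8,interpolation=cv2.INTER_CUBIC))
```

```text
disc r [[0.5894, -0.1511]]
slot [[0.5877, -0.186], [0.5908, -0.1211]]
rail corners right end [[0.6261, -0.2056], [0.5558, -0.2051]]
block top [[0.4865, -0.3991], [0.4224, -0.3941], [0.4274, -0.3354], [0.4893, -0.3432]]
grip top [[0.4577, -0.3637]]
collar [[0.4576, -0.3624]]
```

View pics/sc.png

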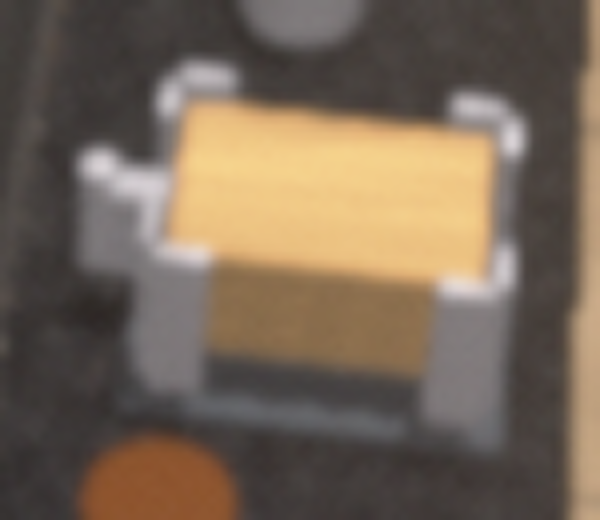

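Run:
```python
from h import *
def px(p,s,o): p=np.array(p,float); return (p+.5)/s-.5+o
w=p2w_z("side",px([(188,98),(497,135),(487,288),(166,248)],8,np.array((305,310))),.068); print(w.round(4),w.mean(0))
w2=p2w_z("side",px([(98,165)],8,np.array((305,310))),.067); print("bolt head",w2)
print(np.degrees([np.arctan2(*(w[0]-w[1])[1::-1]),np.arctan2(*(w[3]-w[2])[1::-1])]))
o=get_obs(); from scipy.spatial.transform import Rotation as R
q=o["tool_rot"]; print(R.from_quat([q[1],q[2],q[3],q[0]]).as_matrix().round(3),o["eef_pos"])
```

```text
[[0.5018 0.368  0.068 ]
 [0.4016 0.3687 0.068 ]
 [0.4018 0.4323 0.068 ]
 [0.5017 0.4314 0.068 ]] [0.45174263 0.40008571 0.068     ]
bolt head [[0.52708018 0.40001989 0.067     ]]
[-0.39296259 -0.48909525]
[[-0.945  0.328 -0.   ]
 [ 0.328  0.945  0.   ]
 [ 0.    -0.    -1.   ]] [0.22112663 0.63775344 0.23128512]
```

```bash
cat >> h.py <<'E'
from scipy.spatial.transform import Rotation as Rot
def pose(o=None):
    o=o or get_obs(); q=o["tool_rot"]; return np.array(o["eef_pos"]),Rot.from_quat([q[1],q[2],q[3],q[0]]).as_matrix()
def yawY(R): return np.degrees(np.arctan2(R[1,1],R[0,1]))
def plan(tgt,yaw=None,step=45,o=None):
    """needed tool-frame shift & roll from the present pose to tgt (world xyz m; yaw deg of tool y, mod 180)"""
    p,R=pose(o); a=yawY(R)
    if yaw is None: yaw=a
    roll=-((yaw-a+90)%180-90)
    d=(np.array(tgt)-p)*1000
    n=int(max(1,np.ceil(np.linalg.norm(d)/step),np.ceil(abs(roll)/9)))
    print("p",p.round(4),"yawY",a.round(2),"tilt",R[:,2].round(4),"shift mm (tool)",(R.T@d).round(1),"roll",round(roll,2),"n",n)
    out=[]
    th=0
    for i in range(n):
        Rt=R@Rot.from_euler("z",roll*i/n,degrees=True).as_matrix()
        out.append([*(Rt.T@d/n).round(1).tolist(),round(roll/n,2)])
    print(out)
def st():
    o=get_obs(); p,R=pose(o); print("t",round(o["t"],2),"p",p.round(4),"yawY",yawY(R).round(2),"F",np.round(o["contact_force"],2),"M",np.round(o["torque"],2),"w",round(o["gripper_width"]*85.4,1),"q",np.round(o["q"],2))
E
python3 - <<'E'
from h import *
# bin
print(p2w_z("top",[(347/2.5+190,187/2.5+190)],0), p2w_z("top",[(100/2.5+190,78/2.5+190)],0))
d=np.load("top_d.npy"); uv,P=cloud("top",d,150,262,230,370)
m=(P[:,2]>.1)&(P[:,2]<.2); Q=P[m]; print(np.percentile(Q,[1,50,99],axis=0).round(3))
for y in (0.03,.06,.1,.2):
  s=Q[abs(Q[:,1]-y)<.01]; print(y,len(s), s[:,0].min() if len(s) else None)
plan((.4515,.398,.16),89)
E
```

```text
[[0.56131676 0.07025748 0.        ]] [[0.57062914 0.48174069 0.        ]]
[[0.582 0.072 0.101]
 [0.679 0.246 0.158]
 [0.955 0.475 0.185]]
0.03 0 None
0.06 15 0.5698021259139636
0.1 384 0.5807766991368444
0.2 407 0.5750293088143157
p [0.2211 0.6378 0.2313] yawY 70.87 tilt [-1.e-04  0.e+00 -1.e+00] shift mm (tool) [-296.2 -151.    71.3] roll -18.13 n 8
[[-37.0, -18.9, 8.9, np.float64(-2.27)], [-36.3, -20.3, 8.9, np.float64(-2.27)], [-35.4, -21.7, 8.9, np.float64(-2.27)], [-34.5, -23.1, 8.9, np.float64(-2.27)], [-33.6, -24.5, 8.9, np.float64(-2.27)], [-32.6, -25.8, 8.9, np.float64(-2.27)], [-31.6, -27.1, 8.9, np.float64(-2.27)], [-30.5, -28.3, 8.9, np.float64(-2.27)]]
```

Call:
apply_moves(increments=[85,-37,-19,9,-2.3,85,-36.3,-20.3,9,-2.3,85,-35.4,-21.7,9,-2.3,85,-34.5,-23,9,-2.3,85,-33.6,-24.5,9,-2.3,85,-32.6,-25.8,9,-2.3,85,-31.6,-27,9,-2.3,85,-30.5,-28.3,9,-2.2,85,0,0,0,0], squeeze=60)

```text
t: 2.82
eef_pos: [0.4603, 0.394, 0.1572]
tool_rot: [0.001, 0.001, 1.0, 0.001]
contact_force: [-0.2, -0.0, -0.2]
gripper_width: 1.0
```

Run:
```python
from h import *
st(); plan((.4515,.398,.047),89,30)
for n in("top","side"):
    p,d=read_camera(n); cv2.imwrite(f"{n}.png",p)
a=cv2.imread("top.png")[190:300,190:320];b=cv2.imread("side.png")[280:390,290:420]
cv2.imwrite("pics/g1.png",cv2.resize(np.hstack([a,b]),None,fx=3,fy=3,interpolation=cv2.INTER_CUBIC))
```

```text
t 2.83 p [0.4603 0.394  0.1572] yawY 89.9 F [-0.2  -0.   -0.15] M [-0.03  0.01 -0.05] w 85.4 q [-0.83  0.44  0.02  1.8  -0.01  0.9   0.77]
p [0.4603 0.394  0.1572] yawY 89.9 tilt [ 0.0012  0.003  -1.    ] shift mm (tool) [  8.9   3.7 110.2] roll 0.9 n 4
[[2.2, 0.9, 27.5, np.float64(0.22)], [2.2, 0.9, 27.5, np.float64(0.22)], [2.2, 0.9, 27.5, np.float64(0.22)], [2.2, 0.9, 27.5, np.float64(0.22)]]
```

View pics/g1.png

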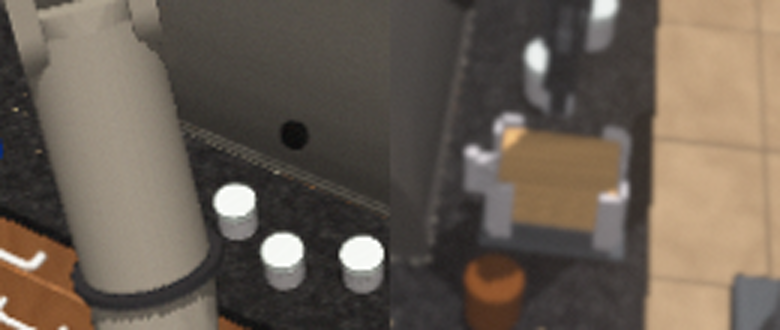

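Call:
apply_moves(increments=[85,3,1.3,25,0.3,85,3,1.2,25,0.3,85,3,1.2,25,0.3,85,0,0,25,0,85,0,0,9,0,85,0,0,0,0])

```text
t: 3.68
eef_pos: [0.4422, 0.4139, 0.0492]
tool_rot: [0.0, -0.0, 1.0, 0.007]
contact_force: [0.0, 0.2, 0.5]
gripper_width: 0.997
```

Run:
```python
from h import *
st(); plan((.4515,.398,.047),89,30)
```

```text
t 3.67 p [0.4422 0.4139 0.0492] yawY 90.0 F [0.   0.24 0.48] M [-0.2   0.02  0.02] w 85.2 q [-0.85  0.58  0.    1.87 -0.02  0.68  0.73]
p [0.4422 0.4139 0.0492] yawY 90.0 tilt [ 8.000e-04  1.430e-02 -9.999e-01] shift mm (tool) [ -9.3 -15.9   2. ] roll 1.0 n 1
[[-9.3, -15.9, 2.0, np.float64(1.0)]]
```

Call:
apply_moves(increments=[85,0,0,0,0,85,0,0,0,0])

```text
t: 3.92
eef_pos: [0.4426, 0.4146, 0.0508]
tool_rot: [0.001, -0.0, 1.0, 0.008]
contact_force: [-0.1, -1.1, -0.7]
gripper_width: 0.994
```

Run:
```python
from h import *
st(); plan((.4515,.398,.047),89,30)
```

```text
t 3.92 p [0.4426 0.4146 0.0508] yawY 90.01 F [-0.09 -1.06 -0.71] M [-0.32  0.05 -0.02] w 84.9 q [-0.85  0.58  0.    1.87 -0.02  0.68  0.73]
p [0.4426 0.4146 0.0508] yawY 90.01 tilt [ 0.0021  0.0156 -0.9999] shift mm (tool) [ -8.9 -16.6   3.6] roll 1.01 n 1
[[-8.9, -16.6, 3.6, np.float64(1.01)]]
```

Run:
```python
from h import *
for n in("top","side"):
    p,d=read_camera(n); cv2.imwrite(f"{n}.png",p)
a=cv2.imread("top.png")[190:300,190:320];b=cv2.imread("side.png")[280:390,280:410]
cv2.imwrite("pics/g2.png",cv2.resize(np.hstack([a,b]),None,fx=3,fy=3,interpolation=cv2.INTER_CUBIC))
print(w2p("side",[(.4426,.4146,.05),(.4426,.372,.055),(.4426,.457,.055)]))
```

```text
[[348.9840727  342.87942004]
 [350.35810249 328.98184285]
 [347.82757542 354.83704694]]
```

View pics/g2.png

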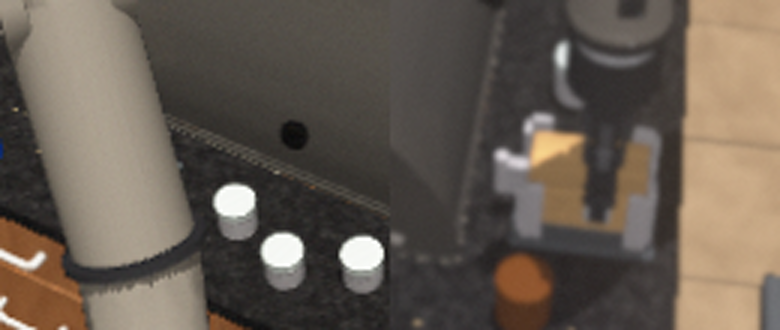

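Call:
apply_moves(increments=[85,0,0,-20,0,85,0,0,-20,0,85,0,0,-10,0,85,0,0,0,0])

```text
t: 4.53
eef_pos: [0.4438, 0.4159, 0.1068]
tool_rot: [0.003, -0.0, 1.0, 0.01]
contact_force: [-0.3, -0.1, -0.1]
gripper_width: 0.993
```

Run:
```python
from h import *
st(); plan((.4515,.398,.1),89,30)
```

```text
t 4.53 p [0.4438 0.4159 0.1068] yawY 90.01 F [-0.31 -0.07 -0.14] M [-0.02 -0.02 -0.01] w 84.8 q [-0.86  0.5   0.01  1.84 -0.02  0.78  0.73]
p [0.4438 0.4159 0.1068] yawY 90.01 tilt [ 0.0057  0.0209 -0.9998] shift mm (tool) [ -7.6 -18.    6.5] roll 1.01 n 1
[[-7.6, -18.0, 6.5, np.float64(1.01)]]
```

Call:
apply_moves(increments=[85,0,0,0,0,85,0,0,0,0,85,0,0,0,0,85,0,0,0,0])

```text
t: 5.03
eef_pos: [0.4431, 0.4152, 0.1054]
tool_rot: [0.002, -0.0, 1.0, 0.01]
contact_force: [0.6, -0.1, -0.9]
gripper_width: 0.994
```

Run:
```python
from h import *
st(); plan((.4515,.398,.1),89,30)
```

```text
t 5.03 p [0.4431 0.4152 0.1054] yawY 90.02 F [ 0.6  -0.08 -0.93] M [ 0.03 -0.03 -0.03] w 84.9 q [-0.86  0.5   0.01  1.84 -0.02  0.78  0.73]
p [0.4431 0.4152 0.1054] yawY 90.02 tilt [ 0.004   0.019  -0.9998] shift mm (tool) [ -8.4 -17.3   5.1] roll 1.02 n 1
[[-8.4, -17.3, 5.1, np.float64(1.02)]]
```

Stable at rest. Try the correction in gentle rows and observe the behaviour.

Call:
apply_moves(increments=[85,-2,-6,0,0.3,85,-2,-6,0,0.3,85,-2,-5,0,0.3,85,0,0,0,0])

```text
t: 5.52
eef_pos: [0.4496, 0.3961, 0.1046]
tool_rot: [0.002, 0.009, 1.0, 0.009]
contact_force: [-0.2, 0.5, 0.1]
gripper_width: 1.0
```

Run:
```python
from h import *
st(); plan((.4515,.398,.1),89,30)
```

```text
t 5.53 p [0.4496 0.3961 0.1046] yawY 88.99 F [-0.24  0.51  0.09] M [-0.02  0.03 -0.02] w 85.4 q [-0.83  0.49  0.01  1.86 -0.02  0.77  0.75]
p [0.4496 0.3961 0.1046] yawY 88.99 tilt [ 0.0036  0.018  -0.9998] shift mm (tool) [-1.9  1.9  4.7] roll -0.01 n 1
[[-1.9, 1.9, 4.7, np.float64(-0.01)]]
```

Call:
apply_moves(increments=[85,-1,0,8,0,85,0,0,8,0,85,0,0,8,0,85,0,0,0,0])

```text
t: 6.02
eef_pos: [0.4502, 0.3968, 0.0784]
tool_rot: [0.001, 0.008, 1.0, 0.009]
contact_force: [0.1, -0.2, -0.4]
gripper_width: 0.99
```

Run:
```python
from h import *
st(); plan((.4515,.398,.047),89,30)
```

```text
t 6.03 p [0.4502 0.3968 0.0784] yawY 89.04 F [ 0.07 -0.19 -0.36] M [-0.01 -0.01 -0.03] w 84.6 q [-0.83  0.53  0.01  1.87 -0.02  0.72  0.75]
p [0.4502 0.3968 0.0784] yawY 89.04 tilt [ 0.0028  0.0179 -0.9998] shift mm (tool) [-1.2  0.6 31.4] roll 0.04 n 2
[[-0.6, 0.3, 15.7, np.float64(0.02)], [-0.6, 0.3, 15.7, np.float64(0.02)]]
```

Call:
apply_moves(increments=[85,-0.6,0.3,8,0,85,-0.6,0.3,8,0,85,0,0,8,0,85,0,0,5,0,85,0,0,0,0])

```text
t: 6.65
eef_pos: [0.4515, 0.3982, 0.0471]
tool_rot: [0.001, 0.008, 1.0, 0.009]
contact_force: [-0.3, 0.2, 0.4]
gripper_width: 0.99
```

Run:
```python
from h import *
st(); plan((.4515,.398,.047),89,30)
```

```text
t 6.65 p [0.4515 0.3982 0.0471] yawY 89.05 F [-0.3   0.21  0.39] M [ 0.02 -0.03 -0.04] w 84.6 q [-0.83  0.58  0.01  1.88 -0.02  0.67  0.75]
p [0.4515 0.3982 0.0471] yawY 89.05 tilt [ 0.0026  0.0177 -0.9998] shift mm (tool) [-0.  -0.2  0.1] roll 0.05 n 1
[[-0.0, -0.2, 0.1, np.float64(0.05)]]
```

Call:
apply_moves(increments=[55,0,0,0,0,55,0,0,0,0,55,0,0,0,0,55,0,0,0,0,55,0,0,0,0], squeeze=60)

```text
t: 7.28
eef_pos: [0.4516, 0.3992, 0.0481]
tool_rot: [0.002, 0.008, 1.0, 0.01]
contact_force: [-0.9, -0.1, -0.8]
gripper_width: 0.731
```

Run:
```python
from h import *
st()
```

```text
t 7.28 p [0.4516 0.3992 0.0481] yawY 89.08 F [-0.95 -0.12 -0.78] M [ 0.04  0.09 -0.02] w 62.4 q [-0.83  0.58  0.01  1.88 -0.02  0.67  0.75]
```

Call:
apply_moves(increments=[55,0,0,-6,0,55,0,0,-10,0,55,0,0,-12,0,55,0,0,-12,0,55,0,0,-12,0,55,0,0,-12,0,55,0,0,-12,0,55,0,0,-12,0,55,0,0,-12,0,55,0,0,0,0])

```text
t: 8.52
eef_pos: [0.4518, 0.3964, 0.1562]
tool_rot: [0.002, 0.008, 1.0, 0.01]
contact_force: [0.1, 0.4, -0.6]
gripper_width: 0.73
```

Run:
```python
from h import *
st()
for n in("top","side"):
    p,d=read_camera(n); cv2.imwrite(f"{n}.png",p)
b=cv2.imread("side.png")[250:390,280:410]
cv2.imwrite("pics/g3.png",cv2.resize(b,None,fx=4,fy=4,interpolation=cv2.INTER_CUBIC))
```

```text
t 8.53 p [0.4518 0.3964 0.1562] yawY 89.03 F [ 0.08  0.39 -0.58] M [-0.01 -0.06  0.02] w 62.4 q [-0.83  0.43  0.02  1.82 -0.02  0.87  0.75]
```

View pics/g3.png

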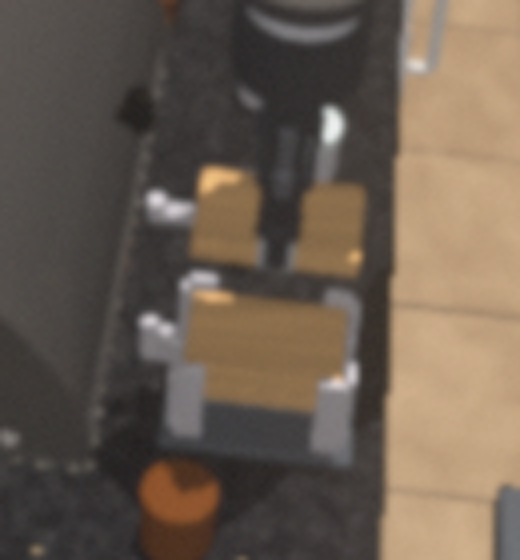

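Call:
apply_moves(increments=[55,0,-15,0,0,55,0,-30,0,-0.5,55,0,-35,0,-0.5,55,0,-35,0,-0.5,55,0,-35,0,-0.5,55,0,-35,0,0,55,0,-35,0,0,55,0,-35,0,0,55,0,-30,0,0,55,0,-20,0,0,55,0,-10,0,0,55,0,0,0,0])

```text
t: 10.12
eef_pos: [0.4458, 0.0579, 0.1442]
tool_rot: [-0.004, -0.006, 1.0, 0.005]
contact_force: [1.0, 1.0, -1.7]
gripper_width: 0.728
```

Run:
```python
from h import *
st(); plan((.462,-.0335,.12),91,30)
```

```text
t 10.12 p [0.4458 0.0579 0.1442] yawY 90.64 F [ 1.02  1.04 -1.66] M [ 0.   -0.08 -0.05] w 62.2 q [-0.36  0.23  0.12  2.16 -0.05  0.76  1.37]
p [0.4458 0.0579 0.1442] yawY 90.64 tilt [-0.0078  0.0093 -0.9999] shift mm (tool) [-15.3 -91.8  23.2] roll -0.36 n 4
[[-3.8, -23.0, 5.8, np.float64(-0.09)], [-3.8, -23.0, 5.8, np.float64(-0.09)], [-3.8, -23.0, 5.8, np.float64(-0.09)], [-3.7, -23.0, 5.8, np.float64(-0.09)]]
```

Call:
apply_moves(increments=[55,-3,-18,4,0,55,-3,-22,6,-0.2,55,-3,-20,6,-0.2,55,-3,-16,4,0,55,-2,-10,2,0,55,0,-3,0,0,55,0,0,0,0])

```text
t: 11.0
eef_pos: [0.4622, -0.0261, 0.1202]
tool_rot: [-0.004, -0.015, 1.0, 0.006]
contact_force: [-0.8, 0.3, -0.5]
gripper_width: 0.729
```

Run:
```python
from h import *
st(); plan((.462,-.0335,.04),91,30)
```

```text
t 11.0 p [ 0.4622 -0.0261  0.1202] yawY 91.66 F [-0.83  0.25 -0.48] M [ 0.05  0.01 -0.  ] w 62.2 q [-0.2   0.29  0.16  2.15 -0.09  0.71  1.61]
p [ 0.4622 -0.0261  0.1202] yawY 91.66 tilt [-0.0077  0.012  -0.9999] shift mm (tool) [-0.2 -8.4 80.1] roll 0.66 n 3
[[-0.1, -2.8, 26.7, np.float64(0.22)], [-0.1, -2.8, 26.7, np.float64(0.22)], [-0.1, -2.8, 26.7, np.float64(0.22)]]
```

Call:
apply_moves(increments=[55,0,-2,10,0.2,55,0,-2,15,0.2,55,0,-2,18,0.2,55,0,-1,18,0,55,0,0,15,0,55,0,0,8,0,55,0,0,0,0])

```text
t: 11.88
eef_pos: [0.4602, -0.0304, 0.0292]
tool_rot: [-0.005, -0.01, 1.0, 0.006]
contact_force: [0.0, -0.4, -0.3]
gripper_width: 0.727
```

Run:
```python
from h import *
st(); plan((.462,-.0335,.006),91,30)
for n in("top","side"):
    p,d=read_camera(n); cv2.imwrite(f"{n}.png",p)
a=cv2.imread("top.png")[235:315,310:430];b=cv2.imread("side.png")[195:275,280:400]
cv2.imwrite("pics/g4.png",cv2.resize(np.hstack([a,b]),None,fx=3.3,fy=3.3,interpolation=cv2.INTER_CUBIC))
```

```text
t 11.88 p [ 0.4602 -0.0304  0.0292] yawY 91.19 F [ 0.04 -0.42 -0.34] M [ 0.08  0.   -0.02] w 62.1 q [-0.16  0.46  0.12  2.2  -0.14  0.5   1.66]
p [ 0.4602 -0.0304  0.0292] yawY 91.19 tilt [-0.0105  0.0124 -0.9999] shift mm (tool) [-2.  -3.4 23.1] roll 0.19 n 1
[[-2.0, -3.4, 23.1, np.float64(0.19)]]
```

View pics/g4.png

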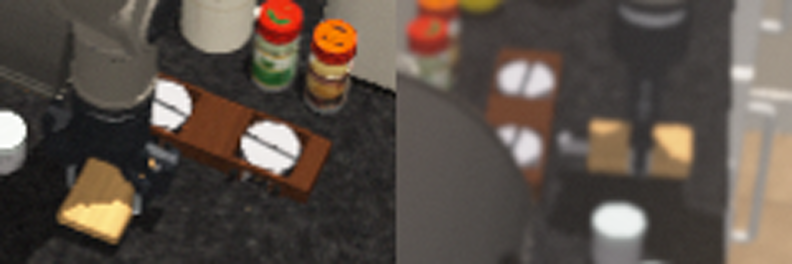

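Run:
```python
from h import *
print(w2p("top",[(.5342,-.0289,.048),(.5342,-.0289,.034)]),w2p("side",[(.5342,-.0289,.048),(.5342,-.0289,.034)]))
a=cv2.imread("top.png")[265:305,335:395];b=cv2.imread("side.png")[225:265,320:380]
cv2.imwrite("pics/g5.png",cv2.resize(np.hstack([a,b]),None,fx=6.5,fy=6.5,interpolation=cv2.INTER_CUBIC))
```

```text
[[351.72148344 273.36737551]
 [351.60566576 275.78595182]] [[331.17492932 236.0186554 ]
 [330.97862687 239.39460219]]
```

View pics/g5.png

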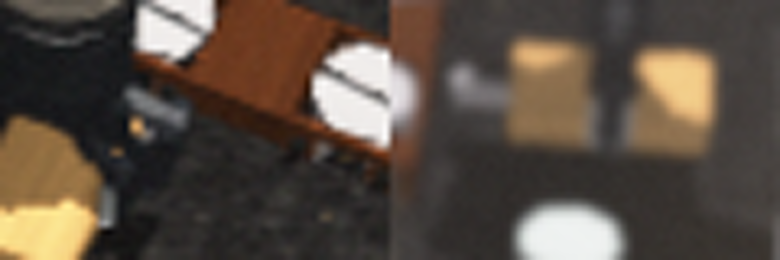

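Call:
apply_moves(increments=[55,0,-1.5,6,0.2,55,0,-1.5,8,0,55,0,0,6,0,55,0,0,2,0,55,0,0,0,0])

```text
t: 12.6
eef_pos: [0.4616, -0.0333, 0.0074]
tool_rot: [-0.003, -0.009, 1.0, 0.006]
contact_force: [0.1, 1.2, -0.6]
gripper_width: 0.73
```

Run:
```python
from h import *
st(); plan((.498,-.033,.006),91,30)
```

```text
t 12.6 p [ 0.4616 -0.0333  0.0074] yawY 90.97 F [ 0.08  1.19 -0.62] M [-0.01 -0.02 -0.1 ] w 62.4 q [-0.14  0.5   0.11  2.21 -0.15  0.44  1.68]
p [ 0.4616 -0.0333  0.0074] yawY 90.97 tilt [-0.0066  0.0127 -0.9999] shift mm (tool) [-36.4  -0.3   1.1] roll -0.03 n 2
[[-18.2, -0.2, 0.6, np.float64(-0.01)], [-18.2, -0.2, 0.6, np.float64(-0.01)]]
```

Slide the bolt head in, slowly.

Call:
apply_moves(increments=[55,-5,0,0,0,55,-5,0,0,0,55,-5,0,0,0,55,-5,0,0,0,55,-5,0,0,0,55,0,0,0,0])

```text
t: 13.35
eef_pos: [0.4744, -0.0332, 0.0048]
tool_rot: [-0.017, -0.008, 1.0, 0.007]
contact_force: [-1.5, 0.1, -1.6]
gripper_width: 0.728
```

Run:
```python
from h import *
st(); plan((.498,-.033,.006),91,30)
```

```text
t 13.35 p [ 0.4744 -0.0332  0.0048] yawY 90.96 F [-1.45  0.11 -1.56] M [-0.01 -0.06 -0.01] w 62.1 q [-0.14  0.53  0.11  2.16 -0.15  0.49  1.68]
p [ 0.4744 -0.0332  0.0048] yawY 90.96 tilt [-0.0332  0.0131 -0.9994] shift mm (tool) [-23.6  -0.2  -1.9] roll -0.04 n 1
[[-23.6, -0.2, -1.9, np.float64(-0.04)]]
```

Run:
```python
from h import *
for n in("top","side"):
    p,d=read_camera(n); cv2.imwrite(f"{n}.png",p)
a=cv2.imread("top.png")[255:305,335:395];b=cv2.imread("side.png")[215:265,300:360]
cv2.imwrite("pics/g6.png",cv2.resize(np.hstack([a,b]),None,fx=6.5,fy=6.5,interpolation=cv2.INTER_CUBIC))
```

```text
(no output)
```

View pics/g6.png

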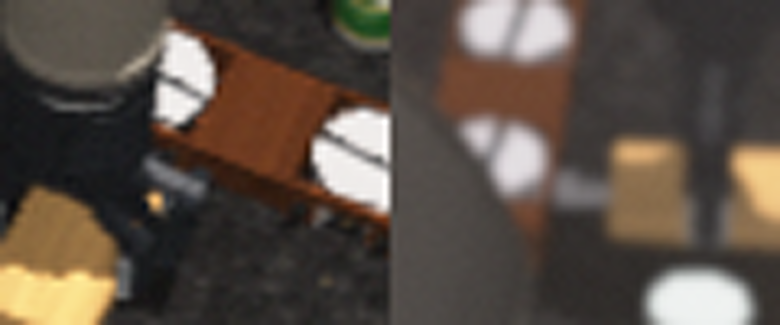

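Run:
```python
from h import *
def zz(P,s,o): return ((w2p("top",P)-o)+.5)*s-.5
print("mouthL",zz([(.552,-.0318+.0145,0.),(.552,-.0318-.0145,0.),(.552,-.0318,.019)],9,np.array((332,250))))
print("mouthR",zz([(.554,-.1518+.0145,0.),(.554,-.1518-.0145,0.),(.554,-.1518,.019)],9,np.array((332,250))))
def px(p,s,o): p=np.array(p,float); return (p+.5)/s-.5+o
print(p2w_z("side",px([(505-390,158),(518-390,25)],6.5,np.array((300,215))),.028))
print(p2w_z("side",px([(565-390,187)],6.5,np.array((300,215))),.016))
```

```text
mouthL [[170.94994667 241.29838432]
 [240.57109734 270.32666817]
 [207.28400219 226.88269514]]
mouthR [[464.54457809 358.65249391]
 [536.19726959 388.4389624 ]
 [504.26237851 345.1219498 ]]
[[ 0.58027517 -0.03207499  0.028     ]
 [ 0.58850865 -0.15209953  0.028     ]]
[[ 0.54836021 -0.02840182  0.016     ]]
```

Call:
apply_moves(increments=[55,8,0,-1,0,55,4,0,0,0,55,0,0,3,0,55,0,0,3,0,55,0,0,0,0])

```text
t: 14.08
eef_pos: [0.4637, -0.0332, 0.0007]
tool_rot: [-0.014, -0.009, 1.0, 0.007]
contact_force: [-0.1, -0.1, 0.2]
gripper_width: 0.729
```

Run:
```python
from h import *
st()
```

```text
t 14.07 p [ 0.4637 -0.0332  0.0007] yawY 90.96 F [-0.11 -0.12  0.24] M [ 0.01  0.05 -0.  ] w 62.3 q [-0.14  0.53  0.11  2.19 -0.15  0.46  1.68]
```

Call:
apply_moves(increments=[55,0,0,2,0,55,0,0,2,0,55,0,0,2,0,55,0,0,0,0])

```text
t: 14.58
eef_pos: [0.4637, -0.0332, -0.0]
tool_rot: [-0.014, -0.008, 1.0, 0.008]
contact_force: [-2.1, -0.8, 4.1]
gripper_width: 0.727
```

Run:
```python
from h import *
st(); print(pose()[1][:,2])
```

```text
t 14.57 p [ 0.4637 -0.0332 -0.    ] yawY 90.92 F [-2.14 -0.79  4.14] M [0.17 0.13 0.08] w 62.1 q [-0.14  0.53  0.1   2.19 -0.15  0.46  1.68]
[-0.02856648  0.01544362 -0.99947259]
```

Call:
apply_moves(increments=[55,0,0,4,0,55,0,0,4,0,55,0,0,4,0])

```text
t: 14.95
eef_pos: [0.4641, -0.0331, -0.0019]
tool_rot: [-0.014, -0.008, 1.0, 0.01]
contact_force: [-18.4, 0.9, 74.3]
gripper_width: 0.729
```

Run:
```python
from h import *
st(); print(pose()[1][:,2])
```

```text
t 14.95 p [ 0.4641 -0.0331 -0.0019] yawY 90.93 F [-18.38   0.94  74.31] M [0.3  3.85 0.42] w 62.3 q [-0.13  0.53  0.1   2.19 -0.16  0.46  1.69]
[-0.02797079  0.01883869 -0.99943121]
```

Call:
apply_moves(increments=[55,0,0,-2,0,55,0,0,0,0,75,0,0,0,0,75,0,0,0,0,75,0,0,0,0,75,0,0,0,0])

```text
t: 15.7
eef_pos: [0.465, -0.0331, 0.0005]
tool_rot: [-0.013, -0.008, 1.0, 0.01]
contact_force: [0.8, -0.9, 1.1]
gripper_width: 0.879
```

Run:
```python
from h import *
st(); print(pose()[1][:,2])
```

```text
t 15.7 p [ 0.465  -0.0331  0.0005] yawY 90.93 F [ 0.8  -0.88  1.14] M [-0.06  0.02  0.04] w 75.0 q [-0.13  0.53  0.1   2.19 -0.16  0.46  1.69]
[-0.02647003  0.01898115 -0.99946939]
```

Call:
apply_moves(increments=[55,0,0,0,0,55,0,0,0,0,55,0,0,0,0,55,0,0,0,0,55,0,0,-1,0,55,-5,0,0,0,55,-5,0,0,0,55,-5,0,0,0,55,0,0,0,0], squeeze=40)

```text
t: 16.82
eef_pos: [0.4812, -0.0327, 0.001]
tool_rot: [-0.013, -0.008, 1.0, 0.01]
contact_force: [-0.0, 0.2, -1.3]
gripper_width: 0.738
```

Run:
```python
from h import *
st(); print(pose()[1][:,2])
```

```text
t 16.82 p [ 0.4812 -0.0327  0.001 ] yawY 90.95 F [-0.05  0.18 -1.27] M [-0.03 -0.03 -0.03] w 63.0 q [-0.13  0.54  0.1   2.15 -0.16  0.48  1.69]
[-0.02693658  0.01900358 -0.99945649]
```

Call:
apply_moves(increments=[55,-4,0,0,0,55,-4,0,0,0,55,-3,0,0,0,55,0,0,0,0])

```text
t: 17.32
eef_pos: [0.4918, -0.0326, 0.0008]
tool_rot: [-0.014, -0.008, 1.0, 0.01]
contact_force: [-0.5, -0.2, -0.9]
gripper_width: 0.736
```

Run:
```python
from h import *
st(); print(pose()[1][:,2])
for n in("top","side"):
    p,d=read_camera(n); cv2.imwrite(f"{n}.png",p)
a=cv2.imread("top.png")[255:305,335:395];b=cv2.imread("side.png")[215:265,300:360]
cv2.imwrite("pics/g7.png",cv2.resize(np.hstack([a,b]),None,fx=6.5,fy=6.5,interpolation=cv2.INTER_CUBIC))
```

```text
t 17.32 p [ 0.4918 -0.0326  0.0008] yawY 90.94 F [-0.46 -0.2  -0.92] M [-0.   -0.13 -0.02] w 62.8 q [-0.13  0.56  0.1   2.12 -0.16  0.5   1.68]
[-0.02902652  0.01913809 -0.99939541]
```

View pics/g7.png

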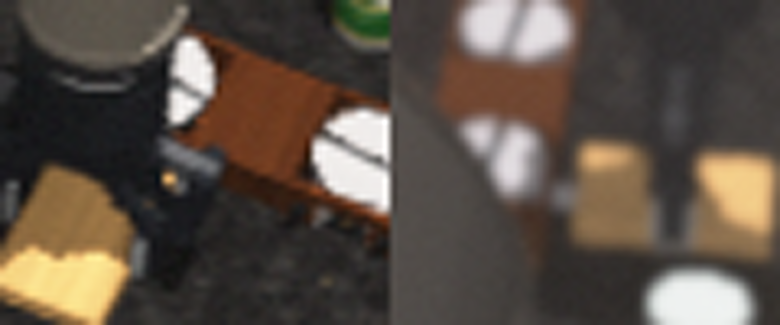

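Run:
```python
from h import *
def px(p,s,o): p=np.array(p,float); return (p+.5)/s-.5+o
print(p2w_z("side",px([(578-390,145),(573-390,240)],6.5,np.array((300,215))),.016))
print(p2w_z("side",px([(553-390,190),(575-390,80)],6.5,np.array((300,215))),.028))
```

```text
[[ 0.54563194 -0.06518634  0.016     ]
 [ 0.53953938  0.01415011  0.016     ]]
[[ 0.55284848 -0.00949063  0.028     ]
 [ 0.55220661 -0.10618756  0.028     ]]
```

Call:
apply_moves(increments=[55,-3,0,0,0,55,-3,0,0,0,55,-1.5,0,0,0,55,0,0,0,0])

```text
t: 17.92
eef_pos: [0.4952, -0.0326, 0.0009]
tool_rot: [-0.018, -0.008, 1.0, 0.01]
contact_force: [-0.6, -0.2, 2.0]
gripper_width: 0.739
```

Run:
```python
from h import *
st(); print(pose()[1][:,2])
```

```text
t 17.93 p [ 0.4952 -0.0326  0.0009] yawY 90.91 F [-0.62 -0.15  1.97] M [ 0.01 -0.07  0.04] w 63.1 q [-0.13  0.56  0.1   2.11 -0.16  0.52  1.68]
[-0.03715213  0.01962266 -0.99911695]
```

Call:
apply_moves(increments=[55,-5,0,0,0,55,-5,0,0,0])

```text
t: 18.18
eef_pos: [0.4996, -0.0326, 0.0006]
tool_rot: [-0.024, -0.008, 1.0, 0.01]
contact_force: [-17.1, -0.3, 25.9]
gripper_width: 0.733
```

Run:
```python
from h import *
st(); print(pose()[1][:,2])
```

```text
t 18.18 p [ 0.4996 -0.0326  0.0006] yawY 90.89 F [-17.1   -0.33  25.88] M [0.29 3.64 0.11] w 62.6 q [-0.13  0.57  0.11  2.09 -0.16  0.54  1.68]
[-0.04881178  0.02027829 -0.99860212]
```

Call:
apply_moves(increments=[80,0,0,0,0,80,0,0,0,0,80,0,0,0,0,80,0,0,-10,0,80,0,0,-20,0,80,0,0,-25,0,80,0,0,-25,0,80,0,0,-25,0,80,0,0,0,0])

```text
t: 19.3
eef_pos: [0.5075, -0.0349, 0.1115]
tool_rot: [-0.022, -0.008, 1.0, 0.01]
contact_force: [-0.5, -0.1, -0.5]
gripper_width: 0.936
```

Run:
```python
from h import *
st(); print(pose()[1][:,2])
for n in("top","side"):
    p,d=read_camera(n); cv2.imwrite(f"{n}.png",p)
a=cv2.imread("top.png")[245:315,325:395];b=cv2.imread("side.png")[205:275,300:370]
cv2.imwrite("pics/g8.png",cv2.resize(np.hstack([a,b]),None,fx=5.7,fy=5.7,interpolation=cv2.INTER_CUBIC))
```

```text
t 19.3 p [ 0.5075 -0.0349  0.1115] yawY 90.88 F [-0.51 -0.09 -0.45] M [-0.02 -0.09 -0.03] w 79.9 q [-0.16  0.39  0.15  2.03 -0.11  0.77  1.65]
[-0.04329805  0.02011425 -0.9988597 ]
```

View pics/g8.png

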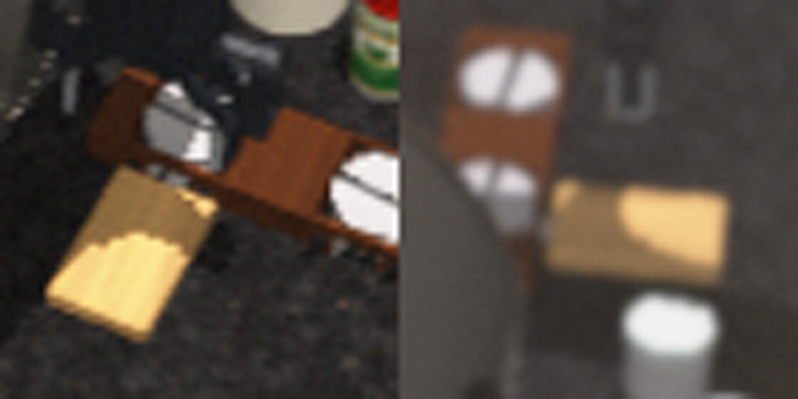

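Run:
```python
from h import *
def px(p,s,o): p=np.array(p,float); return (p+.5)/s-.5+o
w=p2w_z("top",px([(122,165),(217,208),(150,330),(47,287)],5.7,np.array((325,245))),.016); print(w.round(4).tolist(),w.mean(0).round(4))
w=p2w_z("side",px([(557-400,178),(727-400,193),(722-400,275),(547-400,266)],5.7,np.array((300,205))),.016); print(w.round(4).tolist(),w.mean(0).round(4))
```

```text
[[0.5453, -0.0031, 0.016], [0.5431, -0.0661, 0.016], [0.4499, -0.068, 0.016], [0.4491, -0.0025, 0.016]] [ 0.4968 -0.0349  0.016 ]
[[0.5509, -0.0705, 0.016], [0.4491, -0.0723, 0.016], [0.4473, 0.0061, 0.016], [0.5473, 0.0141, 0.016]] [ 0.4986 -0.0306  0.016 ]
```

Call:
apply_moves(increments=[85,5,20,-15,0,85,6,30,-15,0.4,85,6,35,-10,0.4,85,6,40,0,0.4,85,6,40,0,0.4,85,6,40,0,0.4,85,6,40,0,0,85,6,40,0,0,85,0,40,0,0,85,0,35,0,0,85,0,20,0,0,85,0,0,0,0])

```text
t: 20.9
eef_pos: [0.4554, 0.3521, 0.1462]
tool_rot: [-0.034, 0.012, 0.999, 0.004]
contact_force: [0.1, 0.1, -0.5]
gripper_width: 0.997
```

Run:
```python
from h import *
st(); print(pose()[1][:,2]);plan((.4515,.398,.12),89,30)
```

```text
t 20.9 p [0.4554 0.3521 0.1462] yawY 88.66 F [ 0.1   0.13 -0.51] M [ 0.01 -0.05 -0.  ] w 85.1 q [-0.76  0.43  0.02  1.84 -0.08  0.91  0.87]
[-0.06809813  0.00951121 -0.99763329]
p [0.4554 0.3521 0.1462] yawY 88.66 tilt [-0.0681  0.0095 -0.9976] shift mm (tool) [ 3.1 45.6 26.9] roll -0.34 n 2
[[1.6, 22.8, 13.4, np.float64(-0.17)], [1.5, 22.8, 13.4, np.float64(-0.17)]]
```

Call:
apply_moves(increments=[85,0,20,0,0,85,0,20,0,0,85,0,0,0,0])

```text
t: 21.28
eef_pos: [0.4572, 0.3917, 0.1461]
tool_rot: [-0.034, 0.013, 0.999, 0.004]
contact_force: [-0.6, 0.2, -0.6]
gripper_width: 0.993
```

Run:
```python
from h import *
st(); print(pose()[1][:,2])
```

```text
t 21.27 p [0.4572 0.3917 0.1461] yawY 88.46 F [-0.65  0.18 -0.58] M [ 0.02 -0.09 -0.03] w 84.8 q [-0.8   0.47  0.02  1.78 -0.08  0.93  0.81]
[-0.06857306  0.00797302 -0.99761424]
```

Call:
apply_moves(increments=[85,0,0,-40,0,85,0,0,-40,0,85,0,0,0,0])

```text
t: 21.65
eef_pos: [0.4632, 0.3891, 0.2274]
tool_rot: [-0.035, 0.014, 0.999, 0.002]
contact_force: [0.2, -0.7, 0.5]
gripper_width: 0.999
```

Run:
```python
from h import *
st(); print(pose()[1][:,2])
```

```text
t 21.65 p [0.4632 0.3891 0.2274] yawY 88.37 F [ 0.2  -0.67  0.55] M [ 0.01 -0.06  0.02] w 85.3 q [-0.8   0.39  0.03  1.7  -0.07  1.1   0.81]
[-0.06954212  0.00538672 -0.99756447]
```

Call:
apply_moves(increments=[85,0,0,40,0,85,0,0,40,0,85,0,0,0,0])

```text
t: 22.02
eef_pos: [0.4579, 0.3876, 0.1456]
tool_rot: [-0.034, 0.015, 0.999, 0.002]
contact_force: [-0.2, -0.2, 0.7]
gripper_width: 0.992
```

Run:
```python
from h import *
st(); print(pose()[1][:,2])
```

```text
t 22.02 p [0.4579 0.3876 0.1456] yawY 88.26 F [-0.22 -0.18  0.66] M [ 0.01 -0.06  0.01] w 84.7 q [-0.8   0.47  0.02  1.78 -0.08  0.94  0.81]
[-0.06886171  0.00493337 -0.99761402]
```

Call:
apply_moves(increments=[85,0,-50,0,0,85,0,-50,0,0,85,0,-50,0,0,85,0,0,0,0])

```text
t: 22.52
eef_pos: [0.4556, 0.234, 0.149]
tool_rot: [-0.033, 0.016, 0.999, 0.003]
contact_force: [-0.6, 1.4, -0.6]
gripper_width: 0.999
```

Run:
```python
from h import *
st(); print(pose()[1][:,2])
```

```text
t 22.52 p [0.4556 0.234  0.149 ] yawY 88.21 F [-0.57  1.45 -0.57] M [ 0.01 -0.06 -0.  ] w 85.3 q [-0.61  0.34  0.05  1.98 -0.08  0.87  1.03]
[-0.06502799  0.00712937 -0.99785797]
```

Call:
apply_moves(increments=[85,0,50,0,0,85,0,50,0,0,85,0,50,0,0,85,0,0,0,0])

```text
t: 23.02
eef_pos: [0.4632, 0.3913, 0.1556]
tool_rot: [-0.03, 0.017, 0.999, 0.006]
contact_force: [-1.2, -0.3, 0.6]
gripper_width: 0.995
```

Run:
```python
from h import *
st(); print(pose()[1][:,2])
```

```text
t 23.02 p [0.4632 0.3913 0.1556] yawY 88.03 F [-1.19 -0.34  0.55] M [-0.03 -0.04  0.06] w 85.0 q [-0.79  0.46  0.02  1.77 -0.07  0.94  0.81]
[-0.05954281  0.01384683 -0.99812971]
```

Run:
```python
from h import *
plan((.4515,.398,.10),89,12)
```

```text
p [0.4632 0.3913 0.1556] yawY 88.03 tilt [-0.0595  0.0138 -0.9981] shift mm (tool) [ 8.6  5.6 56.3] roll -0.97 n 5
[[1.7, 1.1, 11.3, np.float64(-0.19)], [1.7, 1.1, 11.3, np.float64(-0.19)], [1.7, 1.1, 11.3, np.float64(-0.19)], [1.7, 1.1, 11.3, np.float64(-0.19)], [1.7, 1.1, 11.3, np.float64(-0.19)]]
```

Call:
apply_moves(increments=[85,1.7,1,11,-0.2,85,1.7,1,11,-0.2,85,1.7,1,11,-0.2,85,1.7,1,11,-0.2,85,1.7,1,8,-0.2,85,0,0,0,0])

```text
t: 23.78
eef_pos: [0.4513, 0.3948, 0.1009]
tool_rot: [-0.03, 0.009, 0.999, 0.006]
contact_force: [-0.7, -0.5, 0.6]
gripper_width: 0.998
```

Run:
```python
from h import *
st();plan((.4515,.398,.047),89,8)
```

```text
t 23.77 p [0.4513 0.3948 0.1009] yawY 88.93 F [-0.7  -0.49  0.55] M [-0.03 -0.06 -0.04] w 85.2 q [-0.8   0.52  0.01  1.82 -0.08  0.83  0.81]
p [0.4513 0.3948 0.1009] yawY 88.93 tilt [-0.0601  0.012  -0.9981] shift mm (tool) [-3.3  2.6 53.8] roll -0.07 n 7
[[-0.5, 0.4, 7.7, np.float64(-0.01)], [-0.5, 0.4, 7.7, np.float64(-0.01)], [-0.5, 0.4, 7.7, np.float64(-0.01)], [-0.5, 0.4, 7.7, np.float64(-0.01)], [-0.5, 0.4, 7.7, np.float64(-0.01)], [-0.5, 0.4, 7.7, np.float64(-0.01)], [-0.5, 0.4, 7.7, np.float64(-0.01)]]
```

Call:
apply_moves(increments=[85,-0.5,0.5,8,0,85,-0.5,0.5,8,0,85,-0.5,0.5,8,0,85,-0.5,0.5,8,0,85,-0.5,0,8,0,85,-0.5,0,8,0,85,0,0,5,0,85,0,0,0,0,55,0,0,0,0,55,0,0,0,0,55,0,0,0,0,55,0,0,0,0], squeeze=60)

```text
t: 25.28
eef_pos: [0.452, 0.3991, 0.0454]
tool_rot: [-0.029, 0.009, 1.0, 0.007]
contact_force: [0.0, 1.0, 0.6]
gripper_width: 0.729
```

Call:
apply_moves(increments=[55,0,0,0,0,55,4,0,0,0,55,4,0,0,0])

```text
t: 25.65
eef_pos: [0.4498, 0.3992, 0.0469]
tool_rot: [-0.024, 0.01, 1.0, 0.009]
contact_force: [12.6, 0.2, -4.7]
gripper_width: 0.736
```

Run:
```python
from h import *
st();print(pose()[1][:,2])
```

```text
t 25.65 p [0.4498 0.3992 0.0469] yawY 88.87 F [12.62  0.15 -4.74] M [ 0.22 -2.85  0.35] w 62.8 q [-0.81  0.59  0.    1.85 -0.08  0.72  0.81]
[-0.04789922  0.01786768 -0.99869235]
```

Call:
apply_moves(increments=[55,6,-1,0,0,55,6,-1,0,0,55,6,-1,0,0,55,6,-1,0,0])

```text
t: 26.15
eef_pos: [0.4506, 0.3996, 0.0527]
tool_rot: [-0.002, 0.011, 1.0, 0.019]
contact_force: [15.4, 2.7, -8.5]
gripper_width: 0.73
```

Run:
```python
from h import *
st();print(pose()[1][:,2])
```

```text
t 26.15 p [0.4506 0.3996 0.0527] yawY 88.69 F [15.39  2.71 -8.46] M [ 0.74 -3.16  0.5 ] w 62.3 q [-0.83  0.57  0.02  1.89 -0.06  0.67  0.78]
[-0.00362446  0.03705997 -0.99930647]
```

Call:
apply_moves(increments=[55,0,0,0,0,55,0,5,0,0,55,0,6,0,0,55,0,6,0,0])

```text
t: 26.65
eef_pos: [0.4511, 0.4039, 0.0512]
tool_rot: [-0.005, 0.013, 1.0, 0.008]
contact_force: [0.8, -14.9, 7.1]
gripper_width: 0.731
```

Run:
```python
from h import *
st();print(pose()[1][:,2])
```

```text
t 26.65 p [0.4511 0.4039 0.0512] yawY 88.51 F [  0.79 -14.88   7.08] M [-2.79  0.2   0.62] w 62.4 q [-0.84  0.58  0.03  1.86 -0.05  0.69  0.76]
[-0.00919756  0.01646272 -0.99982218]
```

Call:
apply_moves(increments=[55,2,6,0,0,55,3,5,0,0,55,0,0,0,0,85,0,0,0,0,85,0,0,0,0,85,0,0,0,0])

```text
t: 27.4
eef_pos: [0.4492, 0.4038, 0.0502]
tool_rot: [-0.005, 0.015, 1.0, -0.0]
contact_force: [-0.4, 0.0, 0.0]
gripper_width: 0.998
```

Run:
```python
from h import *
st();print(pose()[1][:,2]); plan((.4515,.398,.047),89,8)
```

```text
t 27.4 p [0.4492 0.4038 0.0502] yawY 88.27 F [-0.42  0.    0.03] M [ 0.03 -0.03 -0.  ] w 85.2 q [-0.86  0.59  0.04  1.86 -0.04  0.7   0.74]
[-9.69492322e-03 -4.49369642e-04 -9.99952902e-01]
p [0.4492 0.4038 0.0502] yawY 88.27 tilt [-9.7e-03 -4.0e-04 -1.0e+00] shift mm (tool) [-2.5 -5.8  3.2] roll -0.73 n 1
[[-2.5, -5.8, 3.2, np.float64(-0.73)]]
```

Call:
apply_moves(increments=[85,-1,-2.5,2,-0.4,85,-1,-2,1,-0.3,85,0,0,0,0,55,0,0,0,0,55,0,0,0,0,55,0,0,0,0,55,0,0,0,0,55,0,0,0,0], squeeze=60)

```text
t: 28.4
eef_pos: [0.4508, 0.3995, 0.0469]
tool_rot: [-0.005, 0.008, 1.0, -0.0]
contact_force: [-0.0, 1.0, -0.2]
gripper_width: 0.729
```

Call:
apply_moves(increments=[55,0,0,-5,0,55,0,0,-10,0,55,0,0,-12,0,55,0,0,-12,0,55,0,0,-12,0,55,0,0,-12,0,55,0,0,-12,0,55,0,0,-12,0,55,0,0,0,0])

```text
t: 29.52
eef_pos: [0.452, 0.3994, 0.1412]
tool_rot: [-0.005, 0.008, 1.0, 0.0]
contact_force: [0.4, 0.1, -0.8]
gripper_width: 0.726
```

Run:
```python
from h import *
st();print(pose()[1][:,2])
for n in("top","side"):
    p,d=read_camera(n); cv2.imwrite(f"{n}.png",p)
a=cv2.imread("top.png")[210:310,240:400];b=cv2.imread("side.png")[275:375,300:380]
cv2.imwrite("pics/g9.png",cv2.resize(np.hstack([a,b]),None,fx=3.3,fy=3.3,interpolation=cv2.INTER_CUBIC))
```

```text
t 29.52 p [0.452  0.3994 0.1412] yawY 89.04 F [ 0.36  0.08 -0.81] M [ 0.03  0.   -0.04] w 62.0 q [-0.86  0.46  0.04  1.81 -0.04  0.88  0.76]
[-9.22033063e-03  6.38891226e-04 -9.99957288e-01]
```

View pics/g9.png

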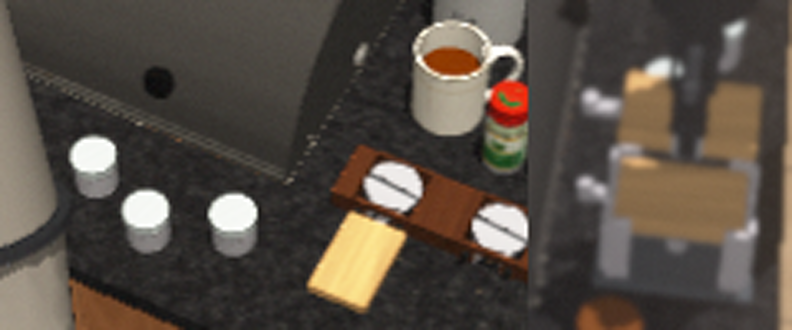

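Call:
apply_moves(increments=[55,0,-12,0,0,55,0,-22,0,0,55,0,-24,0,0,55,0,-24,0,0,55,0,-24,0,0,55,0,-24,0,0,55,0,-24,0,0,55,0,-24,0,0,55,0,-24,0,0,55,0,-24,0,0,55,0,-24,0,0,55,0,-24,0,0])

```text
t: 31.12
eef_pos: [0.443, 0.1015, 0.1393]
tool_rot: [-0.007, 0.011, 1.0, -0.003]
contact_force: [1.0, -0.9, -1.5]
gripper_width: 0.731
```

Run:
```python
from h import *
st();print(pose()[1][:,2]); plan((.46,-.1534,.12),91,24)
```

```text
t 31.12 p [0.443  0.1015 0.1393] yawY 88.72 F [ 1.   -0.89 -1.53] M [-0.04 -0.03  0.05] w 62.4 q [-0.47  0.25  0.13  2.15 -0.04  0.76  1.23]
[-0.01326853 -0.00512928 -0.99989881]
p [0.443  0.1015 0.1393] yawY 88.72 tilt [-0.0133 -0.0051 -0.9999] shift mm (tool) [ -23.  -254.3   20.3] roll -2.28 n 11
[[-2.1, -23.1, 1.8, np.float64(-0.21)], [-2.0, -23.1, 1.8, np.float64(-0.21)], [-1.9, -23.1, 1.8, np.float64(-0.21)], [-1.8, -23.1, 1.8, np.float64(-0.21)], [-1.8, -23.1, 1.8, np.float64(-0.21)], [-1.7, -23.2, 1.8, np.float64(-0.21)], [-1.6, -23.2, 1.8, np.float64(-0.21)], [-1.5, -23.2, 1.8, np.float64(-0.21)], [-1.4, -23.2, 1.8, np.float64(-0.21)], [-1.3, -23.2, 1.8, np.float64(-0.21)], [-1.3, -23.2, 1.8, np.float64(-0.21)]]
```

Call:
apply_moves(increments=[55,-2,-23,0,-0.2,55,-2,-23,0,-0.2,55,-2,-23,0,-0.2,55,-2,-23,0,-0.2,55,-2,-23,0,-0.2,55,-2,-23,0,-0.2,55,-2,-23,0,-0.2,55,-2,-23,0,-0.2,55,-2,-23,0,-0.2,55,-2,-20,0,-0.2,55,-1,-10,0,0,55,0,0,0,0])

```text
t: 32.62
eef_pos: [0.4528, -0.1561, 0.1411]
tool_rot: [-0.006, -0.001, 1.0, -0.002]
contact_force: [-0.4, 0.2, -0.6]
gripper_width: 0.73
```

Run:
```python
from h import *
st();print(pose()[1][:,2]); plan((.46,-.1534,.02),91,14)
```

```text
t 32.62 p [ 0.4528 -0.1561  0.1411] yawY 90.07 F [-0.37  0.2  -0.6 ] M [0.04 0.   0.01] w 62.4 q [-0.03  0.28  0.26  2.11 -0.09  0.77  1.87]
[-0.01190518 -0.00417509 -0.99992041]
p [ 0.4528 -0.1561  0.1411] yawY 90.07 tilt [-0.0119 -0.0042 -0.9999] shift mm (tool) [ -8.7   3.2 121. ] roll -0.93 n 9
[[-1.0, 0.4, 13.4, np.float64(-0.1)], [-1.0, 0.4, 13.4, np.float64(-0.1)], [-1.0, 0.4, 13.4, np.float64(-0.1)], [-1.0, 0.4, 13.4, np.float64(-0.1)], [-1.0, 0.4, 13.4, np.float64(-0.1)], [-1.0, 0.4, 13.4, np.float64(-0.1)], [-1.0, 0.3, 13.4, np.float64(-0.1)], [-1.0, 0.3, 13.4, np.float64(-0.1)], [-1.0, 0.3, 13.4, np.float64(-0.1)]]
```

Call:
apply_moves(increments=[55,-1,0.4,8,-0.1,55,-1,0.4,14,-0.1,55,-1,0.4,14,-0.1,55,-1,0.4,14,-0.1,55,-1,0.4,14,-0.1,55,-1,0.4,14,-0.1,55,-1,0,14,-0.1,55,-1,0,14,-0.1,55,0,0,10,-0.1,55,0,0,4,0,55,0,0,0,0])

```text
t: 34.0
eef_pos: [0.4591, -0.1511, 0.0111]
tool_rot: [-0.007, -0.011, 1.0, -0.001]
contact_force: [0.6, 0.6, -0.7]
gripper_width: 0.728
```

Run:
```python
from h import *
st();print(pose()[1][:,2]); plan((.46,-.1534,.002),91,14)
for n in("top","side"):
    p,d=read_camera(n); cv2.imwrite(f"{n}.png",p)
a=cv2.imread("top.png")[245:315,330:410];b=cv2.imread("side.png")[195:265,300:380]
cv2.imwrite("pics/g10.png",cv2.resize(np.hstack([a,b]),None,fx=5,fy=5,interpolation=cv2.INTER_CUBIC))
```

```text
t 34.0 p [ 0.4591 -0.1511  0.0111] yawY 91.26 F [ 0.57  0.57 -0.73] M [-0.01 -0.03  0.04] w 62.2 q [ 0.04  0.52  0.18  2.16 -0.18  0.48  1.95]
[-0.01430697 -0.00270125 -0.999894  ]
p [ 0.4591 -0.1511  0.0111] yawY 91.26 tilt [-0.0143 -0.0027 -0.9999] shift mm (tool) [-1.  -2.3  9.1] roll 0.26 n 1
[[-1.0, -2.3, 9.1, np.float64(0.26)]]
```

View pics/g10.png

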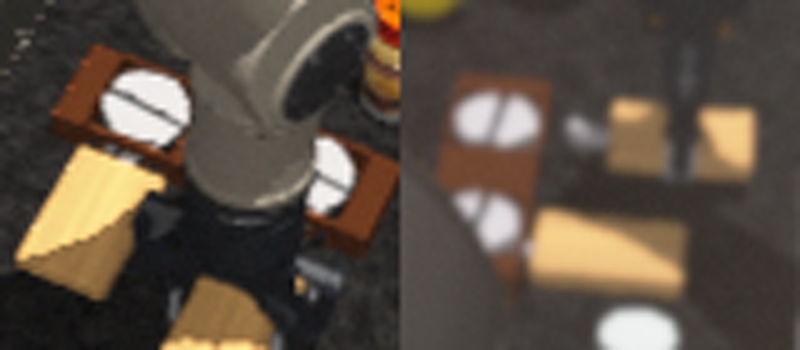

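Call:
apply_moves(increments=[55,0,-2,6,0.2,55,0,0,5,0,55,0,0,1.5,0,55,0,0,1.5,0,55,0,0,0,0])

```text
t: 34.72
eef_pos: [0.4599, -0.1534, -0.0027]
tool_rot: [-0.006, -0.009, 1.0, -0.002]
contact_force: [-0.1, -0.2, -1.2]
gripper_width: 0.733
```

Run:
```python
from h import *
st();print(pose()[1][:,2])
```

```text
t 34.73 p [ 0.4599 -0.1534 -0.0027] yawY 91.05 F [-0.11 -0.18 -1.22] M [-0.   -0.04  0.01] w 62.6 q [ 0.05  0.55  0.17  2.16 -0.19  0.45  1.96]
[-0.0117718  -0.00312897 -0.99992581]
```

Still about 2 mm in the air, head top ≈17.5 mm. Lower 1.5 more and slide in.

Call:
apply_moves(increments=[55,0,0,1.2,0,55,0,0,0,0,55,-5,0,0,0,55,-5,0,0,0,55,-5,0,0,0,55,-4,0,0,0,55,-4,0,0,0,55,0,0,0,0])

```text
t: 35.72
eef_pos: [0.4836, -0.1531, -0.0031]
tool_rot: [-0.007, -0.009, 1.0, -0.001]
contact_force: [0.8, 0.8, -0.6]
gripper_width: 0.73
```

Run:
```python
from h import *
st();print(pose()[1][:,2])
```

```text
t 35.73 p [ 0.4836 -0.1531 -0.0031] yawY 91.04 F [ 0.83  0.85 -0.58] M [ 0.06 -0.24 -0.03] w 62.4 q [ 0.04  0.58  0.18  2.11 -0.19  0.49  1.95]
[-0.01389866 -0.00235159 -0.99990064]
```

Call:
apply_moves(increments=[55,-4,0,0,0,55,-4,0,0,0,55,-3,0,0,0,55,-3,0,0,0,55,0,0,0,0])

```text
t: 36.35
eef_pos: [0.4972, -0.1532, -0.0031]
tool_rot: [-0.008, -0.009, 1.0, -0.001]
contact_force: [-1.0, -0.2, 1.9]
gripper_width: 0.729
```

Run:
```python
from h import *
st();print(pose()[1][:,2])
```

```text
t 36.35 p [ 0.4972 -0.1532 -0.0031] yawY 91.0 F [-1.03 -0.19  1.91] M [0.1  0.07 0.02] w 62.3 q [ 0.03  0.59  0.18  2.08 -0.19  0.51  1.94]
[-0.0163691  -0.00209917 -0.99986381]
```

Call:
apply_moves(increments=[55,-2.5,0,0,0,55,-2,0,0,0])

```text
t: 36.6
eef_pos: [0.501, -0.1532, -0.0032]
tool_rot: [-0.009, -0.009, 1.0, -0.001]
contact_force: [-5.4, -0.4, 6.9]
gripper_width: 0.731
```

Run:
```python
from h import *
st();print(pose()[1][:,2])
```

```text
t 36.6 p [ 0.501  -0.1532 -0.0032] yawY 90.99 F [-5.45 -0.44  6.92] M [0.14 1.07 0.01] w 62.4 q [ 0.03  0.59  0.18  2.07 -0.19  0.51  1.94]
[-0.01800324 -0.00189834 -0.99983613]
```

Call:
apply_moves(increments=[82,0,0,0,0,82,0,0,0,0,82,0,0,0,0,82,0,0,-8,0,82,0,0,-14,0,82,0,0,-18,0,82,0,0,-20,0,82,0,0,-20,0,82,0,0,-20,0,82,0,0,-20,0,82,0,0,-20,0,82,0,0,0,0])

```text
t: 38.1
eef_pos: [0.506, -0.1531, 0.1489]
tool_rot: [-0.004, -0.008, 1.0, -0.001]
contact_force: [-0.8, -0.7, -0.9]
gripper_width: 0.962
```

Run:
```python
from h import *
st();print(pose()[1][:,2])
for n in("top","side"):
    p,d=read_camera(n); cv2.imwrite(f"{n}.png",p)
a=cv2.imread("top.png")[245:325,330:410];b=cv2.imread("side.png")[195:275,300:380]
cv2.imwrite("pics/g11.png",cv2.resize(np.hstack([a,b]),None,fx=5,fy=5,interpolation=cv2.INTER_CUBIC))
```

```text
t 38.1 p [ 0.506  -0.1531  0.1489] yawY 90.96 F [-0.83 -0.66 -0.94] M [ 0.07  0.01 -0.02] w 82.1 q [-0.04  0.35  0.26  1.99 -0.11  0.82  1.87]
[-0.00810312 -0.00275659 -0.99996337]
```

View pics/g11.png

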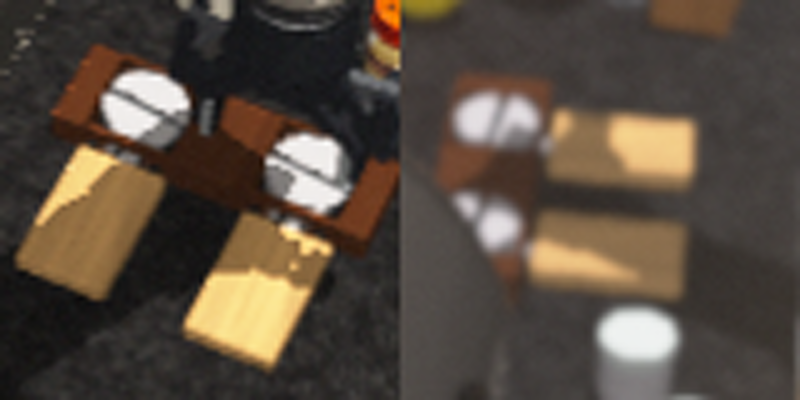

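Run:
```python
from h import *
def px(p,s,o): p=np.array(p,float); return (p+.5)/s-.5+o
for nm,cam,pts,z,o in (("L","side",[(540-400,208),(527-400,283)],.016,(300,195)),("R","side",[(555-400,108),(548-400,178)],.016,(300,195)),("L","top",[(78,148),(166,185)],.016,(330,245)),("R","top",[(242,212),(335,250)],.016,(330,245)),
 ("rail","side",[(553-400,75),(553-400,100)],.028,(300,195)),("rail front top","top",[(53,117),(362,240)],.028,(330,245)),("disc","top",[(145,107),(307,173)],.028,(330,245)),("disc","side",[(495-400,122)],.028,(300,195))):
    print(nm,cam,p2w_z(cam,px(pts,5,np.array(o)),z)[:,:2].round(4).tolist())
```

```text
L side [[0.5491, -0.0685], [0.5485, 0.014]]
R side [[0.5515, -0.1902], [0.5474, -0.1039]]
L top [[0.5416, -0.0019], [0.5414, -0.0674]]
R top [[0.5448, -0.1214], [0.5453, -0.1883]]
rail side [[0.5561, -0.2148], [0.5527, -0.1825]]
rail front top top [[0.5491, 0.0208], [0.5528, -0.2031]]
disc top [[0.5847, -0.0307], [0.585, -0.1497]]
disc side [[0.5904, -0.1481]]
```

Run:
```python
from h import *
print("onion",p2w_z("top",[(455.6,306)],.04),"mill",p2w_z("top",[(470.6,300)],.04),"garlic",p2w_z("top",[(476.5,323)],.02))
plan((.457,-.363,.21),78.5,20)
```

```text
onion [[ 0.57576725 -0.37967602  0.04      ]] mill [[ 0.61932702 -0.41591993  0.04      ]] garlic [[ 0.5590535  -0.46121325  0.02      ]]
p [ 0.5048 -0.1527  0.1471] yawY 90.98 tilt [-0.0114 -0.0023 -0.9999] shift mm (tool) [  52.1 -209.6  -61.9] roll 12.48 n 12
[[4.3, -17.5, -5.2, np.float64(1.04)], [4.0, -17.5, -5.2, np.float64(1.04)], [3.7, -17.6, -5.2, np.float64(1.04)], [3.4, -17.7, -5.2, np.float64(1.04)], [3.1, -17.7, -5.2, np.float64(1.04)], [2.7, -17.8, -5.2, np.float64(1.04)], [2.4, -17.8, -5.2, np.float64(1.04)], [2.1, -17.9, -5.2, np.float64(1.04)], [1.8, -17.9, -5.2, np.float64(1.04)], [1.4, -17.9, -5.2, np.float64(1.04)], [1.1, -18.0, -5.2, np.float64(1.04)], [0.8, -18.0, -5.2, np.float64(1.04)]]
```

Call:
apply_moves(increments=[85,0,0,-12,0,85,4,-12,-15,1,85,4,-18,-15,1,85,4,-20,-10,1.2,85,4,-20,-6,1.2,85,4,-20,-4,1.2,85,3,-20,0,1.2,85,3,-20,0,1.2,85,2,-20,0,1.2,85,2,-20,0,1.2,85,2,-15,0,1,85,0,0,0,0])

```text
t: 39.7
eef_pos: [0.4526, -0.3499, 0.2124]
tool_rot: [-0.008, 0.1, 0.995, -0.002]
contact_force: [0.2, -0.1, -1.2]
gripper_width: 0.993
```

Run:
```python
from h import *
st(); plan((.457,-.363,.20),78.5,12)
```

```text
t 39.7 p [ 0.4526 -0.3499  0.2124] yawY 78.51 F [ 0.19 -0.13 -1.23] M [0.03 0.01 0.  ] w 84.8 q [ 0.23  0.35  0.4   1.84 -0.15  1.    2.06]
p [ 0.4526 -0.3499  0.2124] yawY 78.51 tilt [-0.0162 -0.0028 -0.9999] shift mm (tool) [ -7.1 -11.9  12.3] roll 0.01 n 2
[[-3.6, -5.9, 6.2, np.float64(0.01)], [-3.6, -5.9, 6.2, np.float64(0.01)]]
```

Call:
apply_moves(increments=[85,-2.5,-4,2,0,85,-2.5,-4,4,0,85,-1.5,-3,4,0,85,0,0,0,0])

```text
t: 40.2
eef_pos: [0.4582, -0.3606, 0.2012]
tool_rot: [-0.008, 0.098, 0.995, -0.001]
contact_force: [0.8, 0.0, -0.8]
gripper_width: 0.998
```

Run:
```python
from h import *
st(); plan((.457,-.363,.125),78.5,12)
for n in("top","side"):
    p,d=read_camera(n); cv2.imwrite(f"{n}.png",p)
a=cv2.imread("top.png")[270:370,400:500];b=cv2.imread("side.png")[120:220,320:420]
cv2.imwrite("pics/g12.png",cv2.resize(np.hstack([a,b]),None,fx=4,fy=4,interpolation=cv2.INTER_CUBIC))
```

```text
t 40.2 p [ 0.4582 -0.3606  0.2012] yawY 78.73 F [ 0.77  0.03 -0.85] M [-0.01 -0.01 -0.01] w 85.3 q [ 0.25  0.38  0.4   1.82 -0.16  0.98  2.08]
p [ 0.4582 -0.3606  0.2012] yawY 78.73 tilt [-0.0162 -0.0013 -0.9999] shift mm (tool) [-0.5 -2.3 76.2] roll 0.23 n 7
[[-0.1, -0.3, 10.9, np.float64(0.03)], [-0.1, -0.3, 10.9, np.float64(0.03)], [-0.1, -0.3, 10.9, np.float64(0.03)], [-0.1, -0.3, 10.9, np.float64(0.03)], [-0.1, -0.3, 10.9, np.float64(0.03)], [-0.1, -0.3, 10.9, np.float64(0.03)], [-0.1, -0.3, 10.9, np.float64(0.03)]]
```

View pics/g12.png

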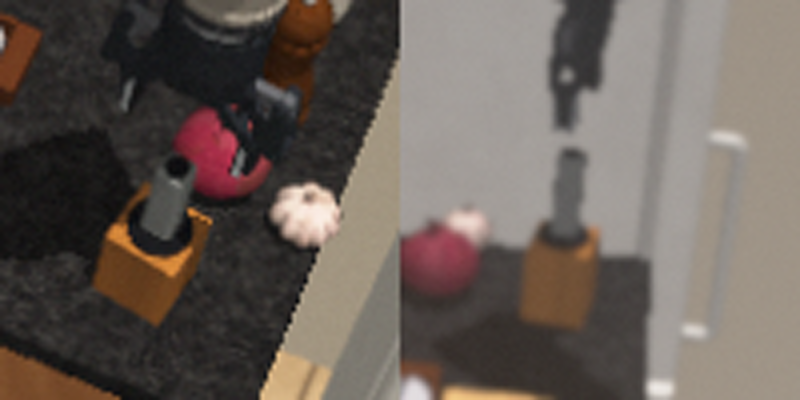

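Run:
```python
from h import *
u=np.array([np.cos(np.radians(78.7)),np.sin(np.radians(78.7)),0])*.045
for n,o in(("side",(320,120)),("top",(400,270))):
    print(n,((w2p(n,[np.array((.4582,-.3606,.214))+u,np.array((.4582,-.3606,.214))-u,(.457,-.363,.17),(.457,-.363,.083)])-o)+.5)*4-.5+(np.array([400,0]) if n=="side" else 0))
```

```text
side [[562.74346866 133.23576901]
 [586.55834434  92.42735218]
 [572.2527526  154.62346959]
 [564.46378974 236.54968552]]
top [[131.97447003  99.65937842]
 [237.99634553 165.25971058]
 [177.62580215 166.76008   ]
 [159.82753791 226.1916886 ]]
```

Call:
apply_moves(increments=[85,0,-0.5,8,0.2,85,0,-0.5,11,0,85,0,-0.5,11,0,85,0,-0.5,11,0,85,0,0,11,0,85,0,0,11,0,85,0,0,8,0,85,0,0,3,0,85,0,0,0,0])

```text
t: 41.42
eef_pos: [0.4562, -0.362, 0.1216]
tool_rot: [-0.008, 0.1, 0.995, -0.001]
contact_force: [-0.2, -0.4, 0.4]
gripper_width: 0.998
```

Run:
```python
from h import *
st(); plan((.457,-.363,.125),78.5,12)
```

```text
t 41.42 p [ 0.4562 -0.362   0.1216] yawY 78.54 F [-0.21 -0.37  0.41] M [-0.01  0.01 -0.02] w 85.3 q [ 0.28  0.48  0.36  1.89 -0.21  0.83  2.12]
p [ 0.4562 -0.362   0.1216] yawY 78.54 tilt [-1.690e-02 -6.000e-04 -9.999e-01] shift mm (tool) [-0.9 -0.8 -3.4] roll 0.04 n 1
[[-0.9, -0.8, -3.4, np.float64(0.04)]]
```

Call:
apply_moves(increments=[85,-0.9,-0.8,-3,0,15,0,0,0,0,15,0,0,0,0,15,0,0,0,0,15,0,0,0,0,15,0,0,0,0,15,0,0,0,0,15,0,0,0,0], squeeze=100)

```text
t: 42.42
eef_pos: [0.4579, -0.3635, 0.1261]
tool_rot: [-0.007, 0.1, 0.995, -0.002]
contact_force: [1.0, -0.5, 1.1]
gripper_width: 0.286
```

Run:
```python
from h import *
st()
```

```text
t 42.42 p [ 0.4579 -0.3635  0.1261] yawY 78.55 F [ 1.   -0.51  1.13] M [-0.02  0.02  0.06] w 24.5 q [ 0.28  0.48  0.37  1.88 -0.21  0.83  2.12]
```

Call:
apply_moves(increments=[15,0,0,-4,0,15,0,0,-8,0,15,0,0,-12,0,15,0,0,-14,0,15,0,0,-14,0,15,0,0,-14,0,15,0,0,-14,0,15,0,0,-14,0,15,0,0,-10,0,15,0,0,-4,0,15,0,0,0,0])

```text
t: 43.8
eef_pos: [0.4595, -0.3635, 0.2427]
tool_rot: [-0.007, 0.1, 0.995, -0.002]
contact_force: [-0.7, 0.8, -1.2]
gripper_width: 0.292
```

Run:
```python
from h import *
st(); print(pose()[1][:,2])
for n in("top","side"):
    p,d=read_camera(n); cv2.imwrite(f"{n}.png",p)
a=cv2.imread("top.png")[270:360,400:490];b=cv2.imread("side.png")[120:210,320:410]
cv2.imwrite("pics/g13.png",cv2.resize(np.hstack([a,b]),None,fx=4.4,fy=4.4,interpolation=cv2.INTER_CUBIC))
```

```text
t 43.8 p [ 0.4595 -0.3635  0.2427] yawY 78.53 F [-0.67  0.84 -1.15] M [ 0.03 -0.03  0.01] w 25.0 q [ 0.24  0.34  0.41  1.78 -0.14  1.07  2.07]
[-0.01349372 -0.00227775 -0.99990636]
```

View pics/g13.png

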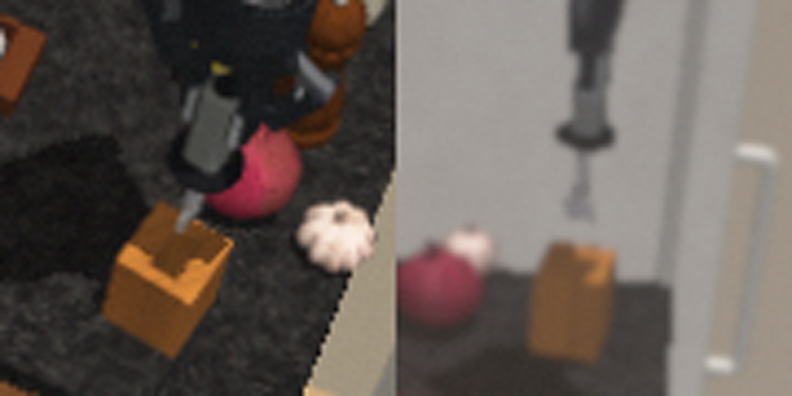

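Run:
```python
from h import *
a=cv2.imread("top.png")[300:345,420:465];b=cv2.imread("side.png")[145:190,430-320+320-90:475-90+0]
b=cv2.imread("side.png")[145:190,340:385]
cv2.imwrite("pics/g14.png",cv2.resize(np.hstack([a,b]),None,fx=8.8,fy=8.8,interpolation=cv2.INTER_CUBIC))
c=np.array([.4595,-.3635]);
for yaw in (-11.5,78.5):
    u=np.array([np.cos(np.radians(yaw)),np.sin(np.radians(yaw))])*.013
    P=[(*(c+u),.123),(*(c-u),.123),(*(c+u),.141),(*(c-u),.141)]
    for n,o in(("top",(420,300)),("side",(340,145))): print(yaw,n,(((w2p(n,P)-o)+.5)*8.8-.5+(np.array([396,0]) if n=="side" else 0)).round(0).tolist())
```

```text
-11.5 top [[218.0, 144.0], [177.0, 196.0], [226.0, 117.0], [185.0, 169.0]]
-11.5 side [[555.0, 213.0], [614.0, 224.0], [558.0, 176.0], [618.0, 186.0]]
78.5 top [[166.0, 150.0], [230.0, 191.0], [174.0, 123.0], [238.0, 164.0]]
78.5 side [[577.0, 232.0], [592.0, 205.0], [580.0, 195.0], [595.0, 168.0]]
```

View pics/g14.png

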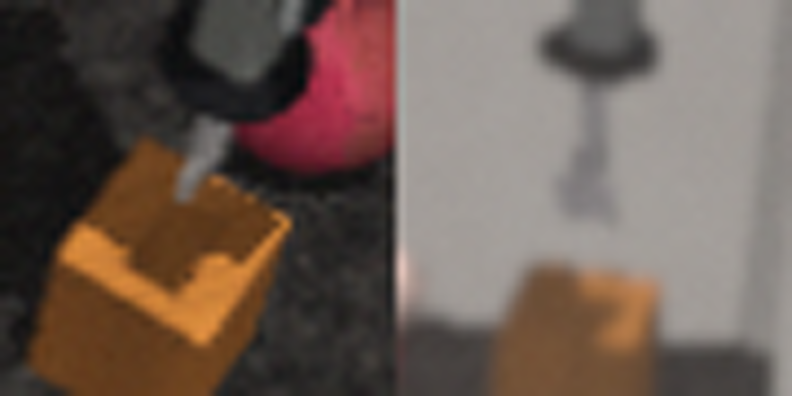

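```bash
cat >> h.py <<'E'
def Rtilt(t,yaw):
    z=np.array([t[0],t[1],-np.sqrt(1-t[0]**2-t[1]**2)]); y=np.array([np.cos(np.radians(yaw)),np.sin(np.radians(yaw)),0]); y-=z*(y@z); y/=np.linalg.norm(y)
    return np.c_[np.cross(y,z),y,z]
DAX=Rtilt((-.0165,-.0006),78.55).T@np.array([0,0,-1.])
def tip(p,R,L=.121): return p+R@DAX*L
E
python3 - <<'E'
from h import *
p,R=pose(); print(tip(p,R))
o=get_obs(); a=yawY(R)
tgt=np.array([.585,-.151,.225]); roll=-(-6-a)
n=24; d=(tgt-p)*1000
for i in range(n):
    Rt=R@Rot.from_euler("z",roll*i/n,degrees=True).as_matrix(); print((Rt.T@d/n).round(1).tolist(),round(roll/n,2))
E
```

```text
[ 0.45962561 -0.36348459  0.1212086 ]
[-3.4, 9.7, 0.6] 3.52
[-2.8, 9.9, 0.6] 3.52
[-2.2, 10.1, 0.6] 3.52
[-1.5, 10.2, 0.6] 3.52
[-0.9, 10.2, 0.6] 3.52
[-0.3, 10.3, 0.6] 3.52
[0.3, 10.3, 0.6] 3.52
[1.0, 10.2, 0.6] 3.52
[1.6, 10.2, 0.6] 3.52
[2.2, 10.0, 0.6] 3.52
[2.8, 9.9, 0.6] 3.52
[3.4, 9.7, 0.6] 3.52
[4.0, 9.5, 0.6] 3.52
[4.6, 9.2, 0.6] 3.52
[5.2, 8.9, 0.6] 3.52
[5.7, 8.6, 0.6] 3.52
[6.2, 8.2, 0.6] 3.52
[6.7, 7.8, 0.6] 3.52
[7.2, 7.4, 0.6] 3.52
[7.6, 6.9, 0.6] 3.52
[8.0, 6.4, 0.6] 3.52
[8.4, 5.9, 0.6] 3.52
[8.8, 5.4, 0.6] 3.52
[9.1, 4.9, 0.6] 3.52
```

Call:
apply_moves(increments=[15,-3.4,9.7,0.5,3.5,15,-2.8,9.9,0.5,3.5,15,-2.2,10,0.5,3.5,15,-1.5,10.2,0.5,3.5,15,-0.9,10.2,0.5,3.5,15,-0.3,10.3,0.5,3.5,15,0.3,10.3,0.5,3.5,15,1,10.2,0.5,3.5,15,1.6,10.2,0.5,3.5,15,2.2,10,0.5,3.5,15,2.8,9.9,0.5,3.5,15,3.4,9.7,0.5,3.5])

```text
t: 45.4
eef_pos: [0.5206, -0.2535, 0.2269]
tool_rot: [-0.013, 0.462, 0.887, -0.005]
contact_force: [0.4, 0.5, -1.0]
gripper_width: 0.292
```

```bash
cat >> h.py <<'E'
def planr(tgt,yaw,n):
    p,R=pose(); a=yawY(R); roll=-(yaw-a); d=(np.array(tgt)-p)*1000
    print(p.round(4),a.round(2),R[:,2].round(4))
    for i in range(n):
        Rt=R@Rot.from_euler("z",roll*i/n,degrees=True).as_matrix(); print((Rt.T@d/n).round(1).tolist(),round(roll/n,2))
E
python3 - <<'E'
from h import *
planr([.585,-.151,.215],-6,12)
E
```

```text
[ 0.5206 -0.2535  0.2269] 35.01 [-0.0281  0.0025 -0.9996]
[3.9, 9.3, 0.9] 3.42
[4.5, 9.1, 0.9] 3.42
[5.0, 8.8, 0.9] 3.42
[5.5, 8.5, 0.9] 3.42
[6.0, 8.1, 0.9] 3.42
[6.5, 7.8, 0.9] 3.42
[6.9, 7.4, 0.9] 3.42
[7.3, 6.9, 0.9] 3.42
[7.7, 6.5, 0.9] 3.42
[8.1, 6.0, 0.9] 3.42
[8.5, 5.5, 0.9] 3.42
[8.8, 5.0, 0.9] 3.42
```

Call:
apply_moves(increments=[15,3.9,9.3,0.5,3.4,15,4.5,9.1,0.5,3.4,15,5,8.8,0.5,3.4,15,5.5,8.5,0.5,3.4,15,6,8.1,0.5,3.4,15,6.5,7.8,0.5,3.4,15,6.9,7.4,0.5,3.4,15,7.3,6.9,0.5,3.4,15,7.7,6.5,0.5,3.4,15,8.1,6,0.5,3.4,15,8.5,5.5,0.5,3.4,15,4,2.5,0,2])

```text
t: 46.9
eef_pos: [0.5816, -0.1503, 0.2112]
tool_rot: [-0.016, 0.741, 0.671, -0.014]
contact_force: [-0.3, -0.6, -1.7]
gripper_width: 0.292
```

Call:
apply_moves(increments=[15,0,0,0,0])

```text
t: 47.02
eef_pos: [0.5816, -0.1497, 0.2105]
tool_rot: [-0.016, 0.741, 0.672, -0.015]
contact_force: [-0.3, -0.7, -0.4]
gripper_width: 0.297
```

Run:
```python
from h import *
st(); p,R=pose(); print(R[:,2].round(4),"driver dir",(R@DAX).round(4),"tip",tip(p,R).round(4))
for n in("top","side"):
    pp,d=read_camera(n); cv2.imwrite(f"{n}.png",pp)
a=cv2.imread("top.png")[245:315,350:420];b=cv2.imread("side.png")[175:245,295:365]
cv2.imwrite("pics/g15.png",cv2.resize(np.hstack([a,b]),None,fx=5.7,fy=5.7,interpolation=cv2.INTER_CUBIC))
```

```text
t 47.02 p [ 0.5816 -0.1497  0.2105] yawY -5.6 F [-0.31 -0.65 -0.45] M [ 0.01 -0.06 -0.04] w 25.4 q [-0.33  0.46  0.64  1.76 -0.3   1.07  0.33]
[-0.0435  0.004  -0.999 ] driver dir [-0.0412 -0.0123 -0.9991] tip [ 0.5766 -0.1512  0.0896]
```

View pics/g15.png

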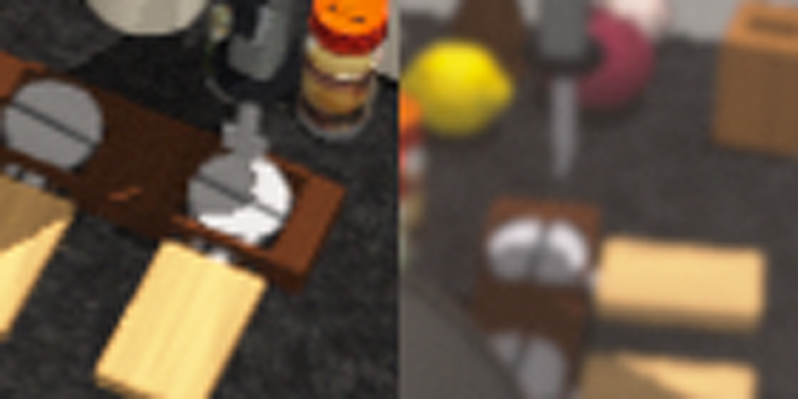

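Run:
```python
from h import *
p,R=pose(); t=tip(p,R); bx=R[:,0]*.013
for n,o in(("top",(350,245)),("side",(295,175))):
    print(n,(((w2p(n,[t,t+bx,t-bx,(.5878,-.1506,.028)])-o)+.5)*5.7-.5+(np.array([399,0]) if n=="side" else 0)).round(1).tolist())
a=cv2.imread("top.png")[255:295,375:415];b=cv2.imread("side.png")[185:225,305:345]
cv2.imwrite("pics/g16.png",cv2.resize(np.hstack([a,b]),None,fx=9.9,fy=9.9,interpolation=cv2.INTER_CUBIC))
```

```text
top [[242.1, 148.2], [222.1, 138.1], [262.1, 158.3], [239.3, 194.4]]
side [[562.6, 168.3], [558.0, 179.6], [567.1, 157.1], [540.5, 251.3]]
```

View pics/g16.png

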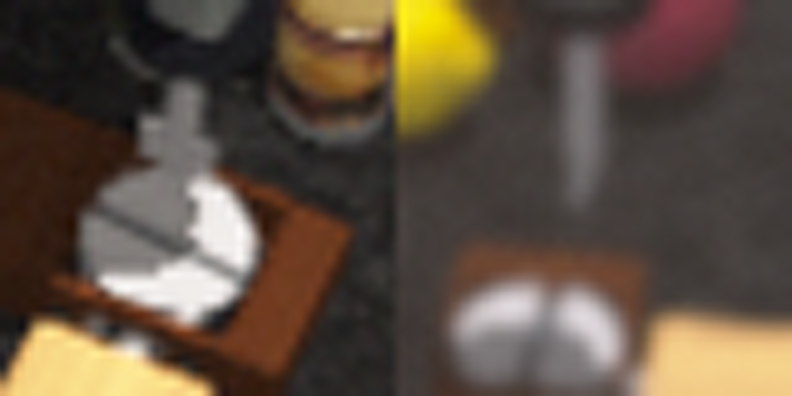

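Run:
```python
from h import *
def px(p,s,o): p=np.array(p,float); return (p+.5)/s-.5+o
print(p2w_z("side",px([(540-396,338)],9.9,np.array((305,185))),.028), p2w_z("top",px([(169,243)],9.9,np.array((375,255))),.028))
p,R=pose(); t=tip(p,R); bx=R[:,0]*.013
# refine tip from picture: side end at (578,208) as t+bx ; 
print(t+bx, p2w_z("side",px([(578-396,208)],9.9,np.array((305,185))),(t+bx)[2]), p2w_z("top",px([(141,156)],9.9,np.array((375,255))),(t+bx)[2]))
```

```text
[[ 0.588908   -0.15033894  0.028     ]] [[ 0.58635853 -0.15139372  0.028     ]]
[ 0.57762183 -0.13882757  0.08986159] [[ 0.57648586 -0.14248107  0.08986159]] [[ 0.57257078 -0.1419221   0.08986159]]
```

Run:
```python
from h import *
p,R=pose(); t=tip(p,R); plan(p+np.array([.589,-.151,.036])-t,-6,8)
```

```text
p [ 0.5813 -0.1503  0.2108] yawY -5.62 tilt [-0.0433  0.0039 -0.9991] shift mm (tool) [ 2.  14.8 53.3] roll 0.38 n 7
[[0.3, 2.1, 7.6, np.float64(0.05)], [0.3, 2.1, 7.6, np.float64(0.05)], [0.3, 2.1, 7.6, np.float64(0.05)], [0.3, 2.1, 7.6, np.float64(0.05)], [0.3, 2.1, 7.6, np.float64(0.05)], [0.3, 2.1, 7.6, np.float64(0.05)], [0.3, 2.1, 7.6, np.float64(0.05)]]
```

Call:
apply_moves(increments=[15,0.3,2.4,6,0,15,0.3,2.4,8,0,15,0.3,2.4,8,0,15,0.3,2.4,8,0,15,0.3,2.4,8,0,15,0.3,1.8,7,0,15,0,0,5,0,15,0,0,0,0])

```text
t: 48.12
eef_pos: [0.593, -0.1504, 0.1556]
tool_rot: [-0.017, 0.741, 0.671, -0.015]
contact_force: [0.2, 0.3, -0.9]
gripper_width: 0.297
```

```bash
cat > look.py <<'E'
from h import *
import sys
st(); p,R=pose(); t=tip(p,R); print(R[:,2].round(4),"tip",t.round(4))
tag=sys.argv[1]; (r,c),(r2,c2)=[tuple(map(int,a.split(","))) for a in sys.argv[2:4]]; w=int(sys.argv[4]) if len(sys.argv)>4 else 40
for n in("top","side"):
    pp,d=read_camera(n); cv2.imwrite(f"{n}.png",pp)
a=cv2.imread("top.png")[r:r+w,c:c+w];b=cv2.imread("side.png")[r2:r2+w,c2:c2+w]
s=396/w
cv2.imwrite(f"pics/{tag}.png",cv2.resize(np.hstack([a,b]),None,fx=s,fy=s,interpolation=cv2.INTER_CUBIC))
E
python3 look.py g17 255,375 190,300
python3 - <<'E'
from h import *
p,R=pose(); t=tip(p,R); bx=R[:,0]*.013
for n,o in(("top",(375,255)),("side",(300,190))):
    print(n,(((w2p(n,[t,t+bx,t-bx,(.5878,-.1506,.028)])-o)+.5)*9.9-.5+(np.array([396,0]) if n=="side" else 0)).round(1).tolist())
E
```

```text
t 48.12 p [ 0.593  -0.1504  0.1556] yawY -5.64 F [ 0.23  0.32 -0.88] M [-0.   -0.03 -0.04] w 25.3 q [-0.29  0.54  0.61  1.78 -0.35  0.98  0.36]
[-0.0449  0.004  -0.999 ] tip [ 0.5878 -0.1519  0.0348]
top [[174.7, 227.1], [140.8, 209.8], [208.6, 244.4], [168.6, 238.9]]
side [[592.5, 269.2], [584.4, 289.3], [600.4, 249.4], [592.7, 288.4]]
```

View pics/g17.png

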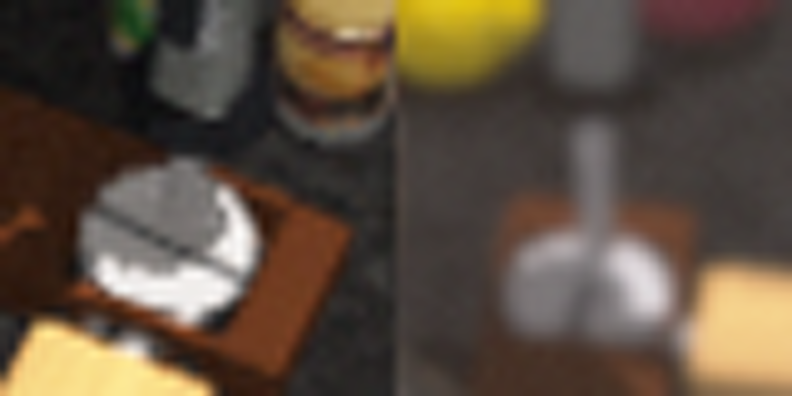

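Run:
```python
from h import *
a=cv2.imread("top.png")[263:288,377:402];b=cv2.imread("side.png")[200:225,305:330]
im=np.hstack([a,b]); im=cv2.resize(im,None,fx=15,fy=15,interpolation=cv2.INTER_CUBIC)
g=cv2.createCLAHE(4,(4,4)).apply(cv2.cvtColor(im,cv2.COLOR_BGR2GRAY)); cv2.imwrite("pics/g18.png",g)
p,R=pose(); t=tip(p,R); bx=R[:,0]*.013
for n,o in(("top",(377,263)),("side",(305,200))):
    print(n,(((w2p(n,[t,t+bx,t-bx])-o)+.5)*15-.5+(np.array([375,0]) if n=="side" else 0)).round(1).tolist())
```

```text
top [[234.9, 224.3], [183.6, 198.2], [286.4, 250.5]]
side [[597.9, 258.2], [585.7, 288.6], [610.0, 228.1]]
```

View pics/g18.png

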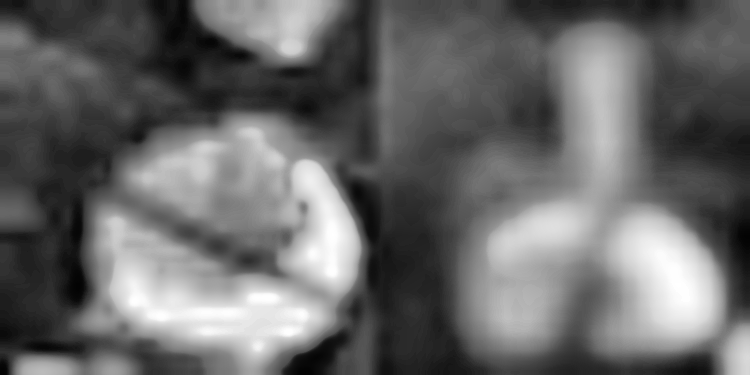

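Call:
apply_moves(increments=[15,0,0.1,3,0,15,0,0.1,3,0,15,0,0.1,2,0,15,0,0.1,2,0,15,0,0,0,0])

```text
t: 48.85
eef_pos: [0.5936, -0.1505, 0.1462]
tool_rot: [-0.016, 0.741, 0.671, -0.015]
contact_force: [-0.5, -0.4, -1.3]
gripper_width: 0.294
```

Run:
```python
from h import *
st(); p,R=pose(); t=tip(p,R); print(R[:,2].round(4),"tip",t.round(4))
```

```text
t 48.85 p [ 0.5936 -0.1505  0.1462] yawY -5.63 F [-0.52 -0.44 -1.34] M [-0.03 -0.1   0.  ] w 25.1 q [-0.29  0.55  0.6   1.79 -0.36  0.96  0.37]
[-0.0427  0.0039 -0.9991] tip [ 0.5887 -0.152   0.0253]
```

Call:
apply_moves(increments=[15,0,0,2,0,15,0,0,2,0,15,0,0,0,0])

```text
t: 49.22
eef_pos: [0.5935, -0.1505, 0.142]
tool_rot: [-0.016, 0.741, 0.671, -0.014]
contact_force: [0.2, 0.4, -1.2]
gripper_width: 0.295
```

Run:
```python
from h import *
st(); p,R=pose(); t=tip(p,R); print(R[:,2].round(4),"tip",t.round(4))
```

```text
t 49.23 p [ 0.5935 -0.1505  0.142 ] yawY -5.63 F [ 0.18  0.4  -1.2 ] M [-0.04 -0.09  0.03] w 25.2 q [-0.28  0.56  0.6   1.79 -0.36  0.95  0.37]
[-0.0426  0.0039 -0.9991] tip [ 0.5886 -0.152   0.0211]
```

Call:
apply_moves(increments=[15,0,0,0,4,15,0,0,0,5,15,0,0,0,5,15,0,0,0,5,15,0,0,0,5,15,0,0,0,0], squeeze=120)

```text
t: 49.98
eef_pos: [0.5946, -0.1506, 0.1422]
tool_rot: [-0.011, 0.867, 0.498, -0.017]
contact_force: [-0.2, 0.1, -1.2]
gripper_width: 0.29
```

Run:
```python
from h import *
st(); p,R=pose(); t=tip(p,R); print(R[:,2].round(4),"tip",t.round(4))
```

```text
t 49.98 p [ 0.5946 -0.1506  0.1422] yawY -30.3 F [-0.17  0.05 -1.17] M [-0.02 -0.    0.04] w 24.8 q [-0.36  0.59  0.71  1.79 -0.44  0.97  0.01]
[-0.0403  0.0032 -0.9992] tip [ 0.5891 -0.1522  0.0214]
```

Call:
apply_moves(increments=[15,0,0,0,5,15,0,0,0,5,15,0,0,0,5,15,0,0,0,5,15,0,0,0,5,15,0,0,0,0])

```text
t: 50.72
eef_pos: [0.5942, -0.1502, 0.1422]
tool_rot: [-0.008, 0.954, 0.298, -0.019]
contact_force: [-0.7, -1.3, -1.1]
gripper_width: 0.292
```

```bash
python3 look.py g19 250,350 190,300 50
```

```text
t 50.73 p [ 0.5942 -0.1502  0.1422] yawY -55.3 F [-0.68 -1.29 -1.07] M [-0.   -0.02  0.  ] w 25.0 q [-0.43  0.63  0.82  1.8  -0.53  1.   -0.35]
[-0.041   0.0042 -0.9991] tip [ 0.588  -0.1512  0.0214]
```

View pics/g19.png

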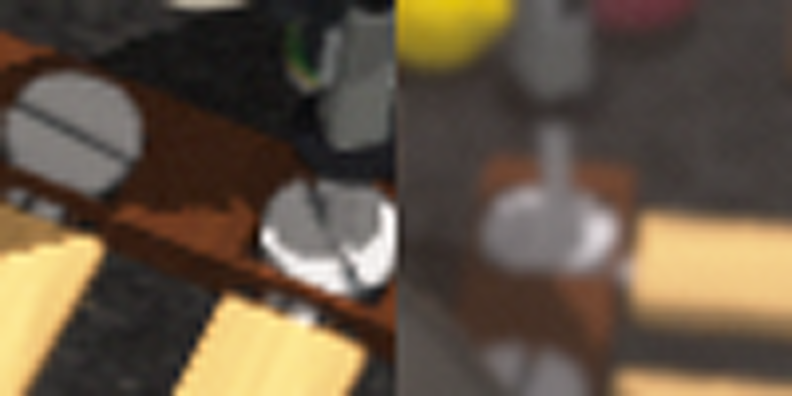

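Call:
apply_moves(increments=[15,0,0,0,5,15,0,0,0,5,15,0,0,0,5,15,0,0,0,5,15,0,0,0,5,15,0,0,0,5,15,0,0,0,0])

```text
t: 51.7
eef_pos: [0.5941, -0.1498, 0.1421]
tool_rot: [-0.004, 0.999, 0.042, -0.02]
contact_force: [0.6, -0.4, -1.5]
gripper_width: 0.29
```

Run:
```python
from h import *
st(); p,R=pose(); t=tip(p,R); print(R[:,2].round(4),"tip",t.round(4))
```

```text
t 51.7 p [ 0.5941 -0.1498  0.1421] yawY -85.2 F [ 0.65 -0.45 -1.53] M [-0.05  0.    0.11] w 24.8 q [-0.5   0.69  0.95  1.8  -0.63  1.04 -0.78]
[-0.0411  0.0064 -0.9991] tip [ 0.5872 -0.1497  0.0213]
```

Call:
apply_moves(increments=[15,0,0,0,4,15,0,0,0,4,15,0,0,0,4,15,0,0,0,3])

```text
t: 52.2
eef_pos: [0.5941, -0.1496, 0.1421]
tool_rot: [-0.002, 0.996, -0.085, -0.021]
contact_force: [-0.7, -0.8, -0.7]
gripper_width: 0.29
```

Run:
```python
from h import *
st(); p,R=pose(); t=tip(p,R); print(R[:,2].round(4),"tip",t.round(4))
```

```text
t 52.2 p [ 0.5941 -0.1496  0.1421] yawY -99.8 F [-0.74 -0.75 -0.67] M [-0.1 -0.   0.2] w 24.8 q [-0.53  0.72  1.02  1.8  -0.69  1.07 -0.99]
[-0.0411  0.0076 -0.9991] tip [ 0.5871 -0.1488  0.0213]
```

Torque about z is rising to 0.2; continue to feel the stop.

Call:
apply_moves(increments=[15,0,0,0,3,15,0,0,0,3,15,0,0,0,3])

```text
t: 52.58
eef_pos: [0.5942, -0.1495, 0.1421]
tool_rot: [-0.001, 0.987, -0.16, -0.021]
contact_force: [0.5, -0.9, -0.4]
gripper_width: 0.289
```

```bash
python3 look.py g20 250,350 190,300 50
```

```text
t 52.58 p [ 0.5942 -0.1495  0.1421] yawY -108.44 F [ 0.51 -0.89 -0.43] M [-0.16  0.03  0.53] w 24.7 q [-0.55  0.75  1.05  1.8  -0.72  1.09 -1.11]
[-0.0411  0.0084 -0.9991] tip [ 0.5872 -0.1483  0.0213]
```

View pics/g20.png

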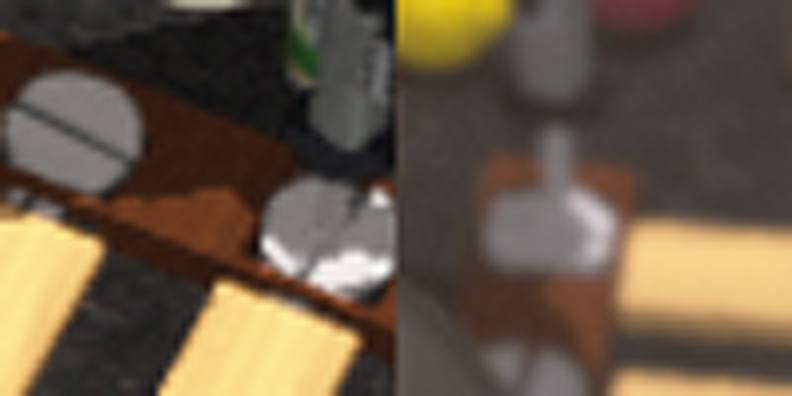

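Call:
apply_moves(increments=[15,0,0,0,-4,15,0,0,-4,-2,15,0,0,-6,0,15,0,0,-8,0,15,0,0,-8,0,15,0,0,-6,0,15,0,0,0,0])

```text
t: 53.55
eef_pos: [0.5962, -0.1499, 0.1772]
tool_rot: [-0.002, 0.994, -0.104, -0.02]
contact_force: [-0.9, -0.3, -0.4]
gripper_width: 0.291
```

```bash
python3 look.py g21 245,330 190,300 80
```

```text
t 53.55 p [ 0.5962 -0.1499  0.1772] yawY -101.95 F [-0.88 -0.34 -0.42] M [-0.06 -0.03 -0.03] w 24.9 q [-0.55  0.69  1.06  1.77 -0.66  1.13 -1.04]
[-0.0393  0.0089 -0.9992] tip [ 0.5895 -0.1489  0.0564]
```

View pics/g21.png

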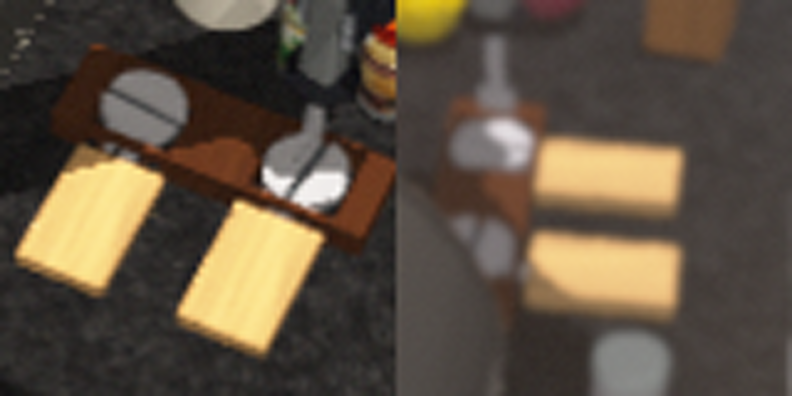

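Run:
```python
from h import *
def px(p,s,o): p=np.array(p,float); return (p+.5)/s-.5+o
w=p2w_z("top",px([(287,206),(336,143)],4.95,np.array((330,245))),.028); d=w[1]-w[0]; print(w.round(4),np.degrees(np.arctan2(d[1],d[0])))
planr(np.array([.594,-.03,.178]),-6,12)
```

```text
[[ 0.5543 -0.1509  0.028 ]
 [ 0.6161 -0.1598  0.028 ]] -8.212767643161655
[ 0.5959 -0.1497  0.1765] -101.95 [-0.0402  0.0091 -0.9992]
[-2.2, -9.7, -0.0] -8.0
[-0.8, -9.9, -0.0] -8.0
[0.5, -10.0, -0.0] -8.0
[1.9, -9.8, -0.0] -8.0
[3.3, -9.4, -0.0] -8.0
[4.5, -8.9, -0.0] -8.0
[5.7, -8.2, -0.0] -8.0
[6.8, -7.3, -0.0] -8.0
[7.8, -6.3, -0.0] -8.0
[8.6, -5.1, -0.0] -8.0
[9.2, -3.9, -0.0] -8.0
[9.6, -2.6, -0.0] -8.0
```

Call:
apply_moves(increments=[15,-2.2,-9.7,0,-8,15,-0.8,-9.9,0,-8,15,0.5,-10,0,-8,15,1.9,-9.8,0,-8,15,3.3,-9.4,0,-8,15,4.5,-8.9,0,-8,15,5.7,-8.2,0,-8,15,6.8,-7.3,0,-8,15,7.8,-6.3,0,-8,15,8.6,-5.1,0,-8,15,9.2,-3.9,0,-8,15,5,-1.4,0,-6])

```text
t: 55.15
eef_pos: [0.5872, -0.0317, 0.1729]
tool_rot: [-0.019, 0.737, 0.676, -0.016]
contact_force: [0.8, 0.6, -1.8]
gripper_width: 0.288
```

Call:
apply_moves(increments=[15,0,0,0,0])

```text
t: 55.28
eef_pos: [0.587, -0.0313, 0.1726]
tool_rot: [-0.02, 0.737, 0.675, -0.016]
contact_force: [0.3, -0.3, -1.0]
gripper_width: 0.291
```

Run:
```python
from h import *
st(); p,R=pose(); t=tip(p,R); print(R[:,2].round(4),"tip",t.round(4)); plan(p+np.array([.5865,-.0295,.034])-t,-5.7,8)
```

```text
t 55.27 p [ 0.587  -0.0313  0.1726] yawY -4.98 F [ 0.29 -0.27 -0.99] M [-0.   -0.08  0.06] w 24.9 q [-0.52  0.49  0.64  1.82 -0.34  1.    0.18]
[-0.0499  0.0076 -0.9987] tip [ 0.5812 -0.0323  0.0518]
p [ 0.587  -0.0313  0.1726] yawY -4.98 tilt [-0.0499  0.0076 -0.9987] shift mm (tool) [ 3.2  5.9 17.5] roll 0.72 n 3
[[1.1, 2.0, 5.8, np.float64(0.24)], [1.1, 2.0, 5.8, np.float64(0.24)], [1.1, 2.0, 5.8, np.float64(0.24)]]
```

Call:
apply_moves(increments=[15,1,2,4,0.3,15,1,2,5,0.2,15,1,2,5,0.2,15,0,0,2,0,15,0,0,0,0])

```text
t: 55.9
eef_pos: [0.5924, -0.0297, 0.1543]
tool_rot: [-0.02, 0.743, 0.668, -0.017]
contact_force: [-0.2, 0.6, -0.9]
gripper_width: 0.289
```

```bash
python3 look.py g22 250,345 205,300 40;  python3 - <<'E'
from h import *
p,R=pose(); t=tip(p,R); bx=R[:,0]*.013
for n,o in(("top",(345,250)),("side",(300,205))):
    print(n,(((w2p(n,[t,t+bx,t-bx,t+[0,0,.028-t[2]]])-o)+.5)*9.9-.5+(np.array([396,0]) if n=="side" else 0)).round(1).tolist())
E
```

```text
t 55.9 p [ 0.5924 -0.0297  0.1543] yawY -6.08 F [-0.17  0.65 -0.88] M [-0.07 -0.06  0.03] w 24.7 q [-0.51  0.52  0.63  1.82 -0.37  0.97  0.18]
[-0.0515  0.0064 -0.9987] tip [ 0.5864 -0.0309  0.0334]
top [[142.5, 149.4], [110.0, 132.4], [175.2, 166.5], [141.9, 159.2]]
side [[552.9, 326.7], [543.8, 349.3], [561.9, 304.4], [552.5, 340.2]]
```

View pics/g22.png

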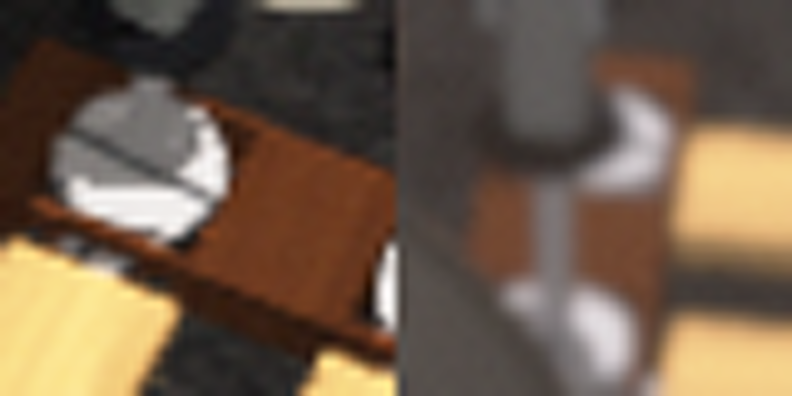

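Call:
apply_moves(increments=[15,0,0.1,3,0,15,0,0.1,3,0,15,0,0.1,2,0,15,0,0.1,2,0,15,0,0.1,2,0,15,0,0,0,0])

```text
t: 56.75
eef_pos: [0.5925, -0.0297, 0.142]
tool_rot: [-0.019, 0.743, 0.668, -0.016]
contact_force: [0.7, -0.3, -1.2]
gripper_width: 0.29
```

Run:
```python
from h import *
st(); p,R=pose(); t=tip(p,R); print(R[:,2].round(4),"tip",t.round(4))
```

```text
t 56.75 p [ 0.5925 -0.0297  0.142 ] yawY -6.08 F [ 0.67 -0.31 -1.18] M [ 0.05 -0.05  0.01] w 24.8 q [-0.5   0.53  0.62  1.83 -0.38  0.95  0.18]
[-0.0503  0.0067 -0.9987] tip [ 0.5867 -0.0308  0.0212]
```

Call:
apply_moves(increments=[15,0,0,0,4,15,0,0,0,5,15,0,0,0,5,15,0,0,0,5,15,0,0,0,5,15,0,0,0,5,15,0,0,0,5,15,0,0,0,5,15,0,0,0,5,15,0,0,0,5,15,0,0,0,5,15,0,0,0,5])

```text
t: 58.25
eef_pos: [0.5942, -0.0295, 0.1426]
tool_rot: [-0.008, 0.979, 0.201, -0.022]
contact_force: [-0.6, -0.1, -1.9]
gripper_width: 0.286
```

```bash
python3 look.py g23 245,325 200,300 60
```

```text
t 58.25 p [ 0.5942 -0.0295  0.1426] yawY -66.86 F [-0.64 -0.1  -1.9 ] M [-0.08 -0.11  0.09] w 24.4 q [-0.68  0.63  0.9   1.84 -0.58  1.01 -0.69]
[-0.0466  0.006  -0.9989] tip [ 0.5869 -0.03    0.0218]
```

View pics/g23.png

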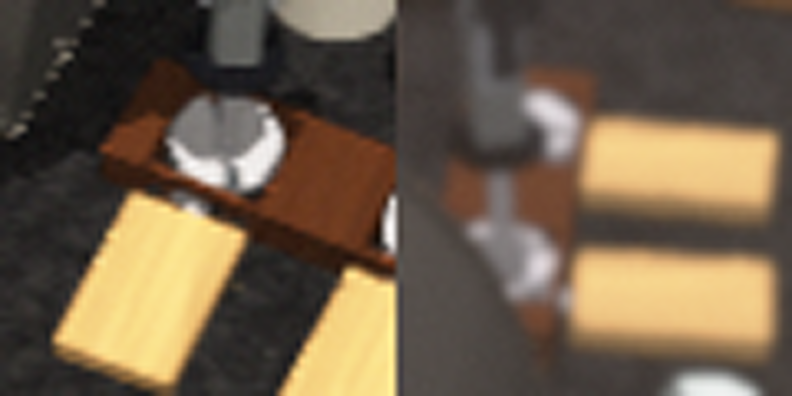

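Call:
apply_moves(increments=[15,0,0,0,5,15,0,0,0,5,15,0,0,0,5,15,0,0,0,5,15,0,0,0,4])

```text
t: 58.98
eef_pos: [0.5943, -0.0293, 0.1425]
tool_rot: [-0.003, 1.0, -0.006, -0.023]
contact_force: [0.6, -0.6, -1.6]
gripper_width: 0.294
```

```bash
python3 look.py g24 245,325 200,300 60
```

```text
t 58.98 p [ 0.5943 -0.0293  0.1425] yawY -90.67 F [ 0.6  -0.59 -1.59] M [-0.15 -0.12  0.17] w 25.1 q [-0.73  0.69  1.    1.84 -0.66  1.05 -1.03]
[-0.0467  0.0056 -0.9989] tip [ 0.5867 -0.0291  0.0217]
```

View pics/g24.png

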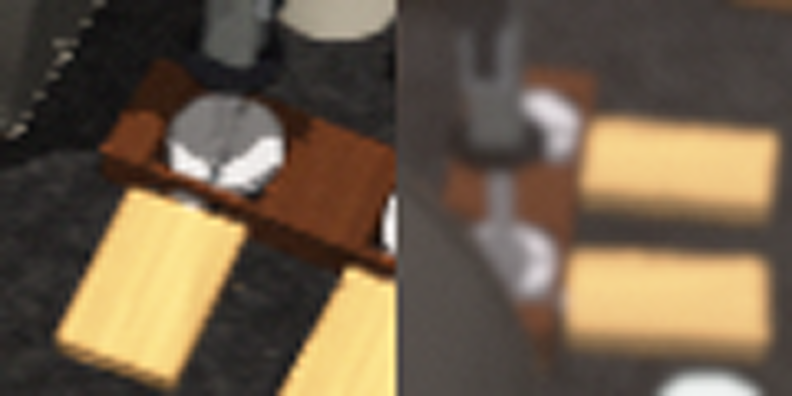

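Call:
apply_moves(increments=[15,0,0,0,4,15,0,0,0,4,15,0,0,0,4,15,0,0,0,3,15,0,0,0,3])

```text
t: 59.7
eef_pos: [0.5944, -0.0293, 0.1425]
tool_rot: [0.001, 0.987, -0.157, -0.024]
contact_force: [0.3, -0.3, -1.7]
gripper_width: 0.287
```

```bash
python3 -c "
from h import *
st()"
```

```text
t 59.7 p [ 0.5944 -0.0293  0.1425] yawY -108.11 F [ 0.32 -0.26 -1.68] M [-0.23 -0.08  0.4 ] w 24.5 q [-0.77  0.73  1.08  1.84 -0.73  1.08 -1.28]
```

Call:
apply_moves(increments=[15,0,0,0,3])

```text
t: 59.82
eef_pos: [0.5945, -0.0293, 0.1424]
tool_rot: [0.002, 0.983, -0.182, -0.024]
contact_force: [0.1, -0.6, -1.3]
gripper_width: 0.291
```

```bash
python3 -c "
from h import *
st()"
```

```text
t 59.83 p [ 0.5945 -0.0293  0.1424] yawY -110.92 F [ 0.09 -0.59 -1.3 ] M [-0.28 -0.13  0.96] w 24.8 q [-0.77  0.74  1.09  1.84 -0.74  1.09 -1.32]
```

Stop reached (0.96 N·m). Unload and lift out.

Call:
apply_moves(increments=[15,0,0,0,-4,15,0,0,0,-3,15,0,0,-3,0,15,0,0,-6,0,15,0,0,-8,0,15,0,0,-10,0,15,0,0,-12,0,15,0,0,-12,0,15,0,0,-12,0,15,0,0,-10,0,15,0,0,0,0])

```text
t: 61.2
eef_pos: [0.5989, -0.0295, 0.2219]
tool_rot: [-0.0, 0.993, -0.116, -0.023]
contact_force: [-1.2, -0.4, -1.1]
gripper_width: 0.291
```

```bash
python3 look.py g25 245,325 200,300 80
```

```text
t 61.2 p [ 0.5989 -0.0295  0.2219] yawY -103.27 F [-1.24 -0.38 -1.12] M [-0.02 -0.05 -0.02] w 24.8 q [-0.81  0.65  1.14  1.77 -0.62  1.2  -1.28]
[-0.0452  0.0061 -0.999 ] tip [ 0.5915 -0.0288  0.1011]
```

View pics/g25.png

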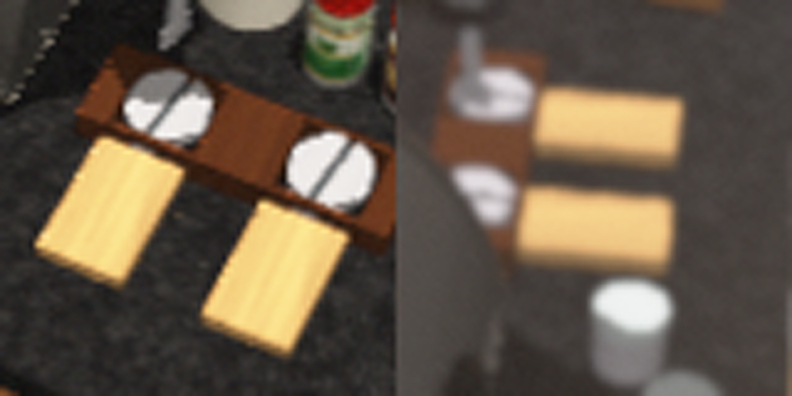

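Run:
```python
from h import *
p,R=pose(); t=tip(p,R); print((R@DAX).round(4)); planr(p+np.array([.4552,-.3633,.118])-t,-101.5,18)
```

```text
[-0.0633  0.0061 -0.998 ]
[ 0.5984 -0.0293  0.2209] -103.26 [-0.0468  0.0062 -0.9989]
[-3.1, 19.8, -0.8] -0.1
[-3.1, 19.8, -0.8] -0.1
[-3.2, 19.8, -0.8] -0.1
[-3.2, 19.8, -0.8] -0.1
[-3.2, 19.8, -0.8] -0.1
[-3.3, 19.8, -0.8] -0.1
[-3.3, 19.8, -0.8] -0.1
[-3.3, 19.8, -0.8] -0.1
[-3.4, 19.8, -0.8] -0.1
[-3.4, 19.8, -0.8] -0.1
[-3.4, 19.8, -0.8] -0.1
[-3.5, 19.8, -0.8] -0.1
[-3.5, 19.8, -0.8] -0.1
[-3.5, 19.8, -0.8] -0.1
[-3.6, 19.8, -0.8] -0.1
[-3.6, 19.7, -0.8] -0.1
[-3.6, 19.7, -0.8] -0.1
[-3.7, 19.7, -0.8] -0.1
```

Call:
apply_moves(increments=[15,0,0,-8,0,15,-2,12,-6,0,15,-3,18,-3,0,15,-3.2,20,-1.5,0,15,-3.2,20,-1.5,0,15,-3.2,20,-1.5,0,15,-3.3,20,-1.5,-0.3,15,-3.3,20,-1.5,-0.3,15,-3.4,20,-1.5,-0.3,15,-3.4,20,-1.5,-0.3,15,-3.4,20,-1.5,-0.3,15,-3.5,20,-1.5,-0.3])

```text
t: 62.8
eef_pos: [0.5118, -0.2411, 0.2555]
tool_rot: [-0.0, 0.995, -0.1, -0.024]
contact_force: [-0.2, 0.2, -1.5]
gripper_width: 0.289
```

Run:
```python
from h import *
st();p,R=pose(); t=tip(p,R); print((R@DAX).round(4),t.round(4)); plan(p+np.array([.4552,-.3633,.11])-t,-101.5,18)
```

```text
t 62.8 p [ 0.5118 -0.2411  0.2555] yawY -101.45 F [-0.21  0.23 -1.47] M [ 0.01 -0.06 -0.01] w 24.7 q [-0.5   0.53  1.17  1.81 -0.5   1.2  -0.94]
[-0.0651  0.0049 -0.9979] [ 0.504  -0.2405  0.1348]
p [ 0.5118 -0.2411  0.2555] yawY -101.45 tilt [-0.0486  0.0055 -0.9988] shift mm (tool) [-22.2 130.   26.4] roll 0.05 n 8
[[-2.8, 16.2, 3.3, np.float64(0.01)], [-2.8, 16.2, 3.3, np.float64(0.01)], [-2.8, 16.2, 3.3, np.float64(0.01)], [-2.8, 16.2, 3.3, np.float64(0.01)], [-2.8, 16.2, 3.3, np.float64(0.01)], [-2.8, 16.2, 3.3, np.float64(0.01)], [-2.8, 16.2, 3.3, np.float64(0.01)], [-2.8, 16.2, 3.3, np.float64(0.01)]]
```

Call:
apply_moves(increments=[15,-2.8,16,2,0,15,-2.8,16,2,0,15,-2.8,16,2,0,15,-2.8,16,2,0,15,-2.8,16,2,0,15,-2.8,16,2,0,15,-2.8,14,2,0,15,-1.5,8,2,0,15,0,0,0,0])

```text
t: 63.92
eef_pos: [0.463, -0.3607, 0.2392]
tool_rot: [-0.001, 0.995, -0.1, -0.025]
contact_force: [0.0, 1.0, -1.1]
gripper_width: 0.288
```

```bash
python3 look.py g26 290,410 145,335 45;  python3 - <<'E'
from h import *
p,R=pose(); t=tip(p,R); bx=R[:,0]*.013; print((R@DAX).round(4)); plan(p+np.array([.4552,-.3633,.09])-t,-101.5,18)
for n,o in(("top",(410,290)),("side",(335,145))):
    print(n,(((w2p(n,[t,t+bx,t-bx])-o)+.5)*8.8-.5+(np.array([396,0]) if n=="side" else 0)).round(1).tolist())
E
```

```text
t 63.92 p [ 0.463  -0.3607  0.2392] yawY -101.49 F [ 0.03  0.98 -1.12] M [ 0.01 -0.03 -0.05] w 24.6 q [-0.22  0.57  1.11  1.78 -0.51  1.18 -0.72]
[-0.0498  0.0062 -0.9987] tip [ 0.455  -0.3601  0.1185]
[-0.0661  0.0057 -0.9978]
p [ 0.4636 -0.36    0.2393] yawY -101.42 tilt [-0.0496  0.0063 -0.9987] shift mm (tool) [ 1.8  3.9 28.5] roll 0.08 n 2
[[0.9, 2.0, 14.3, np.float64(0.04)], [0.9, 2.0, 14.3, np.float64(0.04)]]
top [[268.3, 269.0], [288.3, 244.0], [248.2, 294.2]]
side [[636.1, 233.1], [606.6, 228.9], [665.7, 237.2]]
```

View pics/g26.png

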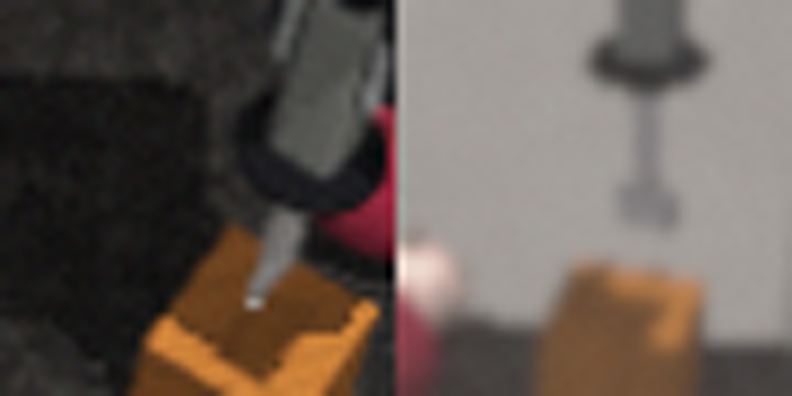

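Run:
```python
from h import *
p,R=pose(); plan(p+np.array([.0025,-.0035,-.028]),-101.5,18); print(R.T@np.array([0,0,-10.]))
```

```text
p [ 0.4636 -0.36    0.2393] yawY -101.42 tilt [-0.0496  0.0063 -0.9987] shift mm (tool) [ 4.5  2.8 27.8] roll 0.08 n 2
[[2.3, 1.4, 13.9, np.float64(0.04)], [2.3, 1.4, 13.9, np.float64(0.04)]]
[ 0.4988114  -0.03630445  9.98748563]
```

Call:
apply_moves(increments=[15,1.2,0.8,5,0,15,1.2,0.8,8,0,15,1.2,0.7,8,0,15,0.9,0.5,6,0,15,0,0,0,0])

```text
t: 64.65
eef_pos: [0.4674, -0.3617, 0.2094]
tool_rot: [-0.001, 0.995, -0.098, -0.025]
contact_force: [-0.3, 0.3, -0.6]
gripper_width: 0.288
```

```bash
python3 look.py g27 290,410 145,335 45
```

```text
t 64.65 p [ 0.4674 -0.3617  0.2094] yawY -101.24 F [-0.29  0.33 -0.56] M [-0.02 -0.08 -0.01] w 24.6 q [-0.19  0.61  1.07  1.8  -0.55  1.13 -0.7 ]
[-0.0503  0.0074 -0.9987] tip [ 0.4594 -0.3609  0.0887]
```

View pics/g27.png

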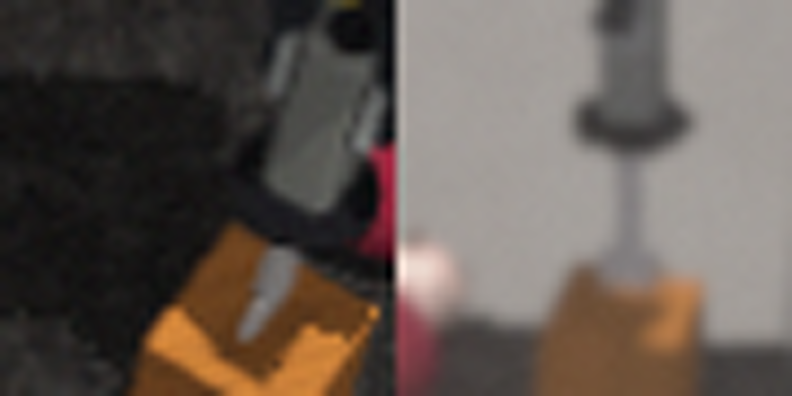

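Run:
```python
from h import *
def px(p,s,o): p=np.array(p,float); return (p+.5)/s-.5+o
for n,o in(("top",(410,290)),("side",(335,145))):
    print(n,(((w2p(n,[(.4575,-.3633,.08),(.4575,-.3633,.0887)])-o)+.5)*8.8-.5+(np.array([396,0]) if n=="side" else 0)).round(1).tolist())
print(p2w_z("top",px([(265,312)],8.8,np.array((410,290))),.0887),p2w_z("side",px([(630-396,277)],8.8,np.array((335,145))),.0887))
```

```text
top [[264.2, 325.8], [268.0, 313.2]]
side [[624.7, 306.6], [626.4, 289.1]]
[[ 0.45747148 -0.36218672  0.0887    ]] [[ 0.45649043 -0.37418204  0.0887    ]]
```

Call:
apply_moves(increments=[15,-1.1,0.8,0,0,15,-1.1,0.7,0,0,15,0.3,0,6,0,15,0.3,0,6,0,15,0.3,0,6,0,15,0,0,0,0])

```text
t: 65.5
eef_pos: [0.4651, -0.3633, 0.1912]
tool_rot: [-0.001, 0.995, -0.098, -0.025]
contact_force: [-0.3, 0.1, -1.4]
gripper_width: 0.288
```

```bash
python3 look.py g28 290,410 145,335 45
```

```text
t 65.5 p [ 0.4651 -0.3633  0.1912] yawY -101.25 F [-0.27  0.11 -1.43] M [-0.01 -0.12 -0.03] w 24.6 q [-0.18  0.62  1.06  1.82 -0.57  1.1  -0.68]
[-0.0489  0.0067 -0.9988] tip [ 0.4571 -0.3625  0.0705]
```

View pics/g28.png

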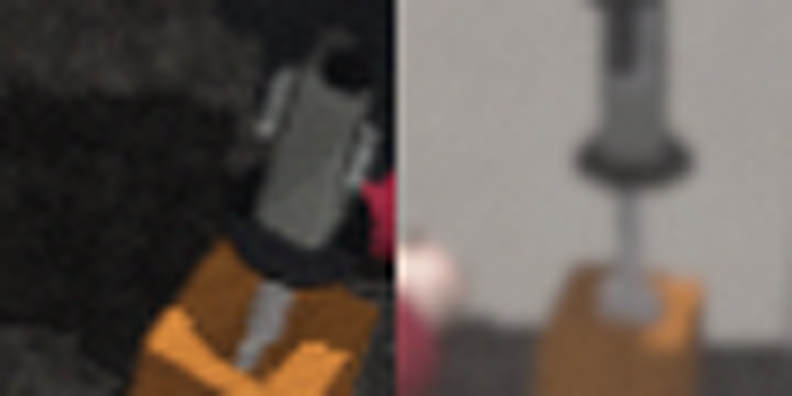

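Call:
apply_moves(increments=[15,0.3,0,6,0,15,0.3,0,6,0,15,0.3,0,6,0,15,0.3,0,6,0,15,0,0,0,0])

```text
t: 66.22
eef_pos: [0.4653, -0.3636, 0.166]
tool_rot: [-0.001, 0.995, -0.098, -0.024]
contact_force: [-0.1, -0.6, -0.6]
gripper_width: 0.291
```

```bash
python3 look.py g29 290,410 145,335 45
```

```text
t 66.22 p [ 0.4653 -0.3636  0.166 ] yawY -101.24 F [-0.13 -0.56 -0.57] M [ 0.02 -0.06  0.01] w 24.8 q [-0.16  0.65  1.03  1.84 -0.6   1.06 -0.66]
[-0.0483  0.0062 -0.9988] tip [ 0.4575 -0.3629  0.0452]
```

View pics/g29.png

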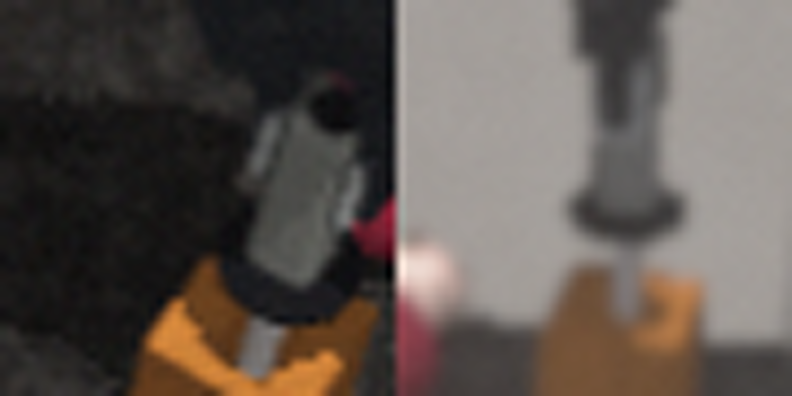

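Call:
apply_moves(increments=[15,0.2,0,6,0,15,0.2,0,6,0,15,0.2,0,6,0,15,0.2,0,6,0,15,0.2,0,6,0,15,0,0,3,0,15,0,0,0,0])

```text
t: 67.2
eef_pos: [0.465, -0.364, 0.1312]
tool_rot: [-0.0, 0.995, -0.098, -0.024]
contact_force: [0.2, 0.5, -0.7]
gripper_width: 0.292
```

```bash
python3 look.py g30 290,410 145,335 45
```

```text
t 67.2 p [ 0.465  -0.364   0.1312] yawY -101.24 F [ 0.17  0.54 -0.67] M [-0.01 -0.07 -0.  ] w 25.0 q [-0.13  0.69  0.98  1.87 -0.64  1.   -0.63]
[-0.0474  0.0055 -0.9989] tip [ 0.4573 -0.3634  0.0105]
```

View pics/g30.png

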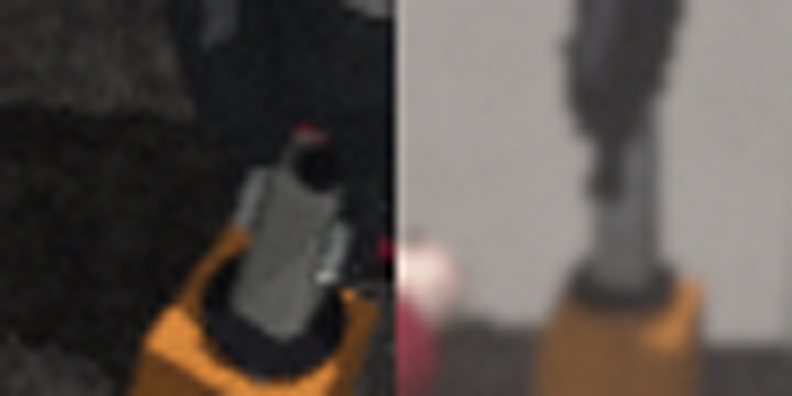

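Nearly seated. Lower until contact in 1.5 mm steps.

Call:
apply_moves(increments=[15,0,0,2,0,15,0,0,1.5,0,15,0,0,0,0])

```text
t: 67.68
eef_pos: [0.4652, -0.3642, 0.1282]
tool_rot: [-0.0, 0.995, -0.098, -0.023]
contact_force: [0.3, 0.1, -0.7]
gripper_width: 0.286
```

```bash
python3 -c "
from h import *
st(); print(pose()[1][:,2])"
```

```text
t 67.67 p [ 0.4652 -0.3642  0.1282] yawY -101.23 F [ 0.31  0.14 -0.65] M [-0.02 -0.07  0.02] w 24.4 q [-0.13  0.69  0.98  1.87 -0.64  0.99 -0.63]
[-0.04630941  0.00493108 -0.99891497]
```

Call:
apply_moves(increments=[15,0,0,1.2,0,15,0,0,1.2,0,15,0,0,0,0])

```text
t: 68.05
eef_pos: [0.4654, -0.3646, 0.1277]
tool_rot: [-0.001, 0.995, -0.098, -0.023]
contact_force: [0.0, -0.9, -1.7]
gripper_width: 0.289
```

```bash
python3 -c "
from h import *
st(); print(pose()[1][:,2])"
```

```text
t 68.05 p [ 0.4654 -0.3646  0.1277] yawY -101.24 F [ 0.02 -0.94 -1.69] M [-0.06 -0.03  0.03] w 24.7 q [-0.12  0.69  0.98  1.87 -0.65  0.99 -0.62]
[-0.04475168  0.00565398 -0.99898214]
```

Call:
apply_moves(increments=[60,0,0,0,0,60,0,0,0,0,60,0,0,0,0,60,0,0,0,0,60,0,0,-6,0,60,0,0,-10,0,60,0,0,-14,0,60,0,0,-16,0,60,0,0,-16,0,60,0,0,-16,0,60,0,0,-10,0,60,0,0,0,0], squeeze=40)

```text
t: 69.55
eef_pos: [0.4702, -0.366, 0.2234]
tool_rot: [0.0, 0.995, -0.098, -0.021]
contact_force: [0.2, 0.0, 0.4]
gripper_width: 0.699
```

```bash
python3 look.py g31 280,400 130,325 60
```

```text
t 69.55 p [ 0.4702 -0.366   0.2234] yawY -101.25 F [0.18 0.04 0.39] M [-0.   -0.08 -0.01] w 59.7 q [-0.2   0.59  1.09  1.78 -0.54  1.15 -0.7 ]
[-0.042   0.0036 -0.9991] tip [ 0.4631 -0.3656  0.1026]
```

View pics/g31.png

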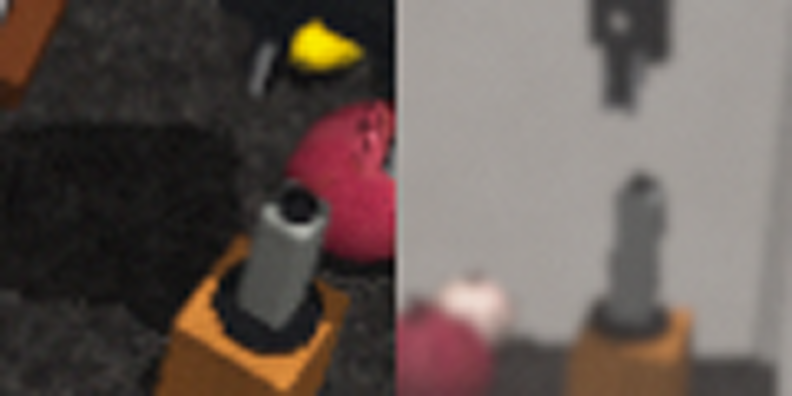

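```bash
cat > tins.py <<'E'
from fit import *
for n in("top","side"):
    p,d=read_camera(n); cv2.imwrite(f"{n}.png",p)
    for x in outline_of(n,"tin_1"):
        if x["p"]<.3: continue
        m=x["pixels"]
        if m.sum()<40: continue
        col=p[m].mean(0).round(0)
        c=p2w_z(n,[x["extent"][:2]],.03)[0]
        r,f=fitmask(n,m,lambda q:cyl(q[:2],.0235,0,.048),c[:2],(.01,.01)); print(n,"tin",round(x["p"],2),r.round(4),round(f,3),"bgr",col)
E
python3 tins.py
python3 - <<'E'
from h import *
a=cv2.imread("top.png")[200:320,200:440];b=cv2.imread("side.png")[195:435,300:420]
cv2.imwrite("pics/g32.png",cv2.resize(a,None,fx=3.3,fy=3.3,interpolation=cv2.INTER_CUBIC)); cv2.imwrite("pics/g33.png",cv2.resize(b,None,fx=2.5,fy=2.5,interpolation=cv2.INTER_CUBIC))
E
```

```text
top tin 0.8 [0.4703 0.0929] 0.156 bgr [191. 194. 193.]
top tin 0.72 [0.4192 0.5789] 0.07 bgr [178.  75.  20.]
top tin 0.65 [ 0.585  -0.0316] 0.412 bgr [208. 210. 214.]
top tin 0.48 [0.4912 0.5105] 0.156 bgr [ 23.  59. 112.]
side tin 0.86 [0.4935 0.51  ] 0.094 bgr [ 42.  69. 111.]
side tin 0.78 [0.4747 0.0864] 0.208 bgr [174. 175. 175.]
side tin 0.63 [0.4718 0.2523] 0.094 bgr [173. 174. 174.]
side tin 0.61 [0.4206 0.5785] 0.101 bgr [181.  86.  46.]
side tin 0.54 [0.4374 0.1694] 0.089 bgr [166. 167. 167.]
```

View pics/g32.png

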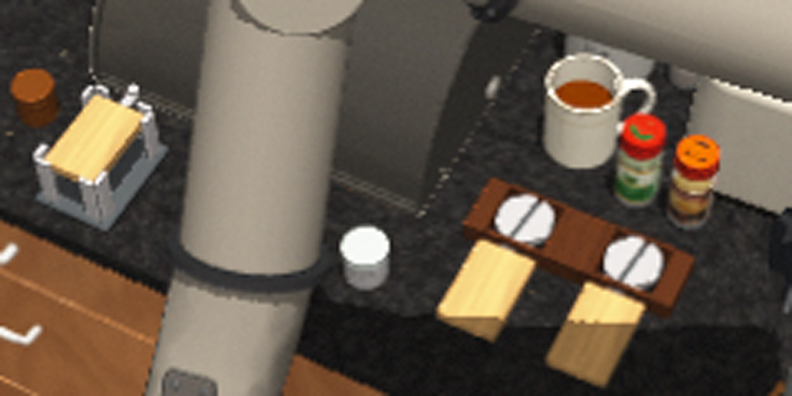

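View pics/g33.png

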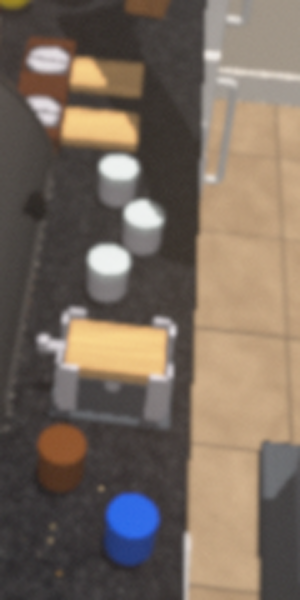

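Run:
```python
from h import *
planr([.472,.0895,.2],90,24)
```

```text
[ 0.4696 -0.3655  0.2219] -101.26 [-0.0442  0.0047 -0.999 ]
[-3.6, -18.6, 1.0] -7.97
[-0.9, -18.9, 1.0] -7.97
[1.7, -18.9, 1.0] -7.97
[4.3, -18.5, 1.0] -7.97
[6.8, -17.7, 1.0] -7.97
[9.2, -16.6, 1.0] -7.97
[11.4, -15.1, 1.0] -7.97
[13.4, -13.4, 1.0] -7.97
[15.1, -11.4, 1.0] -7.97
[16.6, -9.2, 1.0] -7.97
[17.7, -6.8, 1.0] -7.97
[18.5, -4.3, 1.0] -7.97
[18.9, -1.7, 1.0] -7.97
[18.9, 0.9, 1.0] -7.97
[18.6, 3.5, 1.0] -7.97
[18.0, 6.1, 1.0] -7.97
[16.9, 8.5, 1.0] -7.97
[15.6, 10.8, 1.0] -7.97
[14.0, 12.8, 1.0] -7.97
[12.0, 14.6, 1.0] -7.97
[9.9, 16.2, 1.0] -7.97
[7.6, 17.4, 1.0] -7.97
[5.1, 18.3, 1.0] -7.97
[2.5, 18.8, 1.0] -7.97
```

Call:
apply_moves(increments=[70,-3.6,-18.6,0,-8,70,-0.9,-18.9,0,-8,70,1.7,-18.9,0,-8,70,4.3,-18.5,0,-8,70,6.8,-17.7,0,-8,70,9.2,-16.6,0,-8,70,11.4,-15.1,0,-8,70,13.4,-13.4,0,-8,70,15.1,-11.4,0,-8,70,16.6,-9.2,0,-8,70,17.7,-6.8,0,-8,70,18.5,-4.3,0,-8])

```text
t: 71.35
eef_pos: [0.4619, -0.1324, 0.2192]
tool_rot: [-0.019, 0.722, 0.692, -0.018]
contact_force: [0.9, 0.2, -0.1]
gripper_width: 0.821
```

Run:
```python
from h import *
st(); planr([.472,.0895,.17],90,12)
```

```text
t 71.35 p [ 0.4619 -0.1324  0.2192] yawY -2.4 F [ 0.91  0.17 -0.14] M [ 0.   -0.09 -0.03] w 70.1 q [-0.47  0.23  0.72  2.02 -0.17  1.    0.3 ]
[ 0.4619 -0.1324  0.2192] -2.4 [-0.0524  0.0036 -0.9986]
[18.5, 0.3, 4.1] -7.7
[18.3, 2.8, 4.1] -7.7
[17.8, 5.2, 4.1] -7.7
[16.9, 7.5, 4.1] -7.7
[15.8, 9.7, 4.1] -7.7
[14.3, 11.7, 4.1] -7.7
[12.6, 13.6, 4.1] -7.7
[10.7, 15.1, 4.1] -7.7
[8.6, 16.4, 4.1] -7.7
[6.3, 17.4, 4.1] -7.7
[3.9, 18.1, 4.1] -7.7
[1.4, 18.5, 4.1] -7.7
```

Call:
apply_moves(increments=[80,18.5,0.3,2,-7.7,80,18.3,2.8,2,-7.7,80,17.8,5.2,2,-7.7,80,16.9,7.5,2,-7.7,80,15.8,9.7,2,-7.7,80,14.3,11.7,2,-7.7,80,12.6,13.6,2,-7.7,80,10.7,15.1,2,-7.7,80,8.6,16.4,2,-7.7,80,6.3,17.4,2,-7.7,80,3.9,18.1,2,-7.7,80,1,10,0,-7.7])

```text
t: 72.85
eef_pos: [0.4646, 0.0869, 0.1936]
tool_rot: [-0.029, -0.026, 0.999, 0.002]
contact_force: [-0.4, -0.2, 0.1]
gripper_width: 0.938
```

Call:
apply_moves(increments=[80,0,0,0,0])

```text
t: 72.97
eef_pos: [0.4644, 0.0873, 0.1933]
tool_rot: [-0.03, -0.026, 0.999, 0.002]
contact_force: [-0.2, -1.2, -0.3]
gripper_width: 0.937
```

```bash
python3 tins.py
python3 - <<'E'
from h import *
st(); plan([.472,.0895,.1],90,12)
E
```

```text
top tin 0.75 [0.4198 0.5801] 0.106 bgr [181.  76.  19.]
top tin 0.7 [0.4709 0.0914] 0.098 bgr [154. 159. 158.]
top tin 0.5 [0.4341 0.1711] 0.116 bgr [126. 131. 130.]
top tin 0.46 [0.4884 0.5123] 1.174 bgr [28. 53. 91.]
top tin 0.42 [0.4769 0.252 ] 1.802 bgr [175. 179. 178.]
side tin 0.96 [0.4939 0.5095] 0.143 bgr [ 42.  70. 113.]
side tin 0.85 [0.421  0.5763] 0.131 bgr [185.  88.  46.]
side tin 0.75 [0.4745 0.0858] 0.196 bgr [140. 141. 142.]
side tin 0.7 [0.4726 0.2524] 0.139 bgr [174. 175. 176.]
side tin 0.51 [0.4375 0.1691] 0.104 bgr [135. 136. 137.]
t 73.17 p [0.4646 0.0861 0.1936] yawY 92.78 F [ 0.16  0.75 -0.19] M [-0.   -0.06 -0.07] w 80.0 q [-0.57  0.22  0.31  2.04 -0.1   0.95  1.42]
p [0.4646 0.0861 0.1936] yawY 92.78 tilt [-0.0591  0.0018 -0.9983] shift mm (tool) [-13.1   2.6  93. ] roll 2.78 n 8
[[-1.6, 0.3, 11.6, np.float64(0.35)], [-1.6, 0.3, 11.6, np.float64(0.35)], [-1.6, 0.3, 11.6, np.float64(0.35)], [-1.6, 0.4, 11.6, np.float64(0.35)], [-1.6, 0.4, 11.6, np.float64(0.35)], [-1.6, 0.4, 11.6, np.float64(0.35)], [-1.6, 0.4, 11.6, np.float64(0.35)], [-1.6, 0.4, 11.6, np.float64(0.35)]]
```

Call:
apply_moves(increments=[80,-1.5,0.4,10,0.4,80,-1.5,0.4,14,0.4,80,-1.5,0.4,16,0.4,80,-1.5,0.4,16,0.4,80,-1.5,0.4,16,0.4,80,-1.5,0.4,16,0.4,80,-1,0,12,0.3,80,0,0,6,0,80,0,0,0,0])

```text
t: 74.3
eef_pos: [0.4665, 0.0866, 0.0778]
tool_rot: [-0.032, 0.004, 0.999, -0.001]
contact_force: [0.0, -0.5, 0.1]
gripper_width: 0.941
```

Run:
```python
from h import *
st(); plan([.471,.0888,.006],90,12)
```

```text
t 74.3 p [0.4665 0.0866 0.0778] yawY 89.5 F [ 0.   -0.51  0.11] M [ 0.01 -0.06  0.01] w 80.3 q [-0.53  0.41  0.28  2.12 -0.2   0.69  1.45]
p [0.4665 0.0866 0.0778] yawY 89.5 tilt [-0.0632 -0.001  -0.998 ] shift mm (tool) [-9.   2.3 71.4] roll -0.5 n 6
[[-1.5, 0.4, 11.9, np.float64(-0.08)], [-1.5, 0.4, 11.9, np.float64(-0.08)], [-1.5, 0.4, 11.9, np.float64(-0.08)], [-1.5, 0.4, 11.9, np.float64(-0.08)], [-1.5, 0.4, 11.9, np.float64(-0.08)], [-1.5, 0.4, 11.9, np.float64(-0.08)]]
```

Call:
apply_moves(increments=[80,-1.7,0.5,10,0,80,-1.7,0.5,12,0,80,-1.7,0.5,12,0,80,-1.7,0.5,12,0,80,-1.7,0,12,0,80,-1,0,7,0,80,0,0,3,0,80,0,0,0,0])

```text
t: 75.3
eef_pos: [0.4728, 0.0888, 0.0048]
tool_rot: [-0.031, 0.004, 1.0, -0.0]
contact_force: [0.5, -0.1, 0.2]
gripper_width: 0.937
```

```bash
python3 look.py g34 250,290 240,320 50
python3 - <<'E'
from h import *
st(); plan([.471,.0888,.006],90,12)
E
```

```text
t 75.3 p [0.4728 0.0888 0.0048] yawY 89.49 F [ 0.53 -0.08  0.2 ] M [-0.05 -0.06  0.03] w 80.0 q [-0.48  0.56  0.22  2.13 -0.26  0.54  1.5 ]
[-6.210e-02 -4.000e-04 -9.981e-01] tip [ 0.4672  0.0892 -0.116 ]
t 75.4 p [0.4731 0.0889 0.0052] yawY 89.49 F [ 0.83 -0.07 -0.03] M [-0.01 -0.05 -0.  ] w 80.2 q [-0.48  0.56  0.22  2.13 -0.26  0.54  1.5 ]
p [0.4731 0.0889 0.0052] yawY 89.49 tilt [-6.130e-02 -2.000e-04 -9.981e-01] shift mm (tool) [ 2.1 -0.1 -0.7] roll -0.51 n 1
[[2.1, -0.1, -0.7, np.float64(-0.51)]]
```

View pics/g34.png

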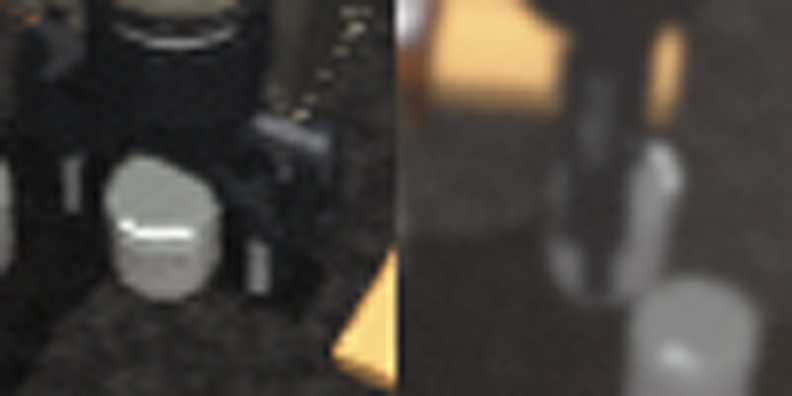

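Call:
apply_moves(increments=[80,2.5,0,-0.5,0,38,0,0,0,0,38,0,0,0,0,38,0,0,0,0,38,0,0,0,0,38,0,0,0,0,38,0,0,0,0], squeeze=40)

```text
t: 76.28
eef_pos: [0.4711, 0.0894, 0.007]
tool_rot: [-0.03, 0.004, 1.0, 0.0]
contact_force: [-0.3, 0.2, 0.8]
gripper_width: 0.533
```

Call:
apply_moves(increments=[38,0,0,-4,0,38,0,0,-8,0,38,0,0,-12,0,38,0,0,-14,0,38,0,0,-14,0,38,0,0,-14,0,38,0,0,-8,0,38,0,0,0,0])

```text
t: 77.28
eef_pos: [0.4763, 0.0894, 0.0871]
tool_rot: [-0.029, 0.004, 1.0, 0.001]
contact_force: [0.9, -0.1, -1.5]
gripper_width: 0.537
```

```bash
python3 look.py g35 245,290 235,320 50
python3 - <<'E'
from h import *
plan([.53,-.031,.095],91,14)
E
```

```text
t 77.28 p [0.4763 0.0894 0.0871] yawY 89.5 F [ 0.9  -0.11 -1.46] M [-0.04 -0.08 -0.01] w 45.9 q [-0.54  0.41  0.29  2.1  -0.2   0.71  1.45]
[-0.0576  0.0014 -0.9983] tip [ 0.4713  0.09   -0.0338]
p [0.4757 0.0892 0.0863] yawY 89.5 tilt [-5.910e-02  9.000e-04 -9.983e-01] shift mm (tool) [ -54.7 -119.7  -12. ] roll -1.5 n 10
[[-5.5, -12.0, -1.2, np.float64(-0.15)], [-5.4, -12.0, -1.2, np.float64(-0.15)], [-5.4, -12.0, -1.2, np.float64(-0.15)], [-5.4, -12.0, -1.2, np.float64(-0.15)], [-5.3, -12.0, -1.2, np.float64(-0.15)], [-5.3, -12.0, -1.2, np.float64(-0.15)], [-5.3, -12.1, -1.2, np.float64(-0.15)], [-5.3, -12.1, -1.2, np.float64(-0.15)], [-5.2, -12.1, -1.2, np.float64(-0.15)], [-5.2, -12.1, -1.2, np.float64(-0.15)]]
```

View pics/g35.png

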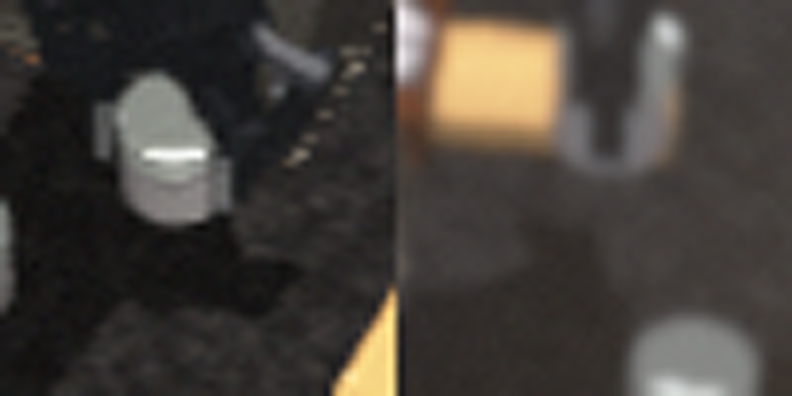

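Run:
```python
from h import *
plan([.503,-.151,.1],91,17)
```

```text
p [0.4757 0.0892 0.0863] yawY 89.5 tilt [-5.910e-02  9.000e-04 -9.983e-01] shift mm (tool) [ -28.5 -240.   -15.5] roll -1.5 n 15
[[-1.9, -16.0, -1.0, np.float64(-0.1)], [-1.9, -16.0, -1.0, np.float64(-0.1)], [-1.8, -16.0, -1.0, np.float64(-0.1)], [-1.8, -16.0, -1.0, np.float64(-0.1)], [-1.8, -16.0, -1.0, np.float64(-0.1)], [-1.8, -16.0, -1.0, np.float64(-0.1)], [-1.7, -16.0, -1.0, np.float64(-0.1)], [-1.7, -16.0, -1.0, np.float64(-0.1)], [-1.7, -16.0, -1.0, np.float64(-0.1)], [-1.6, -16.0, -1.0, np.float64(-0.1)], [-1.6, -16.0, -1.0, np.float64(-0.1)], [-1.6, -16.0, -1.0, np.float64(-0.1)], [-1.6, -16.0, -1.0, np.float64(-0.1)], [-1.5, -16.0, -1.0, np.float64(-0.1)], [-1.5, -16.0, -1.0, np.float64(-0.1)]]
```

Call:
apply_moves(increments=[38,-1,-10,-2,0,38,-2,-18,-2,0,38,-2,-20,-2,-0.2,38,-2,-20,-2,-0.2,38,-2,-20,-1,-0.2,38,-2,-20,-1,-0.2,38,-2,-20,-1,-0.2,38,-2,-20,-1,-0.2,38,-2,-20,-1,0,38,-2,-20,-1,0,38,-2,-20,-1,0,38,-2,-18,0,0])

```text
t: 78.88
eef_pos: [0.4947, -0.1603, 0.0983]
tool_rot: [-0.034, -0.001, 0.999, -0.002]
contact_force: [0.2, 0.2, -0.9]
gripper_width: 0.531
```

Run:
```python
from h import *
st(); plan([.503,-.151,.09],91,12)
```

```text
t 78.88 p [ 0.4947 -0.1603  0.0983] yawY 90.09 F [ 0.16  0.19 -0.85] M [-0.01 -0.13  0.01] w 45.4 q [-0.09  0.45  0.35  2.01 -0.19  0.78  1.94]
p [ 0.4947 -0.1603  0.0983] yawY 90.09 tilt [-0.067  -0.0039 -0.9977] shift mm (tool) [-8.8  9.3  7.7] roll -0.91 n 2
[[-4.4, 4.6, 3.9, np.float64(-0.46)], [-4.4, 4.6, 3.9, np.float64(-0.46)]]
```

Call:
apply_moves(increments=[38,-3,3,2,0,38,-3,3,2,0,38,-2.5,2.5,4,0,38,-1,0,12,0,38,-1,0,14,0,38,-1,0,14,0,38,-1,0,12,0,38,-0.5,0,8,0,38,0,0,0,0])

```text
t: 80.0
eef_pos: [0.5024, -0.151, 0.0232]
tool_rot: [-0.035, -0.001, 0.999, -0.001]
contact_force: [-0.2, 1.6, 1.2]
gripper_width: 0.538
```

```bash
python3 look.py g36 240,330 190,300 70
python3 - <<'E'
from h import *
plan([.503,-.151,.025],91,12)
E
```

```text
t 80.0 p [ 0.5024 -0.151   0.0232] yawY 90.1 F [-0.25  1.6   1.19] M [ 0.03  0.02 -0.04] w 46.0 q [-0.07  0.58  0.3   2.03 -0.24  0.64  1.96]
[-0.07   -0.0029 -0.9975] tip [ 0.4958 -0.1509 -0.0977]
p [ 0.5026 -0.151   0.0236] yawY 90.11 tilt [-0.0693 -0.0031 -0.9976] shift mm (tool) [-0.3 -0.  -1.4] roll -0.89 n 1
[[-0.3, -0.0, -1.4, np.float64(-0.89)]]
```

View pics/g36.png

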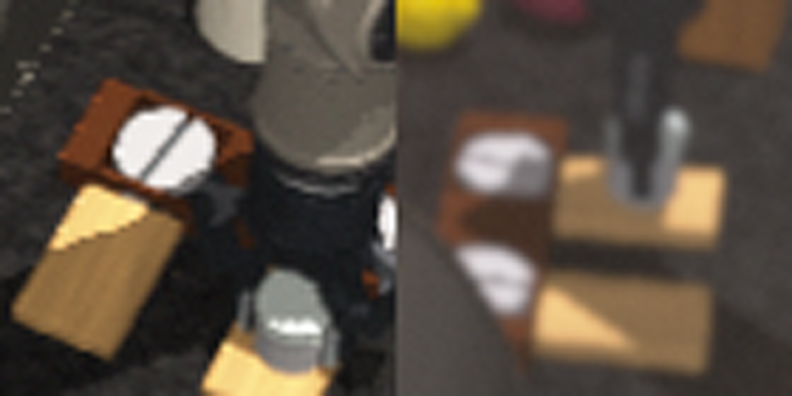

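Call:
apply_moves(increments=[75,0,0,0,0,75,0,0,0,0,75,0,0,0,0,75,0,0,-4,0,75,0,0,-10,0,75,0,0,-14,0,75,0,0,-16,0,75,0,0,-16,0,75,0,0,-16,0,75,0,0,-10,0,75,0,0,0,0])

```text
t: 81.47
eef_pos: [0.5107, -0.1512, 0.1183]
tool_rot: [-0.032, -0.001, 0.999, -0.002]
contact_force: [-0.4, -0.1, 1.4]
gripper_width: 0.876
```

```bash
python3 look.py g37 240,330 190,300 70; python3 tins.py
python3 - <<'E'
from h import *
plan([.432,.170,.12],90,18)
E
```

```text
t 81.47 p [ 0.5107 -0.1512  0.1183] yawY 90.1 F [-0.35 -0.05  1.37] M [ 0.01 -0.06  0.01] w 74.8 q [-0.12  0.43  0.36  1.97 -0.18  0.83  1.91]
[-0.0635 -0.0036 -0.998 ] tip [ 0.505  -0.1512 -0.0025]
top tin 0.7 [0.4192 0.5791] 0.066 bgr [176.  75.  20.]
top tin 0.65 [ 0.511  -0.1482] 0.092 bgr [171. 179. 181.]
top tin 0.45 [0.4911 0.5094] 0.143 bgr [ 23.  59. 111.]
side tin 0.76 [ 0.5053 -0.1763] 0.089 bgr [143. 146. 149.]
side tin 0.58 [0.4377 0.1659] 0.249 bgr [177. 178. 178.]
side tin 0.55 [0.4208 0.5795] 0.093 bgr [182.  86.  46.]
side tin 0.55 [0.4938 0.5105] 0.094 bgr [ 43.  69. 112.]
side tin 0.54 [0.4718 0.2519] 0.179 bgr [180. 181. 181.]
side tin 0.52 [ 0.5934 -0.1595] 0.872 bgr [159. 157. 163.]
p [ 0.5096 -0.151   0.1168] yawY 90.09 tilt [-0.0665 -0.0034 -0.9978] shift mm (tool) [ 77.2 321.2   0.8] roll 0.09 n 19
[[4.1, 16.9, 0.0, np.float64(0.0)], [4.1, 16.9, 0.0, np.float64(0.0)], [4.1, 16.9, 0.0, np.float64(0.0)], [4.1, 16.9, 0.0, np.float64(0.0)], [4.1, 16.9, 0.0, np.float64(0.0)], [4.1, 16.9, 0.0, np.float64(0.0)], [4.1, 16.9, 0.0, np.float64(0.0)], [4.1, 16.9, 0.0, np.float64(0.0)], [4.1, 16.9, 0.0, np.float64(0.0)], [4.1, 16.9, 0.0, np.float64(0.0)], [4.1, 16.9, 0.0, np.float64(0.0)], [4.1, 16.9, 0.0, np.float64(0.0)], [4.1, 16.9, 0.0, np.float64(0.0)], [4.1, 16.9, 0.0, np.float64(0.0)], [4.1, 16.9, 0.0, np.float64(0.0)], [4.1, 16.9, 0.0, np.float64(0.0)], [4.1, 16.9, 0.0, np.float64(0.0)], [4.1, 16.9, 0.0, np.float64(0.0)], [4.1, 16.9, 0.0, np.float64(0.0)]]
```

View pics/g37.png

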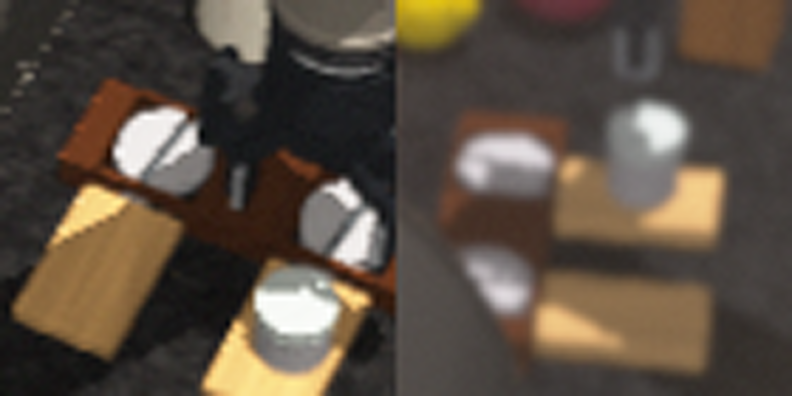

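Call:
apply_moves(increments=[80,2,10,0,0,80,4,17,0,0,80,4.5,20,0,0,80,4.5,20,0,0,80,4.5,20,0,0,80,4.5,20,0,0,80,4.5,20,0,0,80,4.5,20,0,0,80,4.5,20,0,0,80,4.5,20,0,0,80,4.5,20,0,0,80,4.5,20,0,0])

```text
t: 83.28
eef_pos: [0.4489, 0.0955, 0.1184]
tool_rot: [-0.036, -0.006, 0.999, -0.0]
contact_force: [-0.4, 0.5, 0.1]
gripper_width: 0.942
```

Run:
```python
from h import *
st();plan([.435,.170,.1],90,18)
```

```text
t 83.28 p [0.4489 0.0955 0.1184] yawY 90.63 F [-0.39  0.45  0.14] M [-0.01 -0.08  0.01] w 80.5 q [-0.57  0.32  0.28  2.13 -0.15  0.78  1.4 ]
p [0.4489 0.0955 0.1184] yawY 90.63 tilt [-7.220e-02 -8.000e-04 -9.974e-01] shift mm (tool) [11.7 74.7 19.3] roll 0.63 n 5
[[2.3, 14.9, 3.9, np.float64(0.13)], [2.4, 14.9, 3.9, np.float64(0.13)], [2.4, 14.9, 3.9, np.float64(0.13)], [2.4, 14.9, 3.9, np.float64(0.13)], [2.5, 14.9, 3.9, np.float64(0.13)]]
```

Call:
apply_moves(increments=[80,2,15,3,0,80,2,15,3,0,80,2,15,3,0.2,80,2,14,3,0.2,80,1,8,2,0,80,0,3,0,0,80,0,0,0,0])

```text
t: 84.15
eef_pos: [0.436, 0.1715, 0.1038]
tool_rot: [-0.037, -0.003, 0.999, -0.001]
contact_force: [0.0, -0.5, -0.0]
gripper_width: 0.935
```

```bash
python3 tins.py
python3 - <<'E'
from h import *
st();plan([.4365,.170,.007],90,12)
E
```

```text
top tin 0.71 [0.4881 0.5143] 0.644 bgr [ 24.  59. 109.]
top tin 0.67 [ 0.5108 -0.1479] 0.069 bgr [190. 198. 202.]
top tin 0.59 [0.4687 0.2502] 0.757 bgr [113. 117. 116.]
top tin 0.58 [0.4362 0.1727] 0.195 bgr [142. 147. 146.]
top tin 0.54 [0.4212 0.5798] 0.11 bgr [177.  75.  20.]
side tin 0.91 [0.4205 0.5802] 0.108 bgr [180.  86.  46.]
side tin 0.91 [0.494  0.5099] 0.099 bgr [ 42.  69. 112.]
side tin 0.65 [0.4371 0.1702] 0.096 bgr [130. 131. 133.]
side tin 0.62 [ 0.5095 -0.1766] 0.576 bgr [153. 157. 161.]
side tin 0.52 [0.4716 0.2518] 0.145 bgr [135. 136. 137.]
t 84.35 p [0.436  0.1712 0.1039] yawY 90.36 F [ 0.55 -0.43  0.39] M [-0.04 -0.09 -0.05] w 79.9 q [-0.69  0.36  0.24  2.12 -0.17  0.75  1.25]
p [0.436  0.1712 0.1039] yawY 90.36 tilt [-0.073  -0.0011 -0.9973] shift mm (tool) [-7.6 -1.1 96.6] roll 0.36 n 9
[[-0.8, -0.1, 10.7, np.float64(0.04)], [-0.8, -0.1, 10.7, np.float64(0.04)], [-0.8, -0.1, 10.7, np.float64(0.04)], [-0.8, -0.1, 10.7, np.float64(0.04)], [-0.8, -0.1, 10.7, np.float64(0.04)], [-0.8, -0.1, 10.7, np.float64(0.04)], [-0.8, -0.1, 10.7, np.float64(0.04)], [-0.8, -0.1, 10.7, np.float64(0.04)], [-0.8, -0.1, 10.7, np.float64(0.04)]]
```

Call:
apply_moves(increments=[80,-0.7,0,8,0,80,-0.9,0,12,0,80,-0.9,0,13,0,80,-0.9,0,13,0,80,-0.9,0,13,0,80,-0.9,0,13,0,80,-0.9,0,12,0,80,-0.6,0,8,0,80,0,0,3,0,80,0,0,0,0])

```text
t: 85.6
eef_pos: [0.4353, 0.1702, 0.0009]
tool_rot: [-0.037, -0.003, 0.999, -0.001]
contact_force: [-0.1, -0.3, -0.3]
gripper_width: 0.935
```

```bash
python3 look.py g38 255,265 255,330 50
python3 - <<'E'
from h import *
plan([.4365,.170,.007],90,12)
E
```

```text
t 85.6 p [0.4353 0.1702 0.0009] yawY 90.3 F [-0.13 -0.3  -0.32] M [ 0.05 -0.06 -0.02] w 79.9 q [-0.63  0.55  0.18  2.16 -0.25  0.52  1.32]
[-0.0745 -0.002  -0.9972] tip [ 0.4283  0.1704 -0.1199]
p [0.4356 0.1703 0.0013] yawY 90.3 tilt [-0.0739 -0.0017 -0.9973] shift mm (tool) [-0.5 -0.3 -5.8] roll 0.3 n 1
[[-0.5, -0.3, -5.8, np.float64(0.3)]]
```

View pics/g38.png

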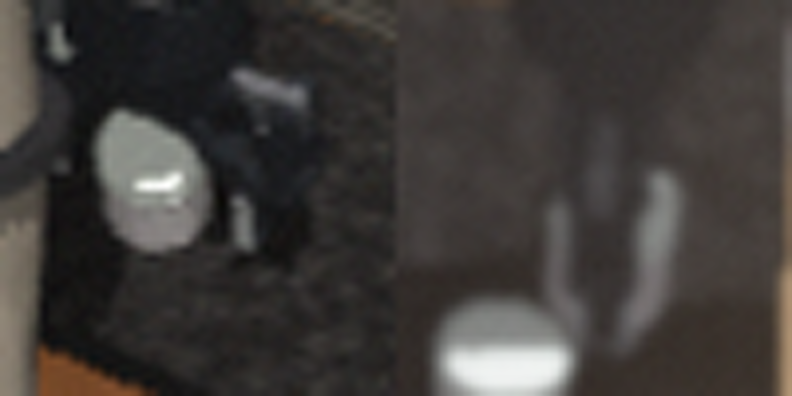

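Call:
apply_moves(increments=[80,0.5,0,-5,0,80,0,0,0,0,38,0,0,0,0,38,0,0,0,0,38,0,0,0,0,38,0,0,0,0,38,0,0,0,0,38,0,0,0,0], squeeze=40)

```text
t: 86.7
eef_pos: [0.4362, 0.1709, 0.0079]
tool_rot: [-0.036, -0.003, 0.999, -0.0]
contact_force: [-0.4, 0.5, 2.1]
gripper_width: 0.536
```

Call:
apply_moves(increments=[38,0,0,-4,0,38,0,0,-8,0,38,0,0,-12,0,38,0,0,-14,0,38,0,0,-14,0,38,0,0,-14,0,38,0,0,-12,0,38,0,0,0,0])

```text
t: 87.7
eef_pos: [0.4425, 0.171, 0.092]
tool_rot: [-0.035, -0.003, 0.999, 0.0]
contact_force: [-0.1, 0.3, -0.9]
gripper_width: 0.534
```

Run:
```python
from h import *
st(); plan([.527,-.031,.1],91,18)
```

```text
t 87.7 p [0.4425 0.171  0.092 ] yawY 90.3 F [-0.13  0.31 -0.91] M [-0.05 -0.07 -0.02] w 45.6 q [-0.68  0.39  0.24  2.11 -0.18  0.73  1.27]
p [0.4425 0.171  0.092 ] yawY 90.3 tilt [-7.050e-02  4.000e-04 -9.975e-01] shift mm (tool) [ -82.6 -202.4  -14. ] roll -0.7 n 13
[[-6.4, -15.6, -1.1, np.float64(-0.05)], [-6.3, -15.6, -1.1, np.float64(-0.05)], [-6.3, -15.6, -1.1, np.float64(-0.05)], [-6.3, -15.6, -1.1, np.float64(-0.05)], [-6.3, -15.6, -1.1, np.float64(-0.05)], [-6.3, -15.6, -1.1, np.float64(-0.05)], [-6.3, -15.6, -1.1, np.float64(-0.05)], [-6.3, -15.6, -1.1, np.float64(-0.05)], [-6.2, -15.6, -1.1, np.float64(-0.05)], [-6.2, -15.6, -1.1, np.float64(-0.05)], [-6.2, -15.6, -1.1, np.float64(-0.05)], [-6.2, -15.6, -1.1, np.float64(-0.05)], [-6.2, -15.6, -1.1, np.float64(-0.05)]]
```

Call:
apply_moves(increments=[38,-3,-9,-2,0,38,-5,-14,-2,0,38,-6.4,-16,-1,0,38,-6.4,-16,-1,0,38,-6.4,-16,-1,-0.1,38,-6.4,-16,-1,-0.1,38,-6.4,-16,-1,-0.1,38,-6.4,-16,-1,-0.1,38,-6.4,-16,-1,-0.1,38,-6.4,-16,-1,-0.1,38,-6,-16,-1,0,38,-6,-16,-1,0])

```text
t: 89.2
eef_pos: [0.5182, -0.0303, 0.0986]
tool_rot: [-0.038, -0.004, 0.999, -0.002]
contact_force: [-0.1, 0.1, -1.4]
gripper_width: 0.537
```

Run:
```python
from h import *
st(); plan([.527,-.031,.09],91,12)
```

```text
t 89.2 p [ 0.5182 -0.0303  0.0986] yawY 90.52 F [-0.07  0.15 -1.4 ] M [-0.01 -0.15  0.02] w 45.9 q [-0.3   0.45  0.3   2.   -0.18  0.8   1.69]
p [ 0.5182 -0.0303  0.0986] yawY 90.52 tilt [-0.0762 -0.0038 -0.9971] shift mm (tool) [-9.4 -0.7  7.9] roll -0.48 n 2
[[-4.7, -0.4, 3.9, np.float64(-0.24)], [-4.7, -0.4, 3.9, np.float64(-0.24)]]
```

Call:
apply_moves(increments=[38,-3.5,-0.4,2,0,38,-3,-0.3,2,-0.3,38,-3,0,6,0,38,-1,0,11,0,38,-1,0,12,0,38,-1,0,12,0,38,-1,0,10,0,38,-0.8,0,7,0,38,0,0,0,0])

```text
t: 90.32
eef_pos: [0.5275, -0.0301, 0.0299]
tool_rot: [-0.039, -0.008, 0.999, -0.001]
contact_force: [0.0, -0.2, -1.5]
gripper_width: 0.533
```

```bash
python3 look.py g39 245,325 200,300 60
python3 - <<'E'
from h import *
plan([.527,-.031,.0245],91,12)
E
```

```text
t 90.33 p [ 0.5275 -0.0301  0.0299] yawY 90.92 F [ 0.04 -0.16 -1.47] M [-0.01 -0.12  0.02] w 45.5 q [-0.26  0.57  0.26  2.01 -0.23  0.67  1.73]
[-0.0789 -0.0033 -0.9969] tip [ 0.5199 -0.0299 -0.0909]
p [ 0.528  -0.03    0.0306] yawY 90.93 tilt [-0.0777 -0.0032 -0.997 ] shift mm (tool) [ 0.5 -0.9  6.1] roll -0.07 n 1
[[0.5, -0.9, 6.1, np.float64(-0.07)]]
```

View pics/g39.png

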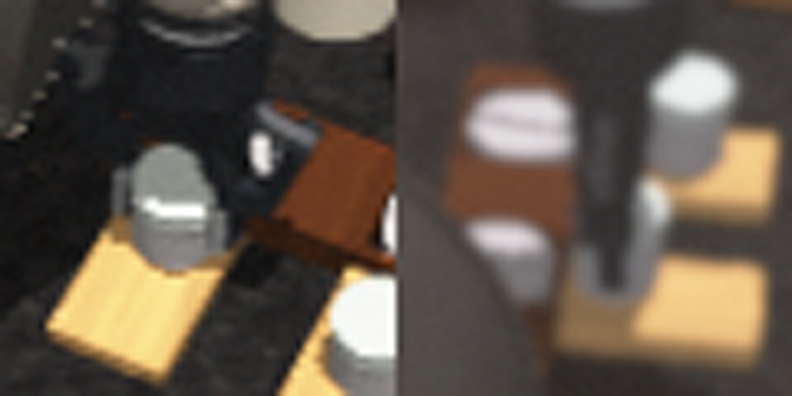

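Call:
apply_moves(increments=[38,-0.2,-0.4,3,0,38,-0.2,-0.4,2,0,38,0,0,1,0,38,0,0,0,0])

```text
t: 90.92
eef_pos: [0.5287, -0.031, 0.0251]
tool_rot: [-0.038, -0.008, 0.999, -0.001]
contact_force: [-0.5, 0.0, -2.1]
gripper_width: 0.534
```

Run:
```python
from h import *
st()
```

```text
t 90.92 p [ 0.5287 -0.031   0.0251] yawY 90.91 F [-0.55  0.01 -2.09] M [ 0.04 -0.14  0.02] w 45.6 q [-0.26  0.58  0.26  2.01 -0.23  0.66  1.74]
```

Call:
apply_moves(increments=[38,2,0,0,0,38,0,0,1.2,0,38,0,0,0,0])

```text
t: 91.3
eef_pos: [0.5266, -0.031, 0.0241]
tool_rot: [-0.038, -0.008, 0.999, -0.001]
contact_force: [-0.4, 0.1, -1.1]
gripper_width: 0.534
```

Run:
```python
from h import *
st()
```

```text
t 91.3 p [ 0.5266 -0.031   0.0241] yawY 90.92 F [-0.38  0.1  -1.1 ] M [-0.01 -0.08  0.02] w 45.6 q [-0.26  0.58  0.26  2.01 -0.23  0.66  1.74]
```

Call:
apply_moves(increments=[75,0,0,0,0,75,0,0,0,0,75,0,0,0,0,75,0,0,-4,0,75,0,0,-10,0,75,0,0,-14,0,75,0,0,-16,0,75,0,0,-16,0,75,0,0,-16,0,75,0,0,-10,0,75,0,0,0,0])

```text
t: 92.68
eef_pos: [0.5351, -0.0308, 0.1183]
tool_rot: [-0.035, -0.008, 0.999, -0.001]
contact_force: [-1.0, 0.1, -0.0]
gripper_width: 0.872
```

```bash
python3 look.py g40 245,325 200,300 60; python3 tins.py
python3 - <<'E'
from h import *
plan([.470,.2515,.12],90,18)
E
```

```text
t 92.67 p [ 0.5351 -0.0308  0.1183] yawY 90.9 F [-0.96  0.11 -0.02] M [-0.01 -0.02  0.05] w 74.5 q [-0.3   0.44  0.31  1.95 -0.17  0.85  1.69]
[-0.0709 -0.0023 -0.9975] tip [ 0.5285 -0.0305 -0.0026]
top tin 0.76 [0.4913 0.5106] 0.179 bgr [ 23.  58. 109.]
top tin 0.73 [ 0.5354 -0.028 ] 0.205 bgr [180. 185. 185.]
top tin 0.72 [0.4195 0.5794] 0.16 bgr [183.  77.  19.]
top tin 0.71 [ 0.5108 -0.1477] 0.087 bgr [190. 198. 201.]
top tin 0.3 [ 0.5802 -0.1016] 0.801 bgr [ 76.  90. 115.]
side tin 0.8 [ 0.5283 -0.0524] 0.107 bgr [148. 152. 155.]
side tin 0.73 [0.494 0.511] 0.078 bgr [ 43.  69. 112.]
side tin 0.68 [0.4209 0.5783] 0.104 bgr [181.  86.  47.]
side tin 0.58 [0.4717 0.2507] 0.148 bgr [177. 178. 178.]
side tin 0.52 [ 0.5056 -0.1795] 0.114 bgr [165. 167. 169.]
p [ 0.534  -0.0309  0.1167] yawY 90.9 tilt [-0.074  -0.0028 -0.9973] shift mm (tool) [ 59.7 283.3   0.6] roll 0.9 n 17
[[3.5, 16.7, 0.0, np.float64(0.05)], [3.5, 16.7, 0.0, np.float64(0.05)], [3.5, 16.7, 0.0, np.float64(0.05)], [3.6, 16.7, 0.0, np.float64(0.05)], [3.6, 16.7, 0.0, np.float64(0.05)], [3.6, 16.6, 0.0, np.float64(0.05)], [3.6, 16.6, 0.0, np.float64(0.05)], [3.6, 16.6, 0.0, np.float64(0.05)], [3.6, 16.6, 0.0, np.float64(0.05)], [3.6, 16.6, 0.0, np.float64(0.05)], [3.7, 16.6, 0.0, np.float64(0.05)], [3.7, 16.6, 0.0, np.float64(0.05)], [3.7, 16.6, 0.0, np.float64(0.05)], [3.7, 16.6, 0.0, np.float64(0.05)], [3.7, 16.6, 0.0, np.float64(0.05)], [3.7, 16.6, 0.0, np.float64(0.05)], [3.8, 16.6, 0.0, np.float64(0.05)]]
```

View pics/g40.png

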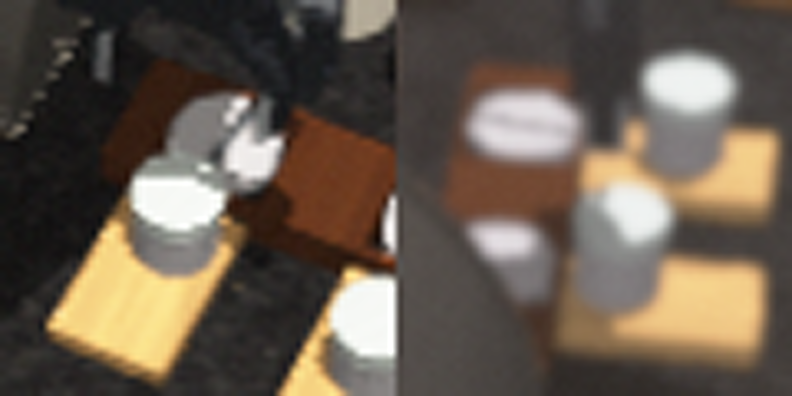

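Call:
apply_moves(increments=[80,6,6,-3,0,80,8,12,-3,0,80,8,16,0,0,80,8,18,0,0.1,80,8,20,0,0.1,80,8,20,0,0.1,80,4,20,0,0.1,80,3,20,0,0,80,2,20,0,0,80,2,20,0,0,80,2,20,0,0,80,2,20,0,0])

```text
t: 94.48
eef_pos: [0.459, 0.1978, 0.1279]
tool_rot: [-0.039, -0.009, 0.999, 0.0]
contact_force: [0.2, 0.3, -0.3]
gripper_width: 0.935
```

Run:
```python
from h import *
st();plan([.4665,.2515,.1],90,18)
```

```text
t 94.47 p [0.459  0.1978 0.1279] yawY 91.01 F [ 0.22  0.27 -0.31] M [ 0.01 -0.06 -0.01] w 79.8 q [-0.7   0.37  0.23  2.03 -0.16  0.83  1.22]
p [0.459  0.1978 0.1279] yawY 91.01 tilt [-7.73e-02 -3.00e-04 -9.97e-01] shift mm (tool) [-10.6  53.5  27.2] roll 1.01 n 4
[[-2.6, 13.4, 6.8, np.float64(0.25)], [-2.6, 13.4, 6.8, np.float64(0.25)], [-2.5, 13.4, 6.8, np.float64(0.25)], [-2.5, 13.4, 6.8, np.float64(0.25)]]
```

Call:
apply_moves(increments=[80,-2.4,13,4,0.2,80,-2.4,13,5,0.2,80,-2.4,12,5,0.2,80,-2.4,10,5,0.2,80,-1.5,4,4,0.2,80,-1,0,4,0,80,0,0,0,0])

```text
t: 95.35
eef_pos: [0.4672, 0.2541, 0.0975]
tool_rot: [-0.039, -0.001, 0.999, -0.001]
contact_force: [0.6, 0.1, 0.5]
gripper_width: 0.939
```

```bash
python3 tins.py | grep -v "0\.5[0-9]"
python3 - <<'E'
from h import *
st();plan([.471,.2515,.007],90,12)
E
```

```text
t 95.55 p [0.4675 0.2545 0.0981] yawY 90.08 F [-0.13  0.13 -0.05] M [ 0.   -0.1   0.01] w 80.1 q [-0.76  0.46  0.21  1.97 -0.19  0.8   1.14]
p [0.4675 0.2545 0.0981] yawY 90.08 tilt [-7.75e-02 -5.00e-04 -9.97e-01] shift mm (tool) [-10.6  -2.9  90.6] roll 0.08 n 8
[[-1.3, -0.4, 11.3, np.float64(0.01)], [-1.3, -0.4, 11.3, np.float64(0.01)], [-1.3, -0.4, 11.3, np.float64(0.01)], [-1.3, -0.4, 11.3, np.float64(0.01)], [-1.3, -0.4, 11.3, np.float64(0.01)], [-1.3, -0.4, 11.3, np.float64(0.01)], [-1.3, -0.4, 11.3, np.float64(0.01)], [-1.3, -0.4, 11.3, np.float64(0.01)]]
```

Call:
apply_moves(increments=[80,-1.2,-0.5,8,0,80,-1.2,-0.5,12,0,80,-1.2,-0.5,12,0,80,-1.2,-0.5,12,0,80,-1.2,-0.5,12,0,80,-1.2,0,12,0,80,-1,0,10,0,80,-0.6,0,6,0,80,0,0,3,0,80,0,0,0,0])

```text
t: 96.8
eef_pos: [0.4693, 0.2514, 0.0039]
tool_rot: [-0.039, -0.001, 0.999, -0.0]
contact_force: [-0.5, 0.2, -0.3]
gripper_width: 0.938
```

```bash
python3 look.py g41 240,250 275,320 50
python3 - <<'E'
from h import *
plan([.471,.2515,.007],90,12)
E
```

```text
t 96.8 p [0.4693 0.2514 0.0039] yawY 90.06 F [-0.53  0.18 -0.33] M [-0.03 -0.04 -0.  ] w 80.1 q [-0.71  0.61  0.17  2.   -0.24  0.62  1.2 ]
[-7.830e-02 -9.000e-04 -9.969e-01] tip [ 0.4618  0.2517 -0.1168]
p [0.4695 0.2515 0.0042] yawY 90.06 tilt [-7.79e-02 -6.00e-04 -9.97e-01] shift mm (tool) [-1.2  0.  -2.9] roll 0.06 n 1
[[-1.2, 0.0, -2.9, np.float64(0.06)]]
```

View pics/g41.png

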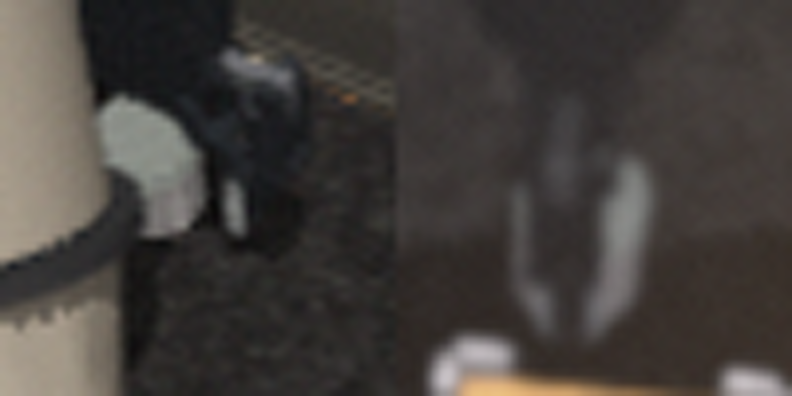

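Call:
apply_moves(increments=[80,-0.5,0,-2,0,80,0,0,0,0,38,0,0,0,0,38,0,0,0,0,38,0,0,0,0,38,0,0,0,0,38,0,0,0,0,38,0,0,0,0], squeeze=40)

```text
t: 97.9
eef_pos: [0.471, 0.2522, 0.0076]
tool_rot: [-0.038, -0.001, 0.999, 0.0]
contact_force: [-0.1, 0.5, 2.3]
gripper_width: 0.534
```

Call:
apply_moves(increments=[38,0,0,-4,0,38,0,0,-8,0,38,0,0,-12,0,38,0,0,-14,0,38,0,0,-14,0,38,0,0,-14,0,38,0,0,-14,0,38,0,0,-8,0,38,0,0,0,0])

```text
t: 99.02
eef_pos: [0.4785, 0.2521, 0.1024]
tool_rot: [-0.037, -0.001, 0.999, 0.001]
contact_force: [-0.5, -0.0, -0.8]
gripper_width: 0.538
```

Run:
```python
from h import *
st(); plan([.474,-.031,.12],91,18)
```

```text
t 99.03 p [0.4785 0.2521 0.1024] yawY 90.06 F [-0.46 -0.01 -0.8 ] M [-0.02 -0.12  0.03] w 46.0 q [-0.74  0.46  0.22  1.95 -0.19  0.81  1.16]
p [0.4785 0.2521 0.1024] yawY 90.06 tilt [-0.0747  0.0016 -0.9972] shift mm (tool) [   6.1 -283.1  -17.7] roll -0.94 n 16
[[0.4, -17.7, -1.1, np.float64(-0.06)], [0.4, -17.7, -1.1, np.float64(-0.06)], [0.4, -17.7, -1.1, np.float64(-0.06)], [0.4, -17.7, -1.1, np.float64(-0.06)], [0.5, -17.7, -1.1, np.float64(-0.06)], [0.5, -17.7, -1.1, np.float64(-0.06)], [0.5, -17.7, -1.1, np.float64(-0.06)], [0.5, -17.7, -1.1, np.float64(-0.06)], [0.5, -17.7, -1.1, np.float64(-0.06)], [0.5, -17.7, -1.1, np.float64(-0.06)], [0.6, -17.7, -1.1, np.float64(-0.06)], [0.6, -17.7, -1.1, np.float64(-0.06)], [0.6, -17.7, -1.1, np.float64(-0.06)], [0.6, -17.7, -1.1, np.float64(-0.06)], [0.6, -17.7, -1.1, np.float64(-0.06)], [0.7, -17.7, -1.1, np.float64(-0.06)]]
```

Call:
apply_moves(increments=[38,0.5,-10,-2,0,38,0.5,-17,-2,0,38,0.5,-20,-2,0,38,0.5,-20,-2,-0.1,38,0.5,-20,-2,-0.1,38,0.5,-20,-1,-0.1,38,0.5,-20,-1,-0.1,38,0.5,-20,-1,-0.1,38,0.5,-20,-1,-0.1,38,0.5,-20,-1,-0.1,38,0.5,-20,0,0,38,0.5,-20,0,0])

```text
t: 100.52
eef_pos: [0.4719, 0.005, 0.1182]
tool_rot: [-0.038, -0.004, 0.999, -0.0]
contact_force: [0.2, -0.8, -1.5]
gripper_width: 0.535
```

Run:
```python
from h import *
st(); plan([.474,-.031,.10],91,14)
```

```text
t 100.53 p [0.4719 0.005  0.1182] yawY 90.47 F [ 0.23 -0.81 -1.54] M [-0.05 -0.07 -0.03] w 45.7 q [-0.38  0.35  0.3   2.09 -0.15  0.8   1.59]
p [0.4719 0.005  0.1182] yawY 90.47 tilt [-7.670e-02 -4.000e-04 -9.971e-01] shift mm (tool) [ -3.2 -36.   18. ] roll -0.53 n 3
[[-1.1, -12.0, 6.0, np.float64(-0.18)], [-1.0, -12.0, 6.0, np.float64(-0.18)], [-1.0, -12.0, 6.0, np.float64(-0.18)]]
```

Call:
apply_moves(increments=[38,-0.5,-12,4,-0.2,38,-0.5,-11,4,-0.2,38,-0.5,-8,4,0,38,-0.5,-3,5,0,38,-0.8,0,10,0,38,-0.8,0,12,0,38,-0.8,0,12,0,38,-0.8,0,12,0,38,-0.6,0,8,0,38,0,0,4,0,38,0,0,0,0])

```text
t: 101.9
eef_pos: [0.4714, -0.031, 0.0368]
tool_rot: [-0.039, -0.008, 0.999, 0.0]
contact_force: [-1.1, 0.2, -0.5]
gripper_width: 0.534
```

```bash
python3 look.py g42 245,325 200,300 60
python3 - <<'E'
from h import *
plan([.4765,-.031,.0245],91,14)
E
```

```text
t 101.9 p [ 0.4714 -0.031   0.0368] yawY 90.9 F [-1.09  0.24 -0.54] M [-0.04 -0.14 -0.02] w 45.6 q [-0.27  0.49  0.26  2.13 -0.22  0.62  1.73]
[-7.850e-02  2.000e-04 -9.969e-01] tip [ 0.4638 -0.0304 -0.084 ]
p [ 0.4717 -0.031   0.0372] yawY 90.9 tilt [-7.78e-02  3.00e-04 -9.97e-01] shift mm (tool) [-5.8 -0.1 12.2] roll -0.1 n 1
[[-5.8, -0.1, 12.2, np.float64(-0.1)]]
```

View pics/g42.png

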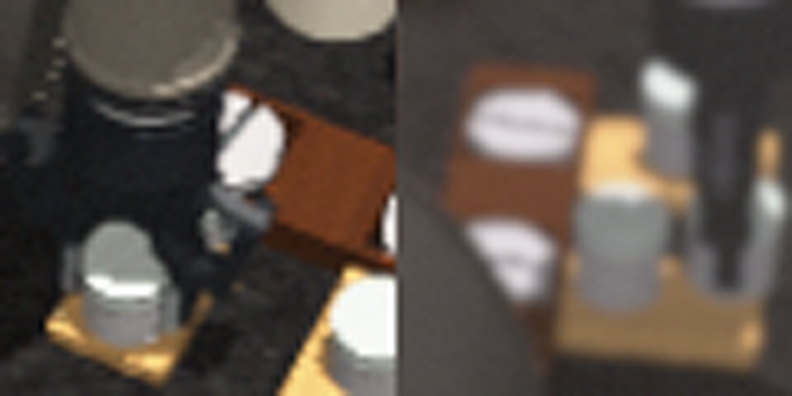

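Call:
apply_moves(increments=[38,-2.5,0,5,0,38,-2.5,0,4,0,38,-0.5,0,2,0,38,0,0,0,0])

```text
t: 102.5
eef_pos: [0.4774, -0.0308, 0.0256]
tool_rot: [-0.038, -0.008, 0.999, 0.001]
contact_force: [-0.7, 0.9, -0.5]
gripper_width: 0.533
```

```bash
python3 look.py g43 245,325 200,300 60
python3 - <<'E'
from h import *
plan([.4768,-.031,.0245],91,14)
E
```

```text
t 102.5 p [ 0.4774 -0.0308  0.0256] yawY 90.9 F [-0.68  0.91 -0.48] M [ 0.02 -0.08 -0.02] w 45.5 q [-0.26  0.52  0.25  2.12 -0.23  0.6   1.74]
[-7.600e-02  5.000e-04 -9.971e-01] tip [ 0.4702 -0.0303 -0.0951]
p [ 0.4775 -0.0308  0.0258] yawY 90.9 tilt [-7.580e-02  5.000e-04 -9.971e-01] shift mm (tool) [ 0.6 -0.2  1.3] roll -0.1 n 1
[[0.6, -0.2, 1.3, np.float64(-0.1)]]
```

View pics/g43.png

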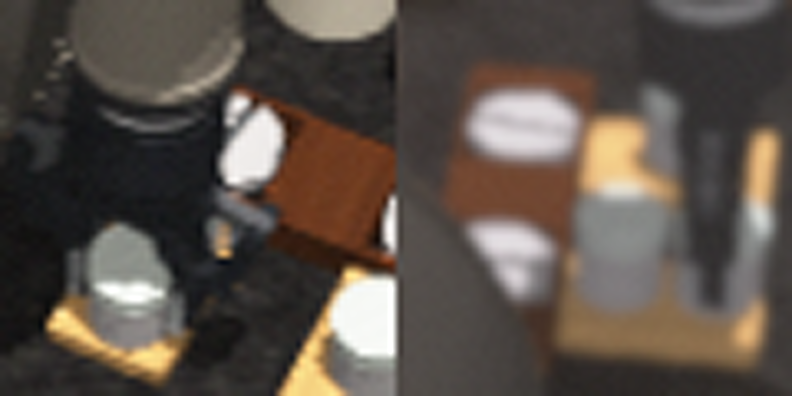

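Good fit. Lower the last millimetre and release.

Call:
apply_moves(increments=[38,0,0,1.2,0,38,0,0,0,0,75,0,0,0,0,75,0,0,0,0,75,0,0,0,0,75,0.3,0,-4,0,75,0.7,0,-10,0,75,1,0,-14,0,75,1,0,-16,0,75,1,0,-16,0,75,1,0,-16,0,75,1,0,-16,0])

```text
t: 104.1
eef_pos: [0.4789, -0.0312, 0.1245]
tool_rot: [-0.037, -0.008, 0.999, 0.001]
contact_force: [-0.2, -0.1, 0.2]
gripper_width: 0.878
```

Call:
apply_moves(increments=[75,4,5,-20,0,75,5,15,-20,0,75,5,20,-20,0,75,0,25,-10,0,75,0,25,0,0,75,0,25,0,0,75,0,25,0,0,75,0,25,0,0,75,0,25,0,0,75,0,20,0,0,75,0,0,0,0])

```text
t: 105.48
eef_pos: [0.4681, 0.1833, 0.2127]
tool_rot: [-0.029, -0.006, 1.0, 0.003]
contact_force: [0.3, -0.6, 0.7]
gripper_width: 0.881
```

```bash
python3 look.py g44 240,325 190,300 70
python3 - <<'E'
from h import *
a=cv2.imread("top.png")[190:380,190:510]; cv2.imwrite("pics/g45.png",cv2.resize(a,None,fx=2.5,fy=2.5,interpolation=cv2.INTER_CUBIC))
a=cv2.imread("side.png")[140:430,240:440]; cv2.imwrite("pics/g46.png",cv2.resize(a,None,fx=2,fy=2,interpolation=cv2.INTER_CUBIC))
E
```

```text
t 105.47 p [0.4681 0.1833 0.2127] yawY 90.63 F [ 0.3  -0.55  0.73] M [-0.06 -0.05  0.01] w 75.2 q [-0.66  0.24  0.22  1.96 -0.1   1.    1.19]
[-0.0582  0.0057 -0.9983] tip [0.463  0.1845 0.0918]
```

View pics/g44.png

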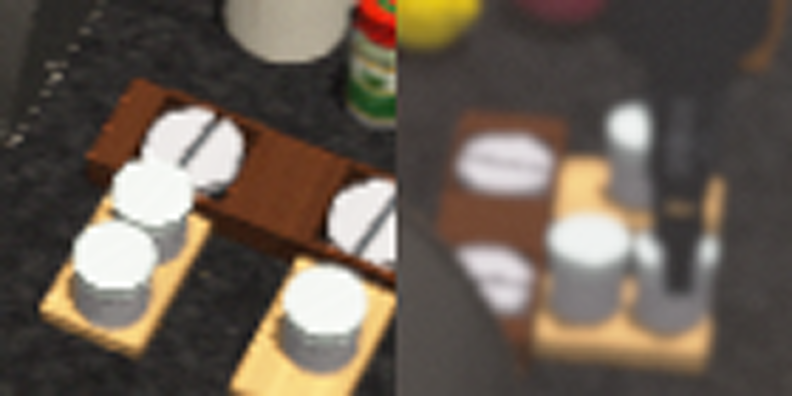

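View pics/g45.png

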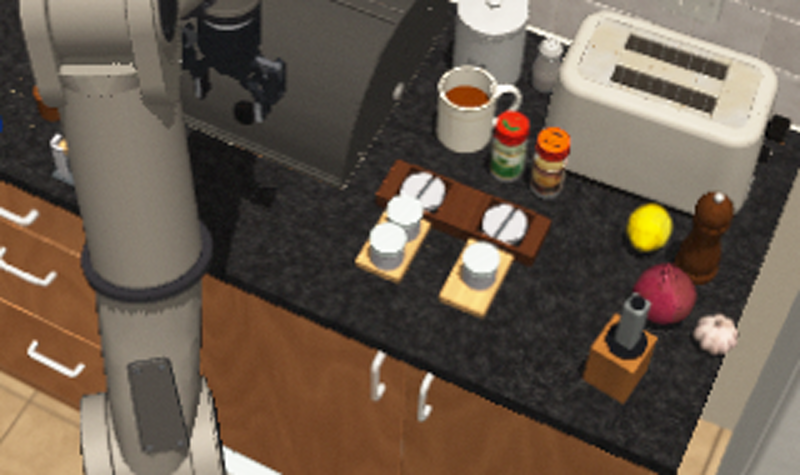

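View pics/g46.png

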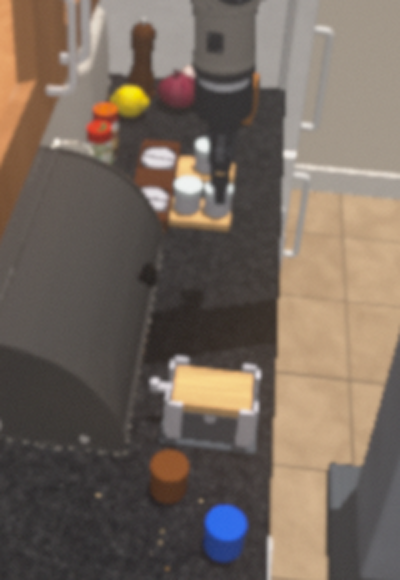

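```bash
python3 -c "
from station import *
print(get_obs()['t'], hand_in())"
```

```text
the job is handed in; nothing more can be done
105.575 None
```

The job is done and was handed in at t = 105.6 s of the 210 s allowed.

- **Trays:** I took the top two trays from the caddy one after the other. The first went into the left bay and the second into the right. The third is still in the caddy.
- **Cams:** I turned both discs clockwise with the screwdriver, the right one first. On the right disc the torque rose to about 0.5 N m, and on the left to about 1.0 N m, which I took as the end stops. In the pictures both slots stand at the same angle. The right one measured about -8°, against about -6.4° expected at the stop. Both trays look flush against the rail.
- **Screwdriver:** It is back in its block. It looks upright in both cameras, with its collar on the block top.
- **Tins:** All three white tins stand on the trays, two on the left tray and one on the right. No tin seemed to have been knocked during the run. I left the blue and brown look-alikes and the other things alone.

**What disagreed or went less smoothly:**
- The two cameras differed by up to about 5 mm, so I corrected positions by feel and by what was visible next to the tool.
- The tool drifted a few degrees off vertical during the run. I partly fixed this by pushing against the second tray while it was still in the caddy.
- The first tray's bolt caught on the front of the rail because I held it too high. I set the tray down, gripped it again and slid it in.
- While setting that tray down I pressed with about 74 N at the wrist, which is under the 120 N limit.

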